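# Pack the washed tumblers away under the hood

## Task

Pack away the clean blue tumblers standing on the table: turn every one mouth-down and stand it in the open storage box, the tall ones on the green lane and the short ones on the yellow lane. When all are in, lower the box's clear hood gently until it is fully shut. Leave the mug, the fruit bowl and the paper-roll stand upright where they are.

Things in the scene. Friction and masses are not known exactly. Their poses are not given: they have to be found in the camera images.
- tall_a: a tall blue straight-sided eight-sided tumbler, 60 mm across flats (65 mm over corners), 100 mm tall, walls 4 mm, closed foot 7 mm thick, mouth open, about 110 g; may be absent. Origin: centre of the foot's underside; z points from foot to mouth (up while it stands mouth-up); the flats' normals lie at multiples of 45 degrees from its x axis, so it lies steady on a flat
- tall_b: a tall blue straight-sided eight-sided tumbler, 60 mm across flats (65 mm over corners), 100 mm tall, walls 4 mm, closed foot 7 mm thick, mouth open, about 110 g; may be absent. Origin: centre of the foot's underside; z points from foot to mouth (up while it stands mouth-up); the flats' normals lie at multiples of 45 degrees from its x axis, so it lies steady on a flat
- short_a: a short blue straight-sided eight-sided tumbler, 60 mm across flats (65 mm over corners), 70 mm tall, walls 4 mm, closed foot 7 mm thick, mouth open, about 85 g; may be absent. Origin: centre of the foot's underside; z points from foot to mouth (up while it stands mouth-up); the flats' normals lie at multiples of 45 degrees from its x axis, so it lies steady on a flat
- short_b: a short blue straight-sided eight-sided tumbler, 60 mm across flats (65 mm over corners), 70 mm tall, walls 4 mm, closed foot 7 mm thick, mouth open, about 85 g; may be absent. Origin: centre of the foot's underside; z points from foot to mouth (up while it stands mouth-up); the flats' normals lie at multiples of 45 degrees from its x axis, so it lies steady on a flat
- box: the fixed wooden base of the tumbler box, 236 mm (x) by 276 mm (y); origin: centre of its underside on the table; hinge along its +x edge, front at -x. Floor 8 mm thick; walls up to 60 mm above the table (the front one 22 mm thick, the others 8 to 10 mm); a divider 4 mm thick and as high parts the floor into two lanes along y, each 100 mm wide and 260 mm long, centred at x = -46 mm and x = +58 mm
- lane_green: green mat on the floor of one lane of the box (which lane varies), 94 x 250 x 3 mm; origin: centre of its underside, 3 mm below the face the tumblers stand on; y runs along the lane, x across it
- lane_yellow: yellow mat on the floor of the other lane, same size and axes
- hood (a joint): opening angle of the clear plastic hood (236 x 276 mm, 69 mm deep, its underside edge rests on the base walls, its inside top is 125 mm above the table when shut): 0 is fully shut, about 1.75 rad at the start, at most 1.95; it stays where it is left (stiff hinge, about 4 N at the handle)
- hood_handle (a point): middle of the hood's black round handle bar: bar 12 mm thick, 100 mm long along the box's y, its axis 40 mm off the hood's front face and near the hood's top edge (112 mm above the table when shut)
- hood_hinge (a point): middle of the hood's hinge line, 60 mm above the table; the line runs along the box's y axis
- mug: a white mug, 76 mm wide, 80 mm tall, 0.3 kg; a bystander; origin: centre of its underside
- fruit_bowl: a white bowl full of kiwis, 170 mm wide, 92 mm tall, 1.2 kg; a bystander; origin: centre of its underside
- towel_stand: an upright kitchen-paper roll on a steel foot, foot 140 mm wide, 245 mm tall, 0.9 kg; a bystander; origin: centre of its underside
- kiwi_a: half a kiwi lying cut face up, 52 mm wide, 18 mm tall; a bystander; origin: centre of its underside
- kiwi_b: half a kiwi lying cut face up, 52 mm wide, 18 mm tall; a bystander; origin: centre of its underside
- spoon: a table spoon lying flat, 150 mm long along its x axis; a bystander; origin near its middle, on the table
- bread: a slice of bread lying flat, 104 x 74 x 14 mm; a bystander; origin: centre of its underside
Things that resemble listed ones, but are neither listed nor needed, are in the scene too. Leave any brown look-alike of the short_a alone.

How it is judged:
By the outcome, as a careful person would: the job done as asked, in the order asked, and still so for the second after the job is handed in, with the robot touching nothing.
Of tall_a, tall_b, short_a, short_b only 2 to 3 are there at a start; the rules pass over those that are not, and their reading is None.
At some moment in a run one of short_a, short_b may be knocked a few centimetres aside while the robot is not near it.
Once in a run the grip may slacken for a moment while it holds something.
It also fails if it takes over 210 s, if anything falls off the work surface, if the arm or the gripper's body presses on something with over 40 N, if the wrist force passes 120 N, or if a joint passes its speed limit or range.

## Robot

A 6-joint arm with a two-finger parallel gripper is mounted at the origin on the work surface. World frame = base frame: x ahead of the robot, y to its left, z up, the work surface at z = 0. Lengths are in m, angles in rad, forces in N, time in s.
With the tool pointing down it reaches from about 0.325 to 0.75 m from the base axis. Payload 7.6 kg.
Tool frame: the origin (TCP) lies at the centre of the arm's flange, where the gripper is bolted on; the fingertips stand 173 mm ahead of it and the grasp point (between the pads) lies 155 mm ahead of it (manip.nose_length is the distance from the TCP to the fingertips, in m); z points along the fingers, x is the direction in which the jaws open and shut, and the axes are right-handed (so a half turn about z gives the same grasp; the last joint's range is limited). The gripper opens to 85 mm and grips with 20 to 120 N. Pads are 22 mm wide; open, the fingers measure 114 mm over their backs; the gripper's body (76 mm by 85 mm) begins 54 mm behind the grasp point. The pads swing forward as they close: fully open they stand 13 mm farther back than shut.
Start: joints at [1.106, 0.052, 1.401, -0, 1.689, -0.07], TCP at [0.202, 0.485, 0.405] pointing down, gripper open.
Joint ranges: [-2.9, 2.9], [-0.91, 2.17], [0.12, 2.37], [-1.06, 4.2], [0.26, 2.73], [-2.93, 2.93]. Speed limits (rad/s): [2.57, 2.57, 3.01, 3.14, 3.14, 3.14].

## Interface

Orientations are given as a unit quaternion [x, y, z, w].
In Python, from rig import manip gives the robot as it stands. The module is installed in compiled form; this text tells all that it offers.
- The arm moves only by the tool carry_out, never from a script. Its argument "moves" is a list that holds one entry, the list of rows, each a list of 7 numbers: the shift along the world's x, y, z as a fraction of full scale, then the turn, a rotation vector about the world's x, y, z as a fraction of full scale, then the closure, from 0 (fully open) to 1 (shut). In form: [[[x, y, z, ax, ay, az, gripper], ...]]. A call has 1 to 10 rows; each row shifts and turns the commanded pose from where the row before left it; what a row does not reach is not made up. Full scale, the value 1, is 50 mm for a shift and pi rad for a turn. A row lasts 1/12 s, in which the tool goes at most 41.7 mm and 7.16 degrees, less where a joint would pass 70% of its speed; a pose out of reach is approached as far as the arm can. A call with a number of a shift or a turn outside -1 to 1 is refused whole. A call with a gripper value outside its range is refused whole. The fingers move at their own pace and stop on an object; "newtons" is the grip in N (left out, the last holds). Time passes only in rows, so rows that do not move let the fingers close. It gives the time, the measured TCP pose, the force and the opening at its end, in the units of the state.
- manip.read_state(): the state, without advancing time (a new reading comes with each control period).
- manip.read_camera(name): name is "scene" or "side" or "wrist"; returns the picture (400x640x3 uint8, red, green, blue); there is no depth.
- manip.camera_model(name): a dict with "fov_y" (degrees; the focal length in pixels is half the picture's height over the tangent of half this angle, whatever the lens; pixels are square), "cx", "cy" (the principal point, pixels), "position" and "rotation" of the camera in the world. Camera axes: x right, y down, z forward; pixel columns grow to the right and rows downward; lengths in m; the calibration is good to about 2 mm. A picture is of the moment at which its call begins: read the wrist's pose just before it. camera_model takes no time and is no camera call; for the wrist camera it gives the pose at the moment of the call.
- manip.hand_in(): hands the job in, once; it reports no verdict.
The state is a dict: "time_s": time; "joint_positions": joint angles; "joint_vel": joint speeds; "tau": joint torques, N m; "tool_pos": TCP position; "tcp_rot": TCP orientation; "wrist_force": force on the tool from outside, world axes, zero at the start; "ft_torque": the same for the moment, N m; "grip_width": finger opening in m.
Only numpy, scipy, OpenCV 4.12 (cv2) and the standard library are available. Lean on these libraries where they do the work, as an engineer would, in place of code of your own. Each camera call takes 0.05 s, during which the arm holds its last target.

## Working session

There is one attempt and no reset: what is moved stays moved. The work goes in short steps, Python scripts to look and compute and a tool call to move; the robot and the scene stay as the last step left them, time stands still between calls to the robot, and variables do not carry over. Pictures are saved under pics/ and viewed, and the job is handed in when it is done.

Besides the shell and the picture viewer there is one more tool, called after "Call:" by a JSON object that holds its "fn" and its "kwargs". carry_out: Moves the arm, as the interface text tells. Shift numbers are shares of 50 mm and turn numbers shares of pi rad, none past 1 either way. Its arguments: {"type":"object","properties":{"moves":{"type":"array","items":{"type":"array","items":{"type":"array","items":{"type":"number","minimum":-1,"maximum":1}}}},"newtons":{"type":"number"}},"required":["moves"]}

```bash
mkdir -p pics; ls
cat > h.py <<'E'
import numpy as np, cv2
from rig import manip
from scipy.spatial.transform import Rotation as R
def snap(name,fn):
    m=manip.camera_model(name); im=manip.read_camera(name)
    cv2.imwrite('pics/%s.png'%fn, cv2.cvtColor(np.asarray(im),cv2.COLOR_RGB2BGR)); return im,m
def rot(m):
    r=np.array(m['rotation'],float)
    return R.from_quat(r).as_matrix() if r.size==4 else r.reshape(3,3)
def ray(m,u,v):
    f=200/np.tan(np.radians(m['fov_y'])/2)
    d=rot(m)@np.array([(u-m['cx'])/f,(v-m['cy'])/f,1.]); return np.array(m['position']),d
def onz(m,u,v,z):
    p,d=ray(m,u,v); return p+d*(z-p[2])/d[2]
def proj(m,P):
    f=200/np.tan(np.radians(m['fov_y'])/2)
    c=rot(m).T@(np.array(P,float)-np.array(m['position'])); return np.array([m['cx']+f*c[0]/c[2],m['cy']+f*c[1]/c[2]])
E
python3 - <<'E'
from h import *
print(manip.read_state())
for n in ('scene','side','wrist'):
    im,m=snap(n,n+'0'); print(n,m)
E
```

```text
pics
{'time_s': 0.0, 'joint_positions': array([ 1.10570154e+00,  5.28393781e-02,  1.40172837e+00, -1.84447884e-05,
        1.68859258e+00, -7.03124980e-02]), 'joint_vel': array([ 1.39672774e-03,  3.27908490e-04, -4.94810086e-04,  1.09241351e-03,
       -5.97513403e-08,  1.34163080e-03]), 'tau': array([ 1.00677091e-03, -3.81663072e+01, -3.60187769e+01,  1.11977915e-04,
        6.15425044e-03, -1.77940393e-05]), 'tool_pos': array([0.20189277, 0.48459738, 0.40386901]), 'tcp_rot': array([ 8.32048186e-01,  5.54702805e-01, -6.76592177e-04,  3.95862883e-04]), 'wrist_force': array([-0.50210853,  0.44731843,  0.20823732]), 'ft_torque': array([ 0.02381572,  0.00198628, -0.00486595]), 'grip_width': 0.085255674278527}
scene {'fov_y': 50.35517085479899, 'cx': 325.48791904967317, 'cy': 192.56266733085283, 'position': array([0.86982853, 0.79682805, 0.64744803]), 'rotation': array([ 0.22223977,  0.85598138, -0.45396953, -0.10870613])}
side {'fov_y': 49.30864147387506, 'cx': 320.87255029183916, 'cy': 193.77522408355466, 'position': array([ 0.20105396, -0.6538861 ,  0.83921783]), 'rotation': array([ 0.89632183, -0.19178496,  0.07359021, -0.39295061])}
wrist {'fov_y': 63.535715355954814, 'cx': 319.0878146623112, 'cy': 199.12489240975955, 'position': array([0.12999759, 0.51573169, 0.37440148]), 'rotation': array([0.82122374, 0.54829439, 0.08674737, 0.13205958])}
```

```bash
python3 - <<'E'
import cv2
s=cv2.imread('pics/scene0.png'); d=cv2.imread('pics/side0.png')
cv2.imwrite('pics/c1.png',cv2.resize(s[170:310,250:410],None,fx=5,fy=4.28,interpolation=cv2.INTER_CUBIC)[:600])
c=s[170:310,240:410]; cv2.imwrite('pics/c1.png',cv2.resize(c,None,fx=4,fy=4,interpolation=cv2.INTER_CUBIC))
c=d[140:260,270:420]; cv2.imwrite('pics/c2.png',cv2.resize(c,None,fx=5,fy=5,interpolation=cv2.INTER_CUBIC))
c=d[220:400,280:480]; cv2.imwrite('pics/c3.png',cv2.resize(c,None,fx=3,fy=3,interpolation=cv2.INTER_CUBIC))
c=s[40:220,140:350]; cv2.imwrite('pics/c4.png',cv2.resize(c,None,fx=3,fy=3,interpolation=cv2.INTER_CUBIC))
E
cat > fit.py <<'E'
from h import *
from scipy.optimize import minimize
def prism(x,y,yaw,h,z0=0):
    r=0.03/np.cos(np.pi/8); a=yaw+np.pi/8+np.arange(8)*np.pi/4
    return [np.array([x+r*np.cos(t),y+r*np.sin(t),z]) for z in (z0,z0+h) for t in a]
S=4
def sil(m,pts):
    p=np.array([proj(m,q) for q in pts]); hl=cv2.convexHull((p*S+S/2-.5).astype(np.float32)*8).astype(np.int32)
    im=np.zeros((400*S,640*S),np.uint8); cv2.fillConvexPoly(im,hl,1,cv2.LINE_8,3); return im
def blue(im):
    im=im.astype(int); return ((im[...,2]>im[...,0]*1.6)&(im[...,2]>im[...,1]*1.35)&(im[...,2]>45)).astype(np.uint8)
def comps(im):
    n,l,st,c=cv2.connectedComponentsWithStats(blue(im)); return [((l==i).astype(np.uint8),st[i],c[i]) for i in range(1,n) if st[i,4]>150]
def fit(views,x,y,yaw,h):
    def cost(p):
        c=0
        for m,mask in views:
            s=sil(m,prism(p[0],p[1],p[2],h)); M=cv2.resize(mask,None,fx=S,fy=S,interpolation=cv2.INTER_NEAREST)
            c+=1-np.sum(s&M)/np.sum(s|M)
        return c
    best=None
    for y0 in np.radians([0,15,30]):
        r=minimize(cost,[x,y,y0],method='Nelder-Mead',options=dict(initial_simplex=[[x,y,y0],[x+.006,y,y0],[x,y+.006,y0],[x,y,y0+.15]],xatol=2e-4,fatol=1e-4))
        if best is None or r.fun<best.fun: best=r
    return best
E
cat > meas.py <<'E'
from fit import *
import sys
def measure(tag):
    ims,ms=snap('scene',tag+'_sc'); imd,md=snap('side',tag+'_sd')
    A=[];B=[]
    for im,m,L in ((ims,ms,A),(imd,md,B)):
        for mask,st,c in comps(im): L.append((mask,st,c,onz(m,c[0],c[1],.04)[:2]))
    return ms,md,A,B
if __name__=='__main__':
    ms,md,A,B=measure(sys.argv[1])
    for a in A:
        b=min(B,key=lambda b:np.linalg.norm(b[3]-a[3]))
        for h in (.07,.1):
            r=fit([(ms,a[0]),(md,b[0])],*a[3],0,h); print(a[2].round(),b[2].round(),h,r.x[:2].round(4),np.degrees(r.x[2])%45,round(r.fun,3))
    print([np.r_[b[2],b[3]].round(2) for b in B])
E
python3 meas.py m0
python3 - <<'E'
from h import *
m=manip.camera_model('side')
for u,v in ((290,300.7),(376.5,232.7),(456,289.3)): print(onz(m,u,v,.06).round(4))
m=manip.camera_model('scene')
# c4 scale3 off(140,40)
for u,v in ((140+377/3,40+440/3),(140+590/3,40+327/3),(140+210/3,40+357/3),(140+418/3,40+258/3)): print(onz(m,u,v,.06).round(4))
E
```

```text
[340. 204.] [300. 213.] 0.07 [0.4522 0.0855] 18.165585836247175 0.458
[340. 204.] [300. 213.] 0.1 [0.4519 0.0842] 16.752983386172374 0.168
[279. 233.] [357. 197.] 0.07 [0.6161 0.0943] 22.685490665973152 0.132
[279. 233.] [357. 197.] 0.1 [0.6162 0.0945] 22.79169840481375 0.55
[334. 273.] [316. 165.] 0.07 [0.5719 0.2652] 24.660476914157513 0.12
[334. 273.] [316. 165.] 0.1 [0.5726 0.2663] 23.102172119448266 0.523
[array([3.1636e+02, 1.6452e+02, 5.7000e-01, 2.6000e-01]), array([3.5654e+02, 1.9660e+02, 6.2000e-01, 9.0000e-02]), array([3.0035e+02, 2.1310e+02, 4.6000e-01, 1.0000e-01])]
[ 0.335 -0.152  0.06 ]
[ 0.5905 -0.0605  0.06  ]
[ 0.6647 -0.2709  0.06  ]
[ 0.5834 -0.06    0.06  ]
[ 0.3317 -0.1409  0.06  ]
[ 0.6658 -0.2687  0.06  ]
[ 0.4133 -0.3654  0.06  ]
```

```bash
python3 - <<'E'
from h import *
m=manip.camera_model('scene')
for n,u,v,z in (('kiwi',340,244,.018),('kiwib',242,242,.018),('spoonbowl',382,232,0),('spoonend',418,214,0),('brown1',447,208,.07),('brown2',511,224,.07),('bread',473,308,.014),('mug',220,260,.08),('bowl',282,318,.08),('towel',173,158,.24),('towelfoot',190,248,0)):
    print(n,onz(m,u,v,z).round(3))
m=manip.camera_model('side')
for n,u,v,z in (('kiwi',308,194,.018),('spoonbowl',270,208,0),('spoonend',232,223,0),('towel',447,147,.24),('mug',396,156,.08),('handle',505,295,.3)): print(n,onz(m,u,v,z).round(3))
E
python3 - <<'E'
import cv2
d=cv2.imread('pics/side0.png')
c=d[225:395,285:475]; cv2.imwrite('pics/c3.png',cv2.resize(c,None,fx=4,fy=3.5,interpolation=cv2.INTER_CUBIC)[:600])
c=d[225:375,285:475]; cv2.imwrite('pics/c3.png',cv2.resize(c,None,fx=4,fy=4,interpolation=cv2.INTER_CUBIC))
s=cv2.imread('pics/scene0.png')
c=s[110:210,190:350]; cv2.imwrite('pics/c4.png',cv2.resize(c,None,fx=5,fy=5,interpolation=cv2.INTER_CUBIC))
E
```

```text
kiwi [0.506 0.178 0.018]
kiwib [0.695 0.063 0.018]
spoonbowl [0.388 0.172 0.   ]
spoonend [0.27  0.159 0.   ]
brown1 [0.264 0.243 0.07 ]
brown2 [0.185 0.355 0.07 ]
bread [0.378 0.454 0.014]
mug [0.767 0.165 0.08 ]
bowl [0.718 0.351 0.08 ]
towel [0.79  0.017 0.24 ]
towelfoot [0.8   0.003 0.   ]
kiwi [0.509 0.176 0.018]
spoonbowl [0.4   0.186 0.   ]
spoonend [0.29  0.175 0.   ]
towel [ 0.772 -0.036  0.24 ]
mug [0.771 0.155 0.08 ]
handle [ 0.58  -0.426  0.3  ]
```

Run:
```python
from h import *
from scipy.optimize import least_squares
ms=manip.camera_model('scene'); md=manip.camera_model('side')
D=[(362,28,-118,138,60),(18,298,-118,-138,60),(22,358,-118,-138,0),(685,260,118,138,60),(375,110,-93,125,11),(470,188,1,125,11),(92,348,-93,-125,11),(190,438,1,-125,11),(512,210,11,125,11),(228,472,11,-125,11),(350,588,105,-125,11)]
S=[(378,400,-118,138,60),(385,488,-118,138,0),(733,200,-118,-138,60),(97,240,118,138,60),(108,332,118,138,0),(447,82,118,-138,60),(733,270,-118,-138,0)]
obs=[(md,285+u/4,225+v/4,np.array([a,b,c])/1e3) for u,v,a,b,c in D]+[(ms,190+u/5,110+v/5,np.array([a,b,c])/1e3) for u,v,a,b,c in S]
def res(p,idx=None):
    r=[]
    for m,u,v,q in obs:
        P=R.from_euler('z',p[2]).apply(q)+[p[0],p[1],0]; r+=list(proj(m,P)-[u,v])
    return np.array(r)
s=least_squares(res,[.5,-.21,-1.24],loss='soft_l1'); print(s.x,np.degrees(s.x[2])); print(s.fun.reshape(-1,2).round(1))
```

```text
[ 0.50339718 -0.20786406 -1.22053844] -69.93170157220322
[[-0.5 -2.6]
 [-1.6 -1.4]
 [-0.6 -0.7]
 [ 3.3 -2. ]
 [-0.8 -1.3]
 [ 6.3  1.5]
 [-6.3  2.6]
 [-0.   9.2]
 [-0.7 -1.5]
 [-6.   4. ]
 [-1.6  8. ]
 [-1.8 -0.3]
 [-0.9  1.5]
 [-1.  -1.4]
 [-2.4  1.3]
 [-1.   1.1]
 [-0.4 -0.4]
 [-1.   2.5]]
```

Call:
{"fn": "carry_out", "kwargs": {"moves": [[[0.6,-0.4,0,0,0,0.026,0],[0.6,-0.4,0,0,0,0.026,0],[0.6,-0.4,0,0,0,0.026,0],[0.6,-0.4,0,0,0,0.026,0],[0.6,-0.4,0,0,0,0.026,0],[0.6,-0.4,0,0,0,0.026,0],[0.6,-0.4,0,0,0,0.026,0],[0.6,-0.4,0,0,0,0.026,0],[0.6,-0.4,0,0,0,0.026,0],[0,0,0,0,0,0.03,0]]]}}

```text
time_s: 1.08
tool_pos: [0.4758, 0.301, 0.4039]
tcp_rot: [0.539, 0.842, -0.001, 0.001]
wrist_force: [0.1, 0.3, -0.9]
grip_width: 0.0855
```

```bash
python3 - <<'E'
from h import *
from scipy.optimize import least_squares
ms=manip.camera_model('scene'); md=manip.camera_model('side')
D=[(362,28,-118,138,60),(18,298,-118,-138,60),(22,358,-118,-138,0),(685,260,118,138,60),(375,110,-93,125,11),(512,210,11,125,11)]
S=[(378,400,-118,138,60),(385,488,-118,138,0),(733,200,-118,-138,60),(97,240,118,138,60),(108,332,118,138,0),(447,82,118,-138,60)]
obs=[(md,285+u/4,225+v/4,np.array([a,b,c])/1e3) for u,v,a,b,c in D]+[(ms,190+u/5,110+v/5,np.array([a,b,c])/1e3) for u,v,a,b,c in S]
def res(p,idx=None):
    r=[]
    for m,u,v,q in obs:
        P=R.from_euler('z',p[2]).apply(q)+[p[0],p[1],0]; r+=list(proj(m,P)-[u,v])
    return np.array(r)
s=least_squares(res,[.5,-.21,-1.24],loss='soft_l1'); print(s.x,np.degrees(s.x[2])); print(s.fun.reshape(-1,2).round(1))
st=manip.read_state(); print(st['joint_positions'].round(4),st['tool_pos'],st['tcp_rot'])
E
python3 meas.py m1
```

```text
[ 0.50061718 -0.21078385 -1.22701718] -70.30290582548605
[[-0.4 -1.4]
 [-2.3 -0.3]
 [-1.3  0.3]
 [ 3.2  0. ]
 [-0.8 -0.1]
 [-0.8  0.1]
 [-1.6 -1.2]
 [-0.8  0.6]
 [-0.6 -1.8]
 [-1.7  0.4]
 [-0.3  0.1]
 [ 0.4 -0.9]]
[ 0.4989  0.1602  1.2864 -0.0018  1.6955 -1.505 ] [0.47576258 0.30103613 0.40390529] [ 5.38742641e-01  8.42469889e-01 -6.39479051e-04  6.66360275e-04]
[340. 204.] [300. 213.] 0.07 [0.452  0.0855] 26.345063470106023 0.461
[340. 204.] [300. 213.] 0.1 [0.4514 0.0846] 17.94012696399987 0.15
[279. 233.] [357. 197.] 0.07 [0.6161 0.094 ] 22.610824015802617 0.133
[279. 233.] [357. 197.] 0.1 [0.6164 0.0951] 22.759641942989244 0.551
[334. 273.] [316. 165.] 0.07 [0.5718 0.2648] 24.564411074493446 0.119
[334. 273.] [316. 165.] 0.1 [0.5726 0.2663] 23.10002737987018 0.522
[array([3.1636e+02, 1.6452e+02, 5.7000e-01, 2.6000e-01]), array([3.5657e+02, 1.9660e+02, 6.2000e-01, 9.0000e-02]), array([3.0035e+02, 2.1310e+02, 4.6000e-01, 1.0000e-01])]
```

```bash
cat > pl.py <<'E'
from h import *
import json
def pose(G,psi,tilt,s=1,off=.155):
    """psi deg azimuth towards which tool points; tilt deg from vertical; jaw x along s*e_phi"""
    p,t=np.radians([psi,tilt]); er=np.array([np.cos(p),np.sin(p),0]); ep=np.array([-np.sin(p),np.cos(p),0])
    a=np.sin(t)*er-np.cos(t)*np.array([0,0,1.]); x=s*ep; y=np.cross(a,x)
    return np.array(G)-off*a, np.column_stack([x,y,a])
def cur():
    st=manip.read_state(); q=st['tcp_rot']; open('log.jsonl','a').write(json.dumps(dict(j=list(map(float,st['joint_positions'])),p=list(map(float,st['tool_pos'])),q=list(map(float,q))))+'\n')
    return st,np.array(st['tool_pos']),R.from_quat(q).as_matrix()
def delta(p0,R0,p1,R1,n=None,maxmm=38):
    d=(p1-p0); rv=R.from_matrix(R1@R0.T).as_rotvec()
    need=max(np.linalg.norm(d)*1e3/maxmm,np.degrees(np.linalg.norm(rv))/7.0)
    n=n or int(np.ceil(need)); print('n=%d (need %.1f) shift %s rot %s | total mm %s deg %s'%(n,need,(d/.05/n).round(3).tolist(),(rv/np.pi/n).round(4).tolist(),(d*1e3).round(1),np.degrees(rv).round(1)))
def chain(*targets,n=None):
    st,p,Rm=cur(); print('t',st['time_s'],'G',(p+.155*Rm[:,2]).round(4),'tilt',np.degrees(np.arccos(-Rm[2,2])).round(1),'zaz',np.degrees(np.arctan2(Rm[1,2],Rm[0,2])).round(1),'jawaz',np.degrees(np.arctan2(Rm[1,0],Rm[0,0])).round(1),'F',np.round(st['wrist_force'],1),'w',round(st['grip_width'],4),'j',np.round(st['joint_positions'],2))
    for t in targets:
        p1,R1=t[:2]; delta(p,Rm,p1,R1,t[2] if len(t)>2 else None); p,Rm=p1,R1
def psi0(G): return np.degrees(np.arctan2(G[1],G[0])-np.arcsin(.0366/np.hypot(G[0],G[1])))
E
python3 - <<'E'
from pl import *
G=np.array([.572,.265,.048]); ps=psi0(G); print(ps)
A=pose(G,ps,36); a=A[1][:,2]
chain((A[0]-.12*a,A[1]),A)
E
```

```text
21.529311432195005
t 1.1833 G [0.4727 0.3036 0.2491] tilt 0.1 zaz -164.2 jawaz 114.8 F [-1.1  0.1 -0.9] w 0.0855 j [ 0.51  0.16  1.29  0.    1.7  -1.5 ]
n=6 (need 5.2) shift [-0.171, -0.327, -0.446] rot [0.0131, -0.0307, -0.0029] | total mm [ -51.3  -98.  -133.7] deg [ 14.2 -33.2  -3.2]
n=4 (need 3.2) shift [0.328, 0.129, -0.485] rot [0.0, 0.0, 0.0] | total mm [ 65.6  25.9 -97.1] deg [0. 0. 0.]
```

Call:
{"fn": "carry_out", "kwargs": {"moves": [[[-0.171,-0.327,-0.446,0.0131,-0.0307,-0.0029,0],[-0.171,-0.327,-0.446,0.0131,-0.0307,-0.0029,0],[-0.171,-0.327,-0.446,0.0131,-0.0307,-0.0029,0],[-0.171,-0.327,-0.446,0.0131,-0.0307,-0.0029,0],[-0.171,-0.327,-0.446,0.0131,-0.0307,-0.0029,0],[-0.171,-0.327,-0.446,0.0131,-0.0307,-0.0029,0],[0,0,0,0,0,0,0]]]}}

```text
time_s: 1.77
tool_pos: [0.4161, 0.2046, 0.2628]
tcp_rot: [0.536, 0.787, 0.252, 0.171]
wrist_force: [-1.1, -0.8, -2.3]
grip_width: 0.0854
```

```bash
python3 - <<'E'
from pl import *
G=np.array([.572,.265,.048]); ps=psi0(G)
A=pose(G,ps,36); a=A[1][:,2]
chain((A[0]-.12*a,A[1]),A)
snap('wrist','w1')
E
python3 meas.py m2
```

```text
t 1.7667 G [0.4998 0.2375 0.1366] tilt 35.5 zaz 21.5 jawaz 111.5 F [-1.1 -0.8 -2.3] w 0.0854 j [ 0.38 -0.18  1.96 -0.    0.75 -1.57]
n=1 (need 0.2) shift [0.11, 0.022, 0.153] rot [0.0011, -0.0029, 0.0002] | total mm [5.5 1.1 7.6] deg [ 0.2 -0.5  0. ]
n=4 (need 3.2) shift [0.328, 0.129, -0.485] rot [0.0, 0.0, 0.0] | total mm [ 65.6  25.9 -97.1] deg [0. 0. 0.]
[340. 208.] [300. 213.] 0.07 [0.4525 0.0866] 20.21229797374792 0.544
[340. 208.] [300. 213.] 0.1 [0.4518 0.0852] 18.387302709488395 0.377
[279. 233.] [357. 197.] 0.07 [0.6161 0.0943] 22.685490665973152 0.132
[279. 233.] [357. 197.] 0.1 [0.6162 0.0945] 22.79169840481375 0.55
[334. 273.] [316. 165.] 0.07 [0.5719 0.2651] 24.64105469759912 0.133
[334. 273.] [316. 165.] 0.1 [0.5726 0.2663] 23.143206016023242 0.535
[array([3.1650e+02, 1.6469e+02, 5.7000e-01, 2.6000e-01]), array([3.5654e+02, 1.9660e+02, 6.2000e-01, 9.0000e-02]), array([3.0037e+02, 2.1310e+02, 4.6000e-01, 1.0000e-01])]
```

Call:
{"fn": "carry_out", "kwargs": {"moves": [[[0.354,0.126,-0.371,0.0003,-0.0007,0,0],[0.354,0.126,-0.371,0.0003,-0.0007,0,0],[0.354,0.126,-0.371,0.0003,-0.0007,0,0],[0.354,0.126,-0.371,0.0003,-0.0007,0,0],[0,0,0,0,0,0,0],[0,0,0,0,0,0,0]]]}}

```text
time_s: 2.42
tool_pos: [0.493, 0.2332, 0.1975]
tcp_rot: [0.533, 0.786, 0.259, 0.176]
wrist_force: [-0.3, -0.5, 0.3]
grip_width: 0.0856
```

Run:
```python
from pl import *
G=np.array([.572,.265,.048]); ps=psi0(G)
A=pose(G,ps,36); a=A[1][:,2]
chain(A)
snap('wrist','w2')
```

```text
t 2.4167 G [0.5788 0.2672 0.073 ] tilt 36.5 zaz 21.6 jawaz 111.7 F [-0.3 -0.5  0.3] w 0.0856 j [ 0.37  0.15  1.78  0.    0.58 -1.58]
n=1 (need 0.7) shift [-0.115, -0.033, -0.482] rot [-0.0009, 0.0029, -0.0007] | total mm [ -5.8  -1.6 -24.1] deg [-0.2  0.5 -0.1]
```

Call:
{"fn": "carry_out", "kwargs": {"moves": [[[-0.06,-0.016,-0.24,0,0.0014,0,0],[-0.06,-0.016,-0.24,0,0.0014,0,0],[0,0,0,0,0,0,0],[0,0,0,0,0,0,1],[0,0,0,0,0,0,1],[0,0,0,0,0,0,1],[0,0,0,0,0,0,1],[0,0,0,0,0,0,1],[0,0,0,0,0,0,1]]], "newtons": 45}}

```text
time_s: 3.22
tool_pos: [0.4857, 0.2302, 0.1736]
tcp_rot: [0.534, 0.786, 0.258, 0.174]
wrist_force: [-1.2, -0.9, 4.5]
grip_width: 0.0612
```

Run:
```python
from pl import *
G=np.array([.572,.265,.048]); ps=psi0(G)
A=pose(G,ps,36); a=A[1][:,2]
chain(A)
snap('wrist','w3')
```

```text
t 3.2167 G [0.5708 0.2642 0.0485] tilt 36.2 zaz 21.8 jawaz 111.6 F [-1.2 -0.9  4.5] w 0.0612 j [ 0.37  0.17  1.81  0.01  0.53 -1.58]
n=1 (need 0.1) shift [0.03, 0.027, -0.003] rot [-0.001, 0.001, -0.0005] | total mm [ 1.5  1.4 -0.2] deg [-0.2  0.2 -0.1]
```

Run:
```python
from pl import *
st,p,Rm=cur()
L=np.array([.41,.30,.11]); ps=psi0(L); print(ps)
up=(p+[0,0,.07],Rm,3)
B=pose(L,ps+180,54,-1); B2=pose([.41,.30,.034],ps+180,54,-1)
chain(up,(*B,16),(*B2,4))
```

```text
32.0619132975628
t 3.2667 G [0.5708 0.2641 0.0485] tilt 36.2 zaz 21.8 jawaz 111.6 F [-2.6 -1.   5. ] w 0.0611 j [ 0.37  0.17  1.81  0.01  0.53 -1.58]
n=3 (need 1.8) shift [0.0, 0.0, 0.467] rot [0.0, 0.0, 0.0] | total mm [ 0.  0. 70.] deg [0. 0. 0.]
n=16 (need 13.0) shift [0.038, 0.17, -0.053] rot [-0.0142, 0.028, 0.0029] | total mm [ 30.5 136.4 -42.5] deg [-40.9  80.6   8.3]
n=4 (need 2.0) shift [0.0, 0.0, -0.38] rot [0.0, 0.0, 0.0] | total mm [  0.   0. -76.] deg [0. 0. 0.]
```

Call:
{"fn": "carry_out", "kwargs": {"moves": [[[0,0,0.467,0,0,0,1],[0,0,0.467,0,0,0,1],[0,0,0.467,0,0,0,1],[0.038,0.17,-0.053,-0.0142,0.028,0.0029,1],[0.038,0.17,-0.053,-0.0142,0.028,0.0029,1],[0.038,0.17,-0.053,-0.0142,0.028,0.0029,1],[0.038,0.17,-0.053,-0.0142,0.028,0.0029,1],[0.038,0.17,-0.053,-0.0142,0.028,0.0029,1],[0.038,0.17,-0.053,-0.0142,0.028,0.0029,1],[0.038,0.17,-0.053,-0.0142,0.028,0.0029,1]]]}}

```text
time_s: 4.1
tool_pos: [0.4986, 0.29, 0.2236]
tcp_rot: [0.529, 0.848, -0.037, -0.002]
wrist_force: [-0.1, -0.5, -0.9]
grip_width: 0.0613
```

Call:
{"fn": "carry_out", "kwargs": {"moves": [[[0.038,0.17,-0.053,-0.0142,0.028,0.0029,1],[0.038,0.17,-0.053,-0.0142,0.028,0.0029,1],[0.038,0.17,-0.053,-0.0142,0.028,0.0029,1],[0.038,0.17,-0.053,-0.0142,0.028,0.0029,1],[0.038,0.17,-0.053,-0.0142,0.028,0.0029,1],[0.038,0.17,-0.053,-0.0142,0.028,0.0029,1],[0.038,0.17,-0.053,-0.0142,0.028,0.0029,1],[0.038,0.17,-0.053,-0.0142,0.028,0.0029,1],[0.038,0.17,-0.053,-0.0142,0.028,0.0029,1],[0,0,0,0,0,0,1]]]}}

```text
time_s: 4.93
tool_pos: [0.5155, 0.3671, 0.1975]
tcp_rot: [0.429, 0.778, -0.401, -0.222]
wrist_force: [0.0, -0.1, -1.5]
grip_width: 0.0612
```

Run:
```python
from pl import *
L=np.array([.41,.30,.034]); ps=psi0(L)
chain((*pose(L,ps+180,54,-1),4))
snap('wrist','w4');snap('scene','s4')
```

```text
t 4.9333 G [0.4085 0.2999 0.1078] tilt 54.6 zaz -147.9 jawaz 122.2 F [ 0.  -0.1 -1.5] w 0.0612 j [ 0.56  0.79  0.97 -0.    2.34 -1.57]
n=4 (need 1.9) shift [0.004, -0.002, -0.362] rot [0.0003, -0.0008, -0.0002] | total mm [  0.8  -0.5 -72.4] deg [ 0.2 -0.6 -0.1]
```

Call:
{"fn": "carry_out", "kwargs": {"moves": [[[0.004,-0.002,-0.362,0.0003,-0.0008,-0.0002,1],[0.004,-0.002,-0.362,0.0003,-0.0008,-0.0002,1],[0.004,-0.002,-0.362,0.0003,-0.0008,-0.0002,1],[0.004,-0.002,-0.362,0.0003,-0.0008,-0.0002,1],[0,0,-0.03,0,0,0,1],[0,0,-0.02,0,0,0,1],[0,0,0,0,0,0,1]]]}}

```text
time_s: 5.62
tool_pos: [0.5167, 0.3653, 0.126]
tcp_rot: [0.434, 0.781, -0.393, -0.218]
wrist_force: [0.8, 0.1, -0.5]
grip_width: 0.0607
```

```bash
python3 - <<'E'
from pl import *
chain()
im,m=snap('side','d4')
E
python3 - <<'E'
# kin fit
import json,numpy as np
from scipy.optimize import least_squares
L=[json.loads(l) for l in open('log.jsonl')]
L=L+[]
def f(p,l):
    r1,h1,L2,e3,L3,L6=p; j=l['j']; a=j[1]; b=a+j[2]; c=b+j[4]
    r=r1+L2*np.sin(a)+L3*np.sin(b)+e3*np.cos(b)+L6*np.sin(c); z=h1+L2*np.cos(a)+L3*np.cos(b)-e3*np.sin(b)+L6*np.cos(c)
    rp=np.sqrt(l['p'][0]**2+l['p'][1]**2-.0366**2)
    return [r-rp,z-l['p'][2]]
L.append(dict(j=[1.10570154e+00,5.28393781e-02,1.40172837e+00,0,1.68859258e+00],p=[0.20189277,0.48459738,0.40386901]))
s=least_squares(lambda p:np.concatenate([f(p,l) for l in L]+[0.001*np.array(p)]),[0,.2,.4,0,.4,.1]); print(s.x.round(4),s.fun.round(4)[:-6].reshape(-1,2).tolist(),np.linalg.svd(s.jac)[1])
E
```

```text
t 5.6167 G [0.4111 0.2994 0.0337] tilt 53.4 zaz -148.0 jawaz 121.9 F [ 0.8  0.1 -0.5] w 0.0607 j [ 0.56  0.88  0.98 -0.    2.22 -1.57]
[0.     0.2066 0.353  0.1065 0.4962 0.1069] [[-0.0, -0.0], [0.0, 0.0], [0.0, 0.0], [-0.0, 0.0], [-0.0, 0.0], [-0.0, 0.0], [-0.0, -0.0], [0.0, -0.0], [-0.0, -0.0]] [5.69790152 4.2968645  1.61751478 0.4886619  0.41915743 0.20010553]
```

Call:
{"fn": "carry_out", "kwargs": {"moves": [[[0,0,-0.04,0.0003,-0.002,0,1],[0,0,-0.03,0,0,0,1],[0,0,0,0,0,0,1]]]}}

```text
time_s: 5.92
tool_pos: [0.5169, 0.366, 0.1254]
tcp_rot: [0.434, 0.781, -0.393, -0.216]
wrist_force: [-3.0, -1.7, 15.7]
grip_width: 0.0607
```

Run:
```python
from pl import *
chain()
im,m=snap('side','d4')
im=cv2.imread('pics/d4.png'); cv2.imwrite('pics/d4c.png',cv2.resize(im[80:260,160:360],None,fx=3.3,fy=3.3))
snap('wrist','w5')
```

```text
t 5.9167 G [0.4117 0.2999 0.0327] tilt 53.3 zaz -147.9 jawaz 122.0 F [-3.  -1.7 15.7] w 0.0607 j [ 0.56  0.88  0.98 -0.    2.21 -1.57]
```

Run:
```python
from pl import *
st,p,Rm=cur(); a=Rm[:,2]
e=np.array([np.cos(np.radians(32.1)),np.sin(np.radians(32.1)),0])
Gf=np.array([.4117,.2999,0])-.0485*e; print('foot',Gf)
Gp=Gf+.024*e+[0,0,.031]
ps=psi0(Gp); ps=32.1
P1=pose(Gp,ps,54,1); a1=P1[1][:,2]
r1=(p-.07*a,Rm,2); r2=(p-.07*a+[0,0,.11],Rm,3)
r3=(P1[0]-.1*a1+[0,0,.09],P1[1]); r4=(P1[0]-.1*a1,P1[1]); 
chain(r1,r2,r3,r4,P1)
```

```text
foot [0.37061459 0.27412717 0.        ]
t 6.0167 G [0.4117 0.2999 0.0327] tilt 53.3 zaz -147.9 jawaz 122.0 F [-3.6 -1.6 15.6] w 0.0607 j [ 0.56  0.88  0.98 -0.    2.21 -1.57]
n=2 (need 1.8) shift [0.475, 0.298, 0.419] rot [0.0, 0.0, 0.0] | total mm [47.5 29.8 41.9] deg [0. 0. 0.]
n=3 (need 2.9) shift [0.0, 0.0, 0.733] rot [0.0, 0.0, 0.0] | total mm [  0.   0. 110.] deg [0. 0. 0.]
n=16 (need 15.3) shift [-0.435, -0.273, -0.008] rot [0.0198, -0.0315, 0.0001] | total mm [-348.2 -218.5   -6.4] deg [ 57.  -90.8   0.3]
n=3 (need 2.4) shift [0.0, 0.0, -0.6] rot [0.0, 0.0, 0.0] | total mm [  0.   0. -90.] deg [0. 0. 0.]
n=3 (need 2.6) shift [0.457, 0.287, -0.392] rot [0.0, 0.0, 0.0] | total mm [ 68.5  43.  -58.8] deg [0. 0. 0.]
```

```bash
cat > kin.py <<'E'
import numpy as np
H,L2,E,L3,L6=.2066,.353,.1065,.4962,.1069
lo=[-2.9,-.91,.12,-1.06,.26,-2.93];hi=[2.9,2.17,2.37,4.2,2.73,2.93]
def ik(r,z,tilt):
    """planar: r of TCP in arm plane, tilt deg (positive = pointing outward). returns j2,j3,j5"""
    t=np.radians(tilt); wr=r-L6*np.sin(t); wz=z+L6*np.cos(t)-H
    D=np.hypot(wr,wz); Lf=np.hypot(L3,E); g=np.arctan2(E,L3) # effective forearm dir = b+g?
    c=(D*D-L2*L2-Lf*Lf)/(2*L2*Lf)
    if abs(c)>1: return None
    q=np.arccos(c)  # angle from upper to eff forearm
    # direction angles from vertical: point at angle th: (sin,cos). forearm vec = L3*(sin b,cos b)+E*(cos b,-sin b) => angle b+g
    th=np.arctan2(wr,wz); a=th-np.arctan2(Lf*np.sin(q),L2+Lf*np.cos(q)); j3=q-g; j5=np.pi-t-a-j3
    return np.array([a,j3,j5])
def chk(v):
    if v is None: return 'UNREACH'
    l=[lo[1],lo[2],lo[4]];h=[hi[1],hi[2],hi[4]]
    return v.round(2).tolist(), 'ok' if all(v>np.array(l)+.02) and all(v<np.array(h)-.02) else 'LIMIT'
E
python3 - <<'E'
from kin import *
print(chk(ik(np.sqrt(.5167**2+.3653**2-.0366**2),.126,-53.4)))
rG=np.sqrt(.391**2+.287**2-.0366**2);print(rG)
for tilt in (54,50,45,40):
  t=np.radians(tilt)
  for off,dz in ((.255,.09),(.255,0),(.215,.09),(.215,0),(.155,0)):
    print(tilt,off,dz,chk(ik(rG-off*np.sin(t),.031+off*np.cos(t)+dz,tilt)))
E
```

```text
([0.88, 0.98, 2.22], 'ok')
0.4836428847817365
54 0.255 0.09 ([-1.11, 2.53, 0.78], 'LIMIT')
54 0.255 0 ([-0.96, 2.65, 0.51], 'LIMIT')
54 0.215 0.09 ([-0.86, 2.47, 0.59], 'LIMIT')
54 0.215 0 ([-0.61, 2.55, 0.27], 'LIMIT')
54 0.155 0 ([-0.23, 2.39, 0.04], 'LIMIT')
50 0.255 0.09 ([-1.01, 2.45, 0.83], 'LIMIT')
50 0.255 0 ([-0.88, 2.58, 0.57], 'LIMIT')
50 0.215 0.09 ([-0.81, 2.41, 0.67], 'LIMIT')
50 0.215 0 ([-0.6, 2.5, 0.37], 'LIMIT')
50 0.155 0 ([-0.24, 2.36, 0.15], 'LIMIT')
45 0.255 0.09 ([-0.9, 2.36, 0.9], 'LIMIT')
45 0.255 0 ([-0.79, 2.49, 0.66], 'LIMIT')
45 0.215 0.09 ([-0.74, 2.33, 0.76], 'ok')
45 0.215 0 ([-0.56, 2.43, 0.49], 'LIMIT')
45 0.155 0 ([-0.24, 2.32, 0.28], 'ok')
40 0.255 0.09 ([-0.8, 2.27, 0.98], 'ok')
40 0.255 0 ([-0.7, 2.4, 0.75], 'LIMIT')
40 0.215 0.09 ([-0.66, 2.25, 0.85], 'ok')
40 0.215 0 ([-0.51, 2.35, 0.6], 'LIMIT')
40 0.155 0 ([-0.23, 2.27, 0.4], 'ok')
```

Run:
```python
from kin import *
for rG in (.52,.55,.58,.61,.64):
  print(rG,'in',[chk(ik(rG+.155*np.sin(np.radians(53)),.031+.155*np.cos(np.radians(53))+dz,-53)) for dz in (0,.08)])
  r=rG-.025
  for tilt in (54,48,42):
    t=np.radians(tilt)
    print('   out',tilt,[chk(ik(r-off*np.sin(t),.031+off*np.cos(t)+dz,tilt)) for off,dz in ((.155,0),(.155,.08),(.215,0.03))])
```

```text
0.52 in [([0.91, 0.93, 2.23], 'ok'), ([0.81, 0.92, 2.34], 'ok')]
   out 54 [([-0.19, 2.36, 0.03], 'LIMIT'), ([-0.45, 2.34, 0.3], 'ok'), ([-0.65, 2.5, 0.35], 'LIMIT')]
   out 48 [([-0.2, 2.31, 0.19], 'LIMIT'), ([-0.43, 2.28, 0.45], 'ok'), ([-0.61, 2.42, 0.5], 'LIMIT')]
   out 42 [([-0.19, 2.25, 0.35], 'ok'), ([-0.39, 2.21, 0.58], 'ok'), ([-0.55, 2.33, 0.63], 'ok')]
0.55 in [([1.0, 0.79, 2.28], 'ok'), ([0.9, 0.77, 2.39], 'ok')]
   out 54 [([-0.09, 2.27, 0.01], 'LIMIT'), ([-0.32, 2.26, 0.26], 'LIMIT'), ([-0.49, 2.41, 0.28], 'LIMIT')]
   out 48 [([-0.1, 2.23, 0.18], 'LIMIT'), ([-0.31, 2.2, 0.41], 'ok'), ([-0.46, 2.33, 0.44], 'ok')]
   out 42 [([-0.1, 2.17, 0.34], 'ok'), ([-0.28, 2.13, 0.56], 'ok'), ([-0.42, 2.25, 0.58], 'ok')]
0.58 in [([1.1, 0.62, 2.35], 'ok'), ([1.0, 0.61, 2.45], 'ok')]
   out 54 [([0.0, 2.19, 0.01], 'LIMIT'), ([-0.22, 2.18, 0.24], 'LIMIT'), ([-0.36, 2.32, 0.24], 'LIMIT')]
   out 48 [([-0.01, 2.14, 0.17], 'LIMIT'), ([-0.2, 2.12, 0.39], 'ok'), ([-0.34, 2.25, 0.4], 'ok')]
   out 42 [([-0.01, 2.08, 0.33], 'ok'), ([-0.18, 2.05, 0.54], 'ok'), ([-0.3, 2.16, 0.55], 'ok')]
0.61 in [([1.22, 0.42, 2.43], 'ok'), ([1.13, 0.4, 2.53], 'ok')]
   out 54 [([0.08, 2.1, 0.01], 'LIMIT'), ([-0.12, 2.09, 0.23], 'LIMIT'), ([-0.24, 2.23, 0.21], 'LIMIT')]
   out 48 [([0.07, 2.06, 0.18], 'LIMIT'), ([-0.11, 2.03, 0.38], 'ok'), ([-0.23, 2.16, 0.37], 'ok')]
   out 42 [([0.08, 2.0, 0.33], 'ok'), ([-0.09, 1.97, 0.53], 'ok'), ([-0.2, 2.08, 0.53], 'ok')]
0.64 in [([1.4, 0.12, 2.55], 'LIMIT'), ([1.32, 0.08, 2.66], 'LIMIT')]
   out 54 [([0.16, 2.02, 0.02], 'LIMIT'), ([-0.03, 2.01, 0.22], 'LIMIT'), ([-0.14, 2.15, 0.19], 'LIMIT')]
   out 48 [([0.15, 1.97, 0.18], 'LIMIT'), ([-0.02, 1.95, 0.38], 'ok'), ([-0.13, 2.08, 0.36], 'ok')]
   out 42 [([0.15, 1.91, 0.34], 'ok'), ([0.0, 1.88, 0.53], 'ok'), ([-0.11, 2.0, 0.52], 'ok')]
```

```bash
cat > ik6.py <<'E'
from pl import *
from kin import H,L2,E,L3,L6,lo,hi
from scipy.optimize import least_squares
lo=np.array(lo);hi=np.array(hi);DL=.0366
def RY(t): c,s=np.cos(t),np.sin(t); return np.array([[c,0,s],[0,1,0],[-s,0,c]])
def RZ(t): c,s=np.cos(t),np.sin(t); return np.array([[c,-s,0],[s,c,0],[0,0,1]])
def fk(j):
    R1=RZ(j[0]); p=R1@np.array([0,DL,H]); A=R1@RY(j[1]); p=p+A@[0,0,L2]; A=A@RY(j[2]); p=p+A@[E,0,L3]
    A=A@RZ(j[3])@RY(j[4]); p=p+A@[0,0,L6]; return p,A@RZ(j[5]+np.pi)
def solve(P,Rt,seeds=None):
    best=None
    for sd in (seeds if seeds is not None else SEEDS):
        az=np.arctan2(P[1],P[0]); s0=np.array(sd,float)
        if np.isnan(s0[0]): s0[0]=az
        s0=np.clip(s0,lo+.03,hi-.03)
        f=lambda j:np.r_[(fk(j)[0]-P)*5,(R.from_matrix(fk(j)[1]@Rt.T).as_rotvec())]
        r=least_squares(f,s0,bounds=(lo+.02,hi-.02),max_nfev=60)
        if best is None or r.cost<best[1]: best=(r.x,r.cost)
        if best[1]<1e-8: break
    return best
n=np.nan
SEEDS=[[n,.2,1.6,j4,1.,j6] for j4 in (0,.8,-.6,1.6,2.4,3.1) for j6 in (-1.57,0,1.57)]
def feas(G,psi,tilt,s,off=.155,seeds=None):
    P,Rt=pose(G,psi,tilt,s,off); b=solve(P,Rt,seeds); return b[1]<1e-6,b[0].round(2)
E
python3 - <<'E'
from ik6 import *
for l in open('log.jsonl'):
    l=json.loads(l); p,A=fk(l['j']); print((p-l['p']).round(4),np.degrees(R.from_matrix(A@R.from_quat(l['q']).as_matrix().T).magnitude()).round(2),round(l['j'][3],3))
E
```

```text
[ 0.0002 -0.0003  0.0001] 0.0 0.0
[ 0.0001 -0.0003  0.0001] 0.0 -0.002
[ 0.0001 -0.0003  0.0001] 0.0 0.004
[ 0.0001 -0.0003  0.0001] 0.0 0.008
[ 0.0001 -0.0003  0.0001] 0.0 0.008
[ 0.0001 -0.0003  0.0001] 0.0 0.008
[ 0.0002 -0.0002  0.0001] 0.0 -0.0
[ 0.0002 -0.0002  0.0001] 0.0 -0.001
[ 0.0002 -0.0002  0.0001] 0.0 -0.003
[ 0.0002 -0.0002  0.0001] 0.0 -0.003
[ 0.0002 -0.0002  0.0001] 0.0 -0.003
```

```bash
cat > scan.py <<'E'
from ik6 import *
B=np.array([.501,-.210]); by=np.radians(-70.2)
def bw(x,y,z): return np.array([*(B+[np.cos(by)*x-np.sin(by)*y,np.sin(by)*x+np.cos(by)*y]),z])
E
python3 - <<'E'
from scan import *
print('place')
for sl in ((55,-62),(55,62),(-46,0)):
    G=bw(sl[0]/1e3,sl[1]/1e3,.06 if sl[0]>0 else .085); print(sl,G.round(3))
    for tilt in (36,42,48):
        print(tilt,[(psi,s) for psi in (-20,-45,-70,-95,-120,-145) for s in (1,-1) if feas(G,psi,tilt,s)[0]])
E
python3 - <<'E'
from scan import *
print('lying pick')
for G in ((.40,.29,.031),(.45,.33,.031),(.36,.33,.031)):
    for tilt in (42,48,54):
        print(G,tilt,[(psi,s) for psi in range(0,360,30) for s in (1,-1) if feas(np.array(G),psi,tilt,s)[0]])
E
```

```text
place
(55, -62) [ 0.461 -0.283  0.06 ]
36 [(-20, 1), (-20, -1), (-45, 1), (-45, -1), (-70, 1), (-70, -1), (-95, 1), (-120, 1), (-120, -1), (-145, 1), (-145, -1)]
42 [(-20, 1), (-20, -1), (-45, 1), (-45, -1), (-70, 1), (-70, -1), (-95, 1), (-120, 1), (-120, -1), (-145, 1), (-145, -1)]
48 [(-20, 1), (-20, -1), (-45, 1), (-45, -1), (-70, 1), (-95, 1), (-95, -1), (-120, 1), (-120, -1), (-145, 1), (-145, -1)]
(55, 62) [ 0.578 -0.241  0.06 ]
36 [(-20, 1), (-20, -1), (-45, 1), (-45, -1), (-70, 1), (-70, -1), (-95, 1), (-120, 1), (-120, -1), (-145, 1), (-145, -1)]
42 [(-20, 1), (-20, -1), (-45, 1), (-45, -1), (-70, 1), (-95, 1), (-120, 1), (-120, -1), (-145, 1), (-145, -1)]
48 [(-20, 1), (-20, -1), (-45, 1), (-45, -1), (-70, 1), (-95, 1), (-95, -1), (-120, 1), (-120, -1), (-145, 1), (-145, -1)]
(-46, 0) [ 0.485 -0.167  0.085]
36 [(-20, 1), (-20, -1), (-45, 1), (-45, -1), (-70, 1), (-95, 1), (-120, 1), (-120, -1), (-145, 1), (-145, -1)]
42 [(-20, 1), (-20, -1), (-45, 1), (-45, -1), (-70, 1), (-95, 1), (-95, -1), (-120, 1), (-120, -1), (-145, 1), (-145, -1)]
48 [(-20, 1), (-20, -1), (-45, 1), 
[... 1412 characters left out ...]
(300, -1)]
(0.36, 0.33, 0.031) 42 [(0, 1), (30, 1), (30, -1), (60, 1), (60, -1), (90, -1), (120, 1), (120, -1), (150, 1), (150, -1), (180, 1), (180, -1), (210, 1), (210, -1), (240, 1), (240, -1), (270, 1), (270, -1), (300, 1), (300, -1), (330, 1), (330, -1)]
(0.36, 0.33, 0.031) 48 [(60, -1), (90, 1), (90, -1), (120, 1), (120, -1), (150, 1), (150, -1), (180, 1), (180, -1), (210, 1), (210, -1), (240, 1), (240, -1), (270, 1), (270, -1), (300, 1), (300, -1), (330, 1), (330, -1)]
(0.36, 0.33, 0.031) 54 [(60, -1), (90, 1), (90, -1), (120, 1), (120, -1), (150, 1), (150, -1), (180, 1), (180, -1), (210, 1), (210, -1), (240, 1), (240, -1), (270, 1), (270, -1), (300, 1), (300, -1), (330, 1), (330, -1)]
```

```bash
cat > sim.py <<'E'
from scan import *
def follow(j,P0,R0,P1,R1,n=20):
    """continuous IK; returns joints at end, ok, min margin"""
    rv=R.from_matrix(R1@R0.T).as_rotvec(); mm=9; ok=True;path=[]
    for k in range(1,n+1):
        P=P0+(P1-P0)*k/n; Rt=R.from_rotvec(rv*k/n).as_matrix()@R0
        f=lambda q:np.r_[(fk(q)[0]-P)*5,(R.from_matrix(fk(q)[1]@Rt.T).as_rotvec())]
        r=least_squares(f,np.clip(j,lo-.49,hi+.49),bounds=(lo-.5,hi+.5),max_nfev=40)
        if r.cost>1e-6: ok=False
        dj=np.abs(r.x-j).max(); j=r.x; path.append(j); mm=min(mm,(j-lo).min(),(hi-j).min())
    return j,ok,mm,np.array(path)
def run(j,poses,verbose=True):
    P,Rm=fk(j)
    for name,(P1,R1) in poses:
        j,ok,mm,pa=follow(j,P,Rm,P1,R1); P,Rm=P1,R1
        if verbose: print(name,'ok' if ok else 'FAIL','margin %.2f'%mm,j.round(2), 'maxstep %.2f'%np.abs(np.diff(pa,axis=0)).max())
        if not ok: return None
    return j
E
python3 - <<'E'
from sim import *
j0=np.array(manip.read_state()['joint_positions'])
up=np.array([0,0,.1])
for d in (-90,-60,-40,40,60,90):
    ps=212+d; L=np.array([.41,.30,.033]); e=-np.array([np.cos(np.radians(ps)),np.sin(np.radians(ps)),0])
    G2=L-.024*e
    A=pose(L,ps,53.3,-1)
    C=pose(G2,ps+180,54,1); C2=pose(G2,ps+180,54,-1); up2=np.array([0,0,.15])
    P0,R0=fk(j0)
    print('d',d); jj=run(j0,[('lift',(P0+up,R0)),('yaw',(A[0]+up,A[1])),('lay',A),('ret',(A[0]-.07*A[1][:,2]+up2,A[1]))])
    if jj is None: continue
    print(' via tilt'); run(jj,[('over',(C[0]+up2,C[1])),('pick',C)])
    V=pose(G2+[0,0,.2],ps,0,-1); V2=pose(G2+[0,0,.2],ps+180,0,-1)
    print(' via spin'); run(jj,[('vert',V),('spin',pose(G2+[0,0,.2],ps+90,0,-1)),('spin',V2),('over',(C2[0]+up2,C2[1])),('pick',C2)])
    print(' via spin-'); run(jj,[('vert',V),('spin',pose(G2+[0,0,.2],ps-90,0,-1)),('spin',V2),('over',(C2[0]+up2,C2[1])),('pick',C2)])
E
```

```text
d -90
lift ok margin 0.37 [ 0.56  0.75  0.96 -0.    2.36 -1.57] maxstep 0.01
yaw ok margin 0.38 [ 0.16  0.28  1.61  0.84  1.68 -0.49] maxstep 0.08
lay ok margin 0.74 [ 0.16  0.45  1.63  0.83  1.55 -0.64] maxstep 0.01
ret ok margin 0.74 [ 0.07  0.22  1.48  0.83  1.87 -0.41] maxstep 0.02
 via tilt
over ok margin 0.21 [ 0.99  0.32  1.46 -0.85  1.78  0.43] maxstep 0.09
pick ok margin 0.21 [ 0.99  0.54  1.5  -0.83  1.6   0.63] maxstep 0.01
 via spin
vert ok margin 0.84 [0.61 0.02 1.47 0.   1.65 0.05] maxstep 0.05
spin ok margin 0.90 [ 0.61  0.02  1.47  0.    1.65 -1.52] maxstep 0.08
spin ok margin -0.16 [ 0.61  0.02  1.47 -0.    1.65 -3.09] maxstep 0.08
over ok margin -0.14 [ 0.99  0.32  1.46 -0.85  1.78 -2.71] maxstep 0.05
pick ok margin 0.21 [ 0.99  0.54  1.5  -0.83  1.6  -2.51] maxstep 0.01
 via spin-
vert ok margin 0.84 [0.61 0.02 1.47 0.   1.65 0.05] maxstep 0.05
spin ok margin 0.90 [ 0.61  0.02  1.47 -0.    1.65  1.62] maxstep 0.08
spin ok margin -0.26 [0.61 0.02 1.47 0.   1.65 3.19] maxstep 0.08
over FAIL margin -0.50 [ 0.98  0.32  1.45 -0.86  1.79  3.43] maxstep 0.05
d -60
lift ok
[... 4177 characters left out ...]
56 -2.53] maxstep 0.01
ret ok margin 0.18 [ 1.04  0.31  1.37 -0.84  1.87 -2.75] maxstep 0.02
 via tilt
over FAIL margin -0.50 [ 0.13  0.23  1.54  0.85  1.78 -3.43] maxstep 0.09
 via spin
vert ok margin -0.26 [ 0.51  0.01  1.48 -0.    1.65 -3.19] maxstep 0.05
spin FAIL margin -0.50 [ 0.75 -0.06  1.63 -0.41  1.32 -3.43] maxstep 0.08
 via spin-
vert ok margin -0.26 [ 0.51  0.01  1.48 -0.    1.65 -3.19] maxstep 0.05
spin ok margin -0.18 [ 0.51  0.01  1.48 -0.    1.65 -1.62] maxstep 0.08
spin ok margin 0.89 [ 0.51  0.01  1.48 -0.    1.65 -0.05] maxstep 0.08
over ok margin 0.81 [ 0.12  0.24  1.56  0.84  1.78 -0.45] maxstep 0.05
pick ok margin 0.76 [ 0.12  0.47  1.6   0.82  1.59 -0.66] maxstep 0.01
```

```bash
cat > t1.py <<'E'
from sim import *
j0=np.array(manip.read_state()['joint_positions'])
up=np.array([0,0,.1])
for d in (-90,-75,-105):
    ps=212+d; L=np.array([.41,.30,.033]); e=-np.array([np.cos(np.radians(ps)),np.sin(np.radians(ps)),0])
    G2=L-.024*e
    A=pose(L,ps,53.3,-1)
    C=pose(G2,ps+180,54,1);up2=np.array([0,0,.15])
    P0,R0=fk(j0)
    print('d',d); jj=run(j0,[('lift',(P0+up,R0)),('yaw',(A[0]+up,A[1])),('lay',A),('ret',(A[0]-.07*A[1][:,2]+up2,A[1])),('over',(C[0]+up2,C[1])),('pick',C)])
    if jj is None: continue
    print(' place')
    S=bw(.055,-.062,.06)
    for tgt in (-110,-60,-30):
      for sgn in (1,-1):
        dy=(tgt-ps)%360
        if sgn<0: dy-=360
        if abs(dy)>300: continue
        M=(G2*[1,1,0]+S*[1,1,0])/2+[0,0,.22]
        print(' tgt',tgt,dy)
        run(jj,[('lift',(C[0]+up,C[1])),('turn',pose(G2+[0,0,.2],ps,36,-1)),('yaw1',pose(M,ps+dy/2,36,-1)),('yaw2',pose(S+[0,0,.15],ps+dy,36,-1)),('down',pose(S,ps+dy,36,-1))])
E
python3 t1.py
```

```text
d -90
lift ok margin 0.37 [ 0.56  0.75  0.96 -0.    2.36 -1.57] maxstep 0.01
yaw ok margin 0.38 [ 0.16  0.28  1.61  0.84  1.68 -0.49] maxstep 0.08
lay ok margin 0.74 [ 0.16  0.45  1.63  0.83  1.55 -0.64] maxstep 0.01
ret ok margin 0.74 [ 0.07  0.22  1.48  0.83  1.87 -0.41] maxstep 0.02
over ok margin 0.21 [ 0.99  0.32  1.46 -0.85  1.78  0.43] maxstep 0.09
pick ok margin 0.21 [ 0.99  0.54  1.5  -0.83  1.6   0.63] maxstep 0.01
 place
 tgt -110 128
lift ok margin 0.22 [ 0.99  0.38  1.49 -0.84  1.72  0.5 ] maxstep 0.01
turn ok margin 0.28 [ 0.31  0.05  1.53  0.61  1.71 -0.21] maxstep 0.08
yaw1 ok margin 0.55 [-0.    0.25  1.34 -0.08  2.17 -1.7 ] maxstep 0.08
yaw2 ok margin -0.16 [-0.33  0.12  1.51 -0.63  1.53 -3.09] maxstep 0.08
down ok margin -0.15 [-0.33  0.3   1.63 -0.66  1.3  -2.91] maxstep 0.01
 tgt -110 -232
lift ok margin 0.22 [ 0.99  0.38  1.49 -0.84  1.72  0.5 ] maxstep 0.01
turn ok margin 0.28 [ 0.31  0.05  1.53  0.61  1.71 -0.21] maxstep 0.08
yaw1 ok margin 0.19 [-0.12 -0.72  2.16  0.15  1.09  1.32] maxstep 0.09
yaw2 ok margin -0.26 [-0.33  0.12  1.51 -0.63  1.53  3.19] maxste
[... 5751 characters left out ...]
-0.53  0.71  2.48] maxstep 0.02
 tgt -30 223
lift ok margin 0.31 [ 0.94  0.51  1.32 -0.75  1.9   0.61] maxstep 0.01
turn ok margin 0.36 [ 0.3  -0.04  1.63  0.63  1.56 -0.01] maxstep 0.08
yaw1 ok margin 0.55 [ 0.14  0.2   1.4  -0.35  2.08 -2.19] maxstep 0.12
yaw2 FAIL margin -0.50 [-0.55 -0.25  2.08 -1.25  0.22 -3.43] maxstep 0.23
 tgt -30 -137
lift ok margin 0.31 [ 0.94  0.51  1.32 -0.75  1.9   0.61] maxstep 0.01
turn ok margin 0.36 [ 0.3  -0.04  1.63  0.63  1.56 -0.01] maxstep 0.08
yaw1 ok margin 0.31 [-0.35 -0.55  2.06  0.55  1.31  0.49] maxstep 0.04
yaw2 ok margin 0.31 [-0.66 -0.31  1.91  0.1   0.92  1.41] maxstep 0.06
down ok margin 0.30 [-0.66 -0.1   2.05  0.14  0.56  1.34] maxstep 0.02
```

```bash
cat > cyc.py <<'E'
from sim import *
def eaz(d): d=np.radians(d); return np.array([np.cos(d),np.sin(d),0])
up=np.array([0,0,.1]); up2=np.array([0,0,.15])
E
python3 - <<'E'
from cyc import *
j0=np.array(manip.read_state()['joint_positions']); P0,R0=fk(j0)
L=np.array([.41,.34,.0335]); A=pose(L,122,53.3,-1)
run(j0,[('lift',(P0+[0,0,.06],R0)),('yaw',(A[0]+[0,0,.06],A[1])),('lay',A)])
chain((P0+[0,0,.06],R0,2),(A[0]+[0,0,.06],A[1],15),(*A,4))
E
```

```text
lift ok margin 0.43 [ 0.56  0.8   0.97 -0.    2.3  -1.57] maxstep 0.00
yaw ok margin 0.44 [ 0.23  0.36  1.6   0.86  1.58 -0.5 ] maxstep 0.08
lay ok margin 0.77 [ 0.23  0.47  1.6   0.87  1.51 -0.59] maxstep 0.01
t 6.0167 G [0.4117 0.2999 0.0327] tilt 53.3 zaz -147.9 jawaz 122.0 F [-3.6 -1.6 15.6] w 0.0607 j [ 0.56  0.88  0.98 -0.    2.21 -1.57]
n=2 (need 1.6) shift [0.002, -0.002, 0.601] rot [-0.0, -0.0, -0.0] | total mm [ 0.2 -0.2 60.1] deg [-0. -0. -0.]
n=15 (need 12.9) shift [-0.055, -0.175, 0.001] rot [0.0001, -0.0, -0.0333] | total mm [ -41.3 -131.1    0.7] deg [  0.3  -0.  -90. ]
n=4 (need 1.6) shift [0.0, 0.0, -0.3] rot [0.0, 0.0, 0.0] | total mm [  0.   0. -60.] deg [0. 0. 0.]
```

Call:
{"fn": "carry_out", "kwargs": {"moves": [[[0,0,0.6,0,0,0,1],[0,0,0.6,0,0,0,1],[-0.055,-0.175,0,0,0,-0.0333,1],[-0.055,-0.175,0,0,0,-0.0333,1],[-0.055,-0.175,0,0,0,-0.0333,1],[-0.055,-0.175,0,0,0,-0.0333,1],[-0.055,-0.175,0,0,0,-0.0333,1],[-0.055,-0.175,0,0,0,-0.0333,1],[-0.055,-0.175,0,0,0,-0.0333,1],[-0.055,-0.175,0,0,0,-0.0333,1]]]}}

```text
time_s: 6.85
tool_pos: [0.4946, 0.2953, 0.1825]
tcp_rot: [0.716, 0.536, -0.269, -0.357]
wrist_force: [0.4, 0.1, -0.4]
grip_width: 0.0608
```

Call:
{"fn": "carry_out", "kwargs": {"moves": [[[-0.055,-0.175,0,0,0,-0.0333,1],[-0.055,-0.175,0,0,0,-0.0333,1],[-0.055,-0.175,0,0,0,-0.0333,1],[-0.055,-0.175,0,0,0,-0.0333,1],[-0.055,-0.175,0,0,0,-0.0333,1],[-0.055,-0.175,0,0,0,-0.0333,1],[-0.055,-0.175,0,0,0,-0.0333,1],[0,0,0,0,0,0,1],[0,0,0,0,0,0,1]]]}}

```text
time_s: 7.6
tool_pos: [0.4753, 0.2342, 0.1826]
tcp_rot: [0.859, 0.247, -0.125, -0.43]
wrist_force: [0.2, 0.3, -0.6]
grip_width: 0.0608
```

Run:
```python
from cyc import *
L=np.array([.41,.34,.0335]); A=pose(L,122,53.3,-1)
chain((*A,4))
j0=np.array(manip.read_state()['joint_positions']); P0,R0=fk(j0); print('fk err',P0-manip.read_state()['tool_pos'])
im,m=snap('side','d5');snap('wrist','w5')
im=cv2.imread('pics/d5.png'); cv2.imwrite('pics/d5c.png',cv2.resize(im[80:260,160:380],None,fx=3.3,fy=3.3))
```

```text
t 7.6 G [0.409  0.3391 0.0898] tilt 53.2 zaz 122.3 jawaz 32.2 F [ 0.2  0.3 -0.6] w 0.0608 j [ 0.23  0.37  1.6   0.86  1.58 -0.51]
n=4 (need 1.5) shift [0.003, 0.002, -0.282] rot [0.0002, -0.0001, -0.0002] | total mm [  0.6   0.4 -56.5] deg [ 0.2 -0.1 -0.2]
fk err [ 1.04466202e-04 -2.83524933e-04  9.32760689e-05]
```

Call:
{"fn": "carry_out", "kwargs": {"moves": [[[0.003,0.002,-0.282,0.0002,-0.0001,-0.0002,1],[0.003,0.002,-0.282,0.0002,-0.0001,-0.0002,1],[0.003,0.002,-0.282,0.0002,-0.0001,-0.0002,1],[0.003,0.002,-0.272,0.0002,-0.0001,-0.0002,1],[0,0,0,0,0,0,1],[0,0,-0.02,0,0,0,1],[0,0,0,0,0,0,1]]]}}

```text
time_s: 8.28
tool_pos: [0.4758, 0.2351, 0.1241]
tcp_rot: [0.859, 0.246, -0.125, -0.431]
wrist_force: [0.3, 0.4, -0.9]
grip_width: 0.0605
```

Run:
```python
from cyc import *
chain()
```

```text
t 8.2833 G [0.4097 0.3404 0.0315] tilt 53.3 zaz 122.1 jawaz 32.0 F [ 0.3  0.4 -0.9] w 0.0605 j [ 0.23  0.47  1.6   0.87  1.51 -0.59]
```

Call:
{"fn": "carry_out", "kwargs": {"moves": [[[0,0,-0.02,0,0,0,1],[0,0,-0.02,0,0,0,1],[0,0,0,0,0,0,1]]]}}

```text
time_s: 8.53
tool_pos: [0.476, 0.2349, 0.1234]
tcp_rot: [0.859, 0.246, -0.124, -0.432]
wrist_force: [-1.8, -1.7, 3.5]
grip_width: 0.0597
```

Call:
{"fn": "carry_out", "kwargs": {"moves": [[[0,0,0,0,0,0,0],[0,0,0,0,0,0,0],[0,0,0,0,0,0,0],[0,0,0,0,0,0,0]]]}}

```text
time_s: 8.87
tool_pos: [0.4759, 0.2349, 0.1231]
tcp_rot: [0.859, 0.245, -0.124, -0.431]
wrist_force: [0.5, 0.1, -0.5]
grip_width: 0.0852
```

Run:
```python
from cyc import *
st,p,Rm=cur(); a=Rm[:,2]
L=p+.155*a; print(L)
G2=np.array([*(L[:2]+.0245*eaz(122)[:2]),.031]); C=pose(G2,302,54,1)
r1=(p-.07*a,Rm,2); r2=(p-.07*a+[0,0,.11],Rm,3)
run(np.array(st['joint_positions']),[('r1',r1[:2]),('r2',r2[:2]),('over',(C[0]+[0,0,.12],C[1])),('pre',(C[0]-.06*C[1][:,2],C[1])),('pick',C)])
chain(r1,r2,(C[0]+[0,0,.12],C[1],18),(C[0]-.05*C[1][:,2],C[1],3),(*C,2))
snap('side','d6');snap('scene','s6')
```

```text
[0.4101327  0.34037147 0.03049725]
r1 ok margin 0.77 [ 0.14  0.44  1.55  0.82  1.63 -0.58] maxstep 0.01
r2 ok margin 0.83 [ 0.14  0.28  1.5   0.84  1.77 -0.42] maxstep 0.01
over ok margin 0.23 [ 1.03  0.45  1.36 -0.83  1.79  0.48] maxstep 0.09
pre ok margin 0.23 [ 1.09  0.63  1.3  -0.79  1.76  0.61] maxstep 0.01
pick ok margin 0.25 [ 1.03  0.63  1.39 -0.81  1.65  0.63] maxstep 0.01
t 8.8667 G [0.4101 0.3404 0.0305] tilt 53.3 zaz 122.0 jawaz 31.9 F [ 0.5  0.1 -0.5] w 0.0852 j [ 0.23  0.48  1.6   0.87  1.51 -0.59]
n=2 (need 1.8) shift [0.297, -0.476, 0.418] rot [0.0, 0.0, 0.0] | total mm [ 29.7 -47.6  41.8] deg [0. 0. 0.]
n=3 (need 2.9) shift [0.0, 0.0, 0.733] rot [0.0, 0.0, 0.0] | total mm [  0.   0. 110.] deg [0. 0. 0.]
n=18 (need 15.3) shift [-0.194, 0.311, -0.036] rot [-0.0281, -0.0175, 0.0] | total mm [-175.   280.2  -32.8] deg [-91.  -56.8   0.1]
n=3 (need 2.6) shift [-0.143, 0.229, -0.604] rot [0.0, 0.0, 0.0] | total mm [-21.4  34.3 -90.6] deg [0. 0. 0.]
n=2 (need 1.3) shift [0.214, -0.343, -0.294] rot [0.0, 0.0, 0.0] | total mm [ 21.4 -34.3 -29.4] deg [0. 0. 0.]
```

Call:
{"fn": "carry_out", "kwargs": {"moves": [[[0.297,-0.476,0.418,0,0,0,0],[0.297,-0.476,0.418,0,0,0,0],[0,0,0.733,0,0,0,0],[0,0,0.733,0,0,0,0],[0,0,0.733,0,0,0,0],[-0.194,0.311,-0.036,-0.0281,-0.0175,0,0],[-0.194,0.311,-0.036,-0.0281,-0.0175,0,0],[-0.194,0.311,-0.036,-0.0281,-0.0175,0,0],[-0.194,0.311,-0.036,-0.0281,-0.0175,0,0],[-0.194,0.311,-0.036,-0.0281,-0.0175,0,0]]]}}

```text
time_s: 9.8
tool_pos: [0.4567, 0.2655, 0.266]
tcp_rot: [0.942, 0.269, -0.055, -0.194]
wrist_force: [0.5, 0.1, -0.2]
grip_width: 0.0854
```

Call:
{"fn": "carry_out", "kwargs": {"moves": [[[-0.194,0.311,-0.036,-0.0281,-0.0175,0,0],[-0.194,0.311,-0.036,-0.0281,-0.0175,0,0],[-0.194,0.311,-0.036,-0.0281,-0.0175,0,0],[-0.194,0.311,-0.036,-0.0281,-0.0175,0,0],[-0.194,0.311,-0.036,-0.0281,-0.0175,0,0],[-0.194,0.311,-0.036,-0.0281,-0.0175,0,0],[-0.194,0.311,-0.036,-0.0281,-0.0175,0,0],[-0.194,0.311,-0.036,-0.0281,-0.0175,0,0],[-0.194,0.311,-0.036,-0.0281,-0.0175,0,0],[-0.194,0.311,-0.036,-0.0281,-0.0175,0,0]]]}}

```text
time_s: 10.63
tool_pos: [0.3595, 0.4213, 0.248]
tcp_rot: [0.914, 0.261, 0.086, 0.3]
wrist_force: [0.2, -0.9, 0.1]
grip_width: 0.0849
```

Call:
{"fn": "carry_out", "kwargs": {"moves": [[[-0.194,0.311,-0.036,-0.0281,-0.0175,0,0],[-0.194,0.311,-0.036,-0.0281,-0.0175,0,0],[-0.194,0.311,-0.036,-0.0281,-0.0175,0,0],[0,0,0,0,0,0,0],[0,0,0,0,0,0,0]]]}}

```text
time_s: 11.05
tool_pos: [0.3305, 0.4677, 0.2415]
tcp_rot: [0.857, 0.246, 0.124, 0.436]
wrist_force: [1.0, -0.5, -0.1]
grip_width: 0.0852
```

Run:
```python
from cyc import *
L=np.array([.4101,.3404,0]);G2=np.array([*(L[:2]+.0245*eaz(122)[:2]),.031]); C=pose(G2,302,54,1)
chain((C[0]-.05*C[1][:,2],C[1],3),(*C,2))
im,m=snap('wrist','w6')
for k in range(8):
    pass
foot=L+.0485*eaz(122); mouth=foot-.07*eaz(122)
for n,q in (('foot',foot+[0,0,.03]),('mouth',mouth+[0,0,.03])): print(n,proj(m,q))
```

```text
t 11.05 G [0.3966 0.3615 0.1501] tilt 53.9 zaz -58.1 jawaz 32.0 F [ 1.  -0.5 -0.1] w 0.0852 j [ 1.03  0.45  1.36 -0.83  1.79  0.48]
n=3 (need 2.6) shift [-0.142, 0.227, -0.6] rot [-0.0002, -0.0003, 0.0001] | total mm [-21.2  34.1 -90. ] deg [-0.1 -0.1  0. ]
n=2 (need 1.3) shift [0.214, -0.343, -0.294] rot [0.0, 0.0, 0.0] | total mm [ 21.4 -34.3 -29.4] deg [0. 0. 0.]
foot [316.10405554  23.00114415]
mouth [316.96684999 106.44554237]
```

Call:
{"fn": "carry_out", "kwargs": {"moves": [[[-0.142,0.227,-0.6,-0.0002,-0.0003,0,0],[-0.142,0.227,-0.6,0,0,0,0],[-0.142,0.227,-0.6,0,0,0,0],[0.214,-0.343,-0.294,0,0,0,0],[0.214,-0.343,-0.294,0,0,0,0],[0,0,0,0,0,0,0]]]}}

```text
time_s: 11.6
tool_pos: [0.3326, 0.4632, 0.1196]
tcp_rot: [0.857, 0.244, 0.122, 0.438]
wrist_force: [0.3, 0.0, -0.5]
grip_width: 0.0854
```

Run:
```python
from cyc import *
chain()
snap('wrist','w7')
```

```text
t 11.6 G [0.398  0.3561 0.0286] tilt 54.0 zaz -58.6 jawaz 31.6 F [ 0.3  0.  -0.5] w 0.0854 j [ 1.02  0.62  1.39 -0.81  1.65  0.63]
```

Call:
{"fn": "carry_out", "kwargs": {"moves": [[[0,0,0,0,0,0,1],[0,0,0,0,0,0,1],[0,0,0,0,0,0,1],[0,0,0,0,0,0,1],[0,0,0,0,0,0,1],[0,0,0,0,0,0,1]]], "newtons": 45}}

```text
time_s: 12.15
tool_pos: [0.3313, 0.4677, 0.1246]
tcp_rot: [0.857, 0.244, 0.126, 0.436]
wrist_force: [-0.1, 1.6, 6.3]
grip_width: 0.0594
```

Run:
```python
from cyc import *
chain()
snap('wrist','w8')
st=manip.read_state(); j0=np.array(st['joint_positions']); P0,R0=fk(j0); a=R0[:,2]; G2=P0+.155*a
S=bw(.055,-.062,.062)
for tgt in (-45,-60,-50):
    M=(G2*[1,1,0]+S*[1,1,0])/2+[0,0,.24]; dy=tgt-122; print(tgt)
    run(j0,[('lift',(P0+[0,0,.1],R0)),('turn',pose(G2*[1,1,0]+[0,0,.22],122,36,-1)),('yaw1',pose(M,122+dy/2,36,-1)),('yaw2',pose(S+[0,0,.15],122+dy,36,-1)),('down',pose(S,122+dy,36,-1))])
```

```text
t 12.15 G [0.3978 0.3615 0.0334] tilt 54.0 zaz -58.0 jawaz 31.9 F [-0.1  1.6  6.3] w 0.0594 j [ 1.02  0.62  1.38 -0.81  1.65  0.63]
-45
lift ok margin 0.23 [ 1.02  0.47  1.37 -0.83  1.77  0.5 ] maxstep 0.01
turn ok margin 0.29 [ 0.38  0.11  1.5   0.62  1.64 -0.17] maxstep 0.08
yaw1 ok margin 0.33 [-0.3  -0.58  2.04  0.52  1.33  0.57] maxstep 0.04
yaw2 ok margin 0.33 [-0.55 -0.29  1.89 -0.17  0.93  1.86] maxstep 0.08
down ok margin 0.33 [-0.55 -0.08  2.04 -0.25  0.59  1.97] maxstep 0.02
-60
lift ok margin 0.23 [ 1.02  0.47  1.37 -0.83  1.77  0.5 ] maxstep 0.01
turn ok margin 0.29 [ 0.38  0.11  1.5   0.62  1.64 -0.17] maxstep 0.08
yaw1 ok margin 0.28 [-0.26 -0.63  2.07  0.46  1.27  0.73] maxstep 0.05
yaw2 ok margin 0.29 [-0.46 -0.23  1.84 -0.39  1.02  2.28] maxstep 0.09
down ok margin 0.39 [-0.46 -0.02  1.98 -0.52  0.71  2.48] maxstep 0.02
-50
lift ok margin 0.23 [ 1.02  0.47  1.37 -0.83  1.77  0.5 ] maxstep 0.01
turn ok margin 0.29 [ 0.38  0.11  1.5   0.62  1.64 -0.17] maxstep 0.08
yaw1 ok margin 0.31 [-0.28 -0.6   2.05  0.5   1.31  0.62] maxstep 0.04
yaw2 ok margin 0.32 [-0.52 -0.28  1.88 -0.25  0.96  2.01] maxstep 0.08
down ok margin 0.35 [-0.52 -0.07  2.02 -0.36  0.62  2.16] maxstep 0.02
```

Run:
```python
from cyc import *
st,P0,R0=cur(); G2=P0+.155*R0[:,2]; S=bw(.055,-.062,.062); tgt=-55
M=(G2*[1,1,0]+S*[1,1,0])/2+[0,0,.24]; dy=tgt-122
seq=[(P0+[0,0,.1],R0,3),(*pose(G2*[1,1,0]+[0,0,.22],122,36,-1),16),(*pose(M,122+dy/2,36,-1),15),(*pose(S+[0,0,.13],122+dy,36,-1),15)]
run(np.array(st['joint_positions']),[('x',s[:2]) for s in seq])
chain(*seq)
```

```text
x ok margin 0.23 [ 1.03  0.47  1.37 -0.83  1.77  0.5 ] maxstep 0.01
x ok margin 0.29 [ 0.38  0.11  1.5   0.62  1.64 -0.17] maxstep 0.08
x ok margin 0.30 [-0.27 -0.61  2.06  0.48  1.29  0.68] maxstep 0.04
x ok margin 0.30 [-0.49 -0.24  1.89 -0.34  0.94  2.16] maxstep 0.09
t 12.2 G [0.3978 0.3615 0.0334] tilt 54.0 zaz -58.0 jawaz 31.9 F [0.4 1.  6.5] w 0.0597 j [ 1.02  0.62  1.38 -0.81  1.65  0.63]
n=3 (need 2.6) shift [0.0, 0.0, 0.667] rot [0.0, 0.0, 0.0] | total mm [  0.   0. 100.] deg [0. 0. 0.]
n=16 (need 12.9) shift [0.143, -0.229, 0.151] rot [0.0265, 0.0166, 0.0001] | total mm [ 114.8 -183.5  120.8] deg [76.3 47.7  0.3]
n=15 (need 12.6) shift [-0.123, -0.394, 0.027] rot [-0.0, 0.0, -0.0328] | total mm [ -92.5 -295.1   20. ] deg [ -0.    0.  -88.5]
n=15 (need 12.6) shift [0.074, -0.263, -0.064] rot [-0.0, -0.0, -0.0328] | total mm [  55.5 -197.2  -48. ] deg [ -0.   -0.  -88.5]
```

Call:
{"fn": "carry_out", "kwargs": {"moves": [[[0,0,0.667,0,0,0,1],[0,0,0.667,0,0,0,1],[0,0,0.667,0,0,0,1],[0.143,-0.229,0.151,0.0265,0.0166,0,1],[0.143,-0.229,0.151,0.0265,0.0166,0,1],[0.143,-0.229,0.151,0.0265,0.0166,0,1],[0.143,-0.229,0.151,0.0265,0.0166,0,1],[0.143,-0.229,0.151,0.0265,0.0166,0,1],[0.143,-0.229,0.151,0.0265,0.0166,0,1],[0.143,-0.229,0.151,0.0265,0.0166,0,1]]]}}

```text
time_s: 13.03
tool_pos: [0.3811, 0.3865, 0.2765]
tcp_rot: [0.954, 0.273, 0.034, 0.12]
wrist_force: [0.4, 0.4, -1.5]
grip_width: 0.0594
```

Call:
{"fn": "carry_out", "kwargs": {"moves": [[[0.143,-0.229,0.151,0.0265,0.0166,0,1],[0.143,-0.229,0.151,0.0265,0.0166,0,1],[0.143,-0.229,0.151,0.0265,0.0166,0,1],[0.143,-0.229,0.151,0.0265,0.0166,0,1],[0.143,-0.229,0.151,0.0265,0.0166,0,1],[0.143,-0.229,0.151,0.0265,0.0166,0,1],[0.143,-0.229,0.151,0.0265,0.0166,0,1],[0.143,-0.229,0.151,0.0265,0.0166,0,1],[0.143,-0.229,0.151,0.0265,0.0166,0,1]]]}}

```text
time_s: 13.78
tool_pos: [0.4457, 0.2833, 0.3445]
tcp_rot: [0.913, 0.262, -0.087, -0.3]
wrist_force: [-0.1, 0.2, -0.8]
grip_width: 0.0593
```

```bash
python3 - <<'E'
from cyc import *
chain()
snap('wrist','w9');snap('scene','s9')
E
cd pics; python3 -c "
import cv2,numpy as np
a=cv2.imread('w9.png');b=cv2.imread('s9.png');cv2.imwrite('p9.png',cv2.resize(np.vstack([a,b]),None,fx=.75,fy=.75))"
```

```text
t 13.7833 G [0.3966 0.361  0.2197] tilt 36.4 zaz 122.2 jawaz 32.1 F [-0.1  0.2 -0.8] w 0.0593 j [ 0.38  0.11  1.5   0.62  1.65 -0.17]
```

Cup is held mouth-down (foot up). Carry it to above the box, yawing.

Call:
{"fn": "carry_out", "kwargs": {"moves": [[[-0.123,-0.394,0.027,0,0,-0.0328,1],[-0.123,-0.394,0.027,0,0,-0.0328,1],[-0.123,-0.394,0.027,0,0,-0.0328,1],[-0.123,-0.394,0.027,0,0,-0.0328,1],[-0.123,-0.394,0.027,0,0,-0.0328,1],[-0.123,-0.394,0.027,0,0,-0.0328,1],[-0.123,-0.394,0.027,0,0,-0.0328,1],[-0.123,-0.394,0.027,0,0,-0.0328,1],[-0.123,-0.394,0.027,0,0,-0.0328,1],[-0.123,-0.394,0.027,0,0,-0.0328,1]]]}}

```text
time_s: 14.72
tool_pos: [0.3833, 0.0866, 0.3569]
tcp_rot: [0.924, -0.224, 0.072, -0.3]
wrist_force: [0.9, -0.7, -1.0]
grip_width: 0.0593
```

Call:
{"fn": "carry_out", "kwargs": {"moves": [[[-0.123,-0.394,0.027,0,0,-0.0328,1],[-0.123,-0.394,0.027,0,0,-0.0328,1],[-0.123,-0.394,0.027,0,0,-0.0328,1],[-0.123,-0.394,0.027,0,0,-0.0328,1],[-0.123,-0.394,0.027,0,0,-0.0328,1],[0.074,-0.263,-0.064,0,0,-0.0328,1],[0.074,-0.263,-0.064,0,0,-0.0328,1],[0.074,-0.263,-0.064,0,0,-0.0328,1],[0.074,-0.263,-0.064,0,0,-0.0328,1],[0.074,-0.263,-0.064,0,0,-0.0328,1]]]}}

```text
time_s: 15.55
tool_pos: [0.3718, -0.0775, 0.3476]
tcp_rot: [0.694, -0.65, 0.211, -0.226]
wrist_force: [0.5, 0.3, -1.3]
grip_width: 0.0591
```

Call:
{"fn": "carry_out", "kwargs": {"moves": [[[0.074,-0.263,-0.064,0,0,-0.0328,1],[0.074,-0.263,-0.064,0,0,-0.0328,1],[0.074,-0.263,-0.064,0,0,-0.0328,1],[0.074,-0.263,-0.064,0,0,-0.0328,1],[0.074,-0.263,-0.064,0,0,-0.0328,1],[0.074,-0.263,-0.064,0,0,-0.0328,1],[0.074,-0.263,-0.064,0,0,-0.0328,1],[0.074,-0.263,-0.064,0,0,-0.0328,1],[0.074,-0.263,-0.064,0,0,-0.0328,1],[0.074,-0.263,-0.064,0,0,-0.0328,1]]]}}

```text
time_s: 16.38
tool_pos: [0.4093, -0.2087, 0.3157]
tcp_rot: [-0.284, 0.907, -0.296, 0.094]
wrist_force: [-0.8, 0.4, -0.6]
grip_width: 0.0591
```

Call:
{"fn": "carry_out", "kwargs": {"moves": [[[0,0,0,0,0,0,1],[0,0,0,0,0,0,1]]]}}

```text
time_s: 16.55
tool_pos: [0.4092, -0.2083, 0.3155]
tcp_rot: [-0.286, 0.907, -0.295, 0.094]
wrist_force: [1.0, 1.0, -1.1]
grip_width: 0.0595
```

```bash
python3 - <<'E'
from cyc import *
S=bw(.055,-.062,.062); tgt=-55
chain((*pose(S,tgt,36,-1),6))
snap('wrist','w10');snap('side','s10')
E
cd pics; python3 -c "
import cv2,numpy as np
a=cv2.imread('w10.png');b=cv2.imread('s10.png');cv2.imwrite('p10.png',cv2.resize(np.vstack([a,b]),None,fx=.75,fy=.75))"
```

```text
t 16.55 G [ 0.4619 -0.2828  0.1902] tilt 36.1 zaz -54.7 jawaz -144.9 F [ 1.   1.  -1.1] w 0.0595 j [-0.49 -0.24  1.89 -0.33  0.94  2.16]
n=6 (need 3.4) shift [-0.0, 0.001, -0.427] rot [-0.0, 0.0001, -0.0001] | total mm [-1.000e-01  2.000e-01 -1.281e+02] deg [-0.   0.1 -0.1]
```

Call:
{"fn": "carry_out", "kwargs": {"moves": [[[0,0,-0.42,0,0,0,1],[0,0,-0.42,0,0,0,1],[0,0,-0.42,0,0,0,1],[0,0,-0.42,0,0,0,1],[0,0,-0.42,0,0,0,1],[0,0,-0.42,0,0,0,1],[0,0,0,0,0,0,1],[0,0,-0.03,0,0,0,1],[0,0,-0.03,0,0,0,1],[0,0,0,0,0,0,1]]]}}

```text
time_s: 17.48
tool_pos: [0.4093, -0.2091, 0.1887]
tcp_rot: [-0.285, 0.907, -0.296, 0.096]
wrist_force: [0.7, 0.4, -0.8]
grip_width: 0.0594
```

Run:
```python
from cyc import *
chain()
```

```text
t 17.4833 G [ 0.4623 -0.2838  0.0636] tilt 36.2 zaz -54.7 jawaz -145.1 F [ 0.7  0.4 -0.8] w 0.0594 j [-0.49 -0.05  2.   -0.45  0.66  2.32]
```

Call:
{"fn": "carry_out", "kwargs": {"moves": [[[0,0,-0.03,0,0,0,1],[0,0,-0.03,0,0,0,1],[0,0,-0.03,0,0,0,1],[0,0,0,0,0,0,1]]]}}

```text
time_s: 17.82
tool_pos: [0.4089, -0.2091, 0.1828]
tcp_rot: [-0.285, 0.907, -0.295, 0.095]
wrist_force: [1.2, -0.1, 0.0]
grip_width: 0.059
```

Call:
{"fn": "carry_out", "kwargs": {"moves": [[[0,0,-0.02,0,0,0,1],[0,0,-0.02,0,0,0,1],[0,0,0,0,0,0,1]]]}}

```text
time_s: 18.07
tool_pos: [0.4095, -0.2095, 0.1824]
tcp_rot: [-0.285, 0.907, -0.296, 0.095]
wrist_force: [-2.9, 1.6, 8.3]
grip_width: 0.0592
```

Run:
```python
from cyc import *
chain()
snap('side','s11'); im=cv2.imread('pics/s11.png'); cv2.imwrite('pics/s11c.png',cv2.resize(im[220:400,270:470],None,fx=3.2,fy=3.2))
```

```text
t 18.0667 G [ 0.4625 -0.2844  0.0575] tilt 36.3 zaz -54.7 jawaz -145.1 F [-2.9  1.6  8.3] w 0.0592 j [-0.49 -0.04  2.01 -0.46  0.64  2.34]
```

Call:
{"fn": "carry_out", "kwargs": {"moves": [[[0,0,0,0,0,0,0.1],[0,0,0,0,0,0,0.1],[0,0,0,0,0,0,0.1],[-0.12,0.16,0.27,0,0,0,0.1],[-0.24,0.32,0.54,0,0,0,0.1],[-0.24,0.32,0.54,0,0,0,0.1],[0,0,0.7,0,0,0,0.1],[0,0,0.7,0,0,0,0.1],[0,0,0.7,0,0,0,0]]]}}

```text
time_s: 18.87
tool_pos: [0.3783, -0.1685, 0.3545]
tcp_rot: [-0.285, 0.907, -0.295, 0.095]
wrist_force: [1.7, -0.2, -0.5]
grip_width: 0.0852
```

```bash
python3 - <<'E'
from cyc import *
chain()
snap('side','s12'); im=cv2.imread('pics/s12.png'); cv2.imwrite('pics/s12c.png',im)
E
python3 meas.py m3
```

```text
t 18.8667 G [ 0.4309 -0.243   0.2292] tilt 36.1 zaz -54.8 jawaz -145.1 F [ 1.7 -0.2 -0.5] w 0.0852 j [-0.43 -0.41  1.94 -0.34  1.07  2.18]
[274. 140.] [376. 334.] 0.07 [ 0.4679 -0.2813] 32.609860261540156 0.565
[274. 140.] [376. 334.] 0.1 [ 0.4632 -0.2875] 16.1184183495645 0.681
[340. 204.] [296. 225.] 0.07 [0.4485 0.0805] 23.255560267266077 0.897
[340. 204.] [296. 225.] 0.1 [0.4503 0.0836] 12.339073838796445 0.829
[279. 233.] [358. 193.] 0.07 [0.616 0.094] 22.83989381574071 0.38
[279. 233.] [358. 193.] 0.1 [0.616  0.0943] 22.866415717826776 0.744
[array([3.5810e+02, 1.9302e+02, 6.3000e-01, 1.0000e-01]), array([2.9575e+02, 2.2452e+02, 4.3000e-01, 6.0000e-02]), array([ 3.7603e+02,  3.3417e+02,  4.7000e-01, -2.8000e-01])]
```

Run:
```python
from cyc import *
st,P0,R0=cur(); j0=np.array(st['joint_positions'])
G=np.array([.616,.094,.048]); 
for pp in (-67,-58):
    A=pose(G,pp,36,1); a=A[1][:,2]; L=pose([.41,.34,.0325],122,54,-1)
    print(pp)
    # yaw +: current jaw az -145 ; target jaw pp+90
    V1=pose([.50,-.10,.22],-55+70,20,-1); V2=pose([.56,.03,.22],-55+125,10,-1); V3=pose([.616,.094,.2],pp+180,5,-1)
    run(j0,[('v1',V1),('v2',V2),('v3',V3),('pre',(A[0]-.07*a,A[1])),('pick',A),('lift',(A[0]+[0,0,.07],A[1])),('lay+',(L[0]+[0,0,.08],L[1])),('lay',L)])
```

```text
-67
v1 ok margin 0.43 [-0.37 -0.2   1.73  0.21  1.33  0.91] maxstep 0.07
v2 ok margin 0.65 [-0.09  0.12  1.4   0.17  1.58  0.26] maxstep 0.03
v3 ok margin 0.98 [ 0.06  0.37  1.14  0.08  1.66 -0.34] maxstep 0.03
pre ok margin 0.42 [ 0.41  0.42  1.37 -0.64  1.4   0.14] maxstep 0.04
pick ok margin 0.40 [ 0.34  0.49  1.4  -0.66  1.28  0.15] maxstep 0.01
lift ok margin 0.40 [ 0.34  0.4   1.37 -0.64  1.38  0.07] maxstep 0.01
lay+ ok margin 0.50 [ 0.23  0.34  1.59  0.87  1.61 -0.48] maxstep 0.08
lay ok margin 0.77 [ 0.23  0.48  1.6   0.87  1.51 -0.59] maxstep 0.01
-58
v1 ok margin 0.43 [-0.37 -0.2   1.73  0.21  1.33  0.91] maxstep 0.07
v2 ok margin 0.65 [-0.09  0.12  1.4   0.17  1.58  0.26] maxstep 0.03
v3 ok margin 0.99 [ 0.06  0.38  1.13  0.08  1.68 -0.49] maxstep 0.04
pre ok margin 0.41 [ 0.4   0.34  1.47 -0.65  1.28  0.02] maxstep 0.04
pick ok margin 0.39 [ 0.33  0.43  1.48 -0.67  1.16  0.03] maxstep 0.01
lift ok margin 0.39 [ 0.33  0.34  1.45 -0.64  1.27 -0.05] maxstep 0.01
lay+ ok margin 0.50 [ 0.23  0.34  1.59  0.87  1.61 -0.48] maxstep 0.08
lay ok margin 0.77 [ 0.23  0.48  1.6   0.87  1.51 -0.59] maxstep 0.01
```

Run:
```python
from cyc import *
G=np.array([.616,.094,.048]); pp=-67
A=pose(G,pp,36,1); a=A[1][:,2]
V1=pose([.50,-.10,.22],-55+70,20,-1); V3=pose([.60,.10,.22],pp+180,5,-1)
chain((*V1,11),(*V3,15),(A[0]-.08*a,A[1],8))
```

```text
t 19.0167 G [ 0.4324 -0.244   0.2314] tilt 36.4 zaz -54.6 jawaz -145.1 F [-1.3  0.4 -1.1] w 0.0851 j [-0.43 -0.41  1.94 -0.34  1.06  2.19]
n=11 (need 10.3) shift [0.127, 0.101, 0.017] rot [0.0028, 0.0084, 0.0352] | total mm [69.7 55.4  9.4] deg [ 5.6 16.5 69.6]
n=15 (need 14.1) shift [0.209, 0.268, 0.012] rot [-0.0057, 0.0028, 0.0361] | total mm [156.5 201.3   8.8] deg [-15.3   7.4  97.4]
n=8 (need 5.9) shift [-0.108, 0.334, -0.341] rot [-0.0262, -0.0111, -0.0] | total mm [ -43.2  133.6 -136.3] deg [-37.7 -16.   -0. ]
```

Call:
{"fn": "carry_out", "kwargs": {"moves": [[[0.127,0.101,0.017,0.0028,0.0084,0.0352,0],[0.127,0.101,0.017,0.0028,0.0084,0.0352,0],[0.127,0.101,0.017,0.0028,0.0084,0.0352,0],[0.127,0.101,0.017,0.0028,0.0084,0.0352,0],[0.127,0.101,0.017,0.0028,0.0084,0.0352,0],[0.127,0.101,0.017,0.0028,0.0084,0.0352,0],[0.127,0.101,0.017,0.0028,0.0084,0.0352,0],[0.127,0.101,0.017,0.0028,0.0084,0.0352,0],[0.127,0.101,0.017,0.0028,0.0084,0.0352,0],[0.127,0.101,0.017,0.0028,0.0084,0.0352,0]]]}}

```text
time_s: 19.85
tool_pos: [0.4424, -0.1183, 0.3596]
tcp_rot: [0.749, -0.637, 0.123, -0.132]
wrist_force: [0.3, -0.2, -0.1]
grip_width: 0.0855
```

Call:
{"fn": "carry_out", "kwargs": {"moves": [[[0.127,0.101,0.017,0.0028,0.0084,0.0352,0],[0.209,0.268,0.012,-0.0057,0.0028,0.0361,0],[0.209,0.268,0.012,-0.0057,0.0028,0.0361,0],[0.209,0.268,0.012,-0.0057,0.0028,0.0361,0],[0.209,0.268,0.012,-0.0057,0.0028,0.0361,0],[0.209,0.268,0.012,-0.0057,0.0028,0.0361,0],[0.209,0.268,0.012,-0.0057,0.0028,0.0361,0],[0.209,0.268,0.012,-0.0057,0.0028,0.0361,0],[0.209,0.268,0.012,-0.0057,0.0028,0.0361,0],[0.209,0.268,0.012,-0.0057,0.0028,0.0361,0]]]}}

```text
time_s: 20.68
tool_pos: [0.5431, 0.0078, 0.3655]
tcp_rot: [0.987, -0.133, 0.04, -0.084]
wrist_force: [0.4, 0.1, 0.6]
grip_width: 0.0856
```

Call:
{"fn": "carry_out", "kwargs": {"moves": [[[0.209,0.268,0.012,-0.0057,0.0028,0.0361,0],[0.209,0.268,0.012,-0.0057,0.0028,0.0361,0],[0.209,0.268,0.012,-0.0057,0.0028,0.0361,0],[0.209,0.268,0.012,-0.0057,0.0028,0.0361,0],[0.209,0.268,0.012,-0.0057,0.0028,0.0361,0],[0.209,0.268,0.012,-0.0057,0.0028,0.0361,0],[0,0,0,0,0,0,0],[0,0,0,0,0,0,0]]]}}

```text
time_s: 21.35
tool_pos: [0.6056, 0.088, 0.369]
tcp_rot: [0.979, 0.201, -0.008, -0.039]
wrist_force: [0.7, 0.4, 0.1]
grip_width: 0.0853
```

```bash
python3 - <<'E'
from cyc import *
G=np.array([.616,.094,.048]); pp=-67
A=pose(G,pp,36,1); a=A[1][:,2]
chain((A[0]-.08*a,A[1],8))
snap('wrist','w13'); snap('scene','s13')
E
python3 meas.py m4
cd pics; python3 -c "
import cv2,numpy as np
a=cv2.imread('w13.png');b=cv2.imread('s13.png');cv2.imwrite('p13.png',cv2.resize(np.vstack([a,b]),None,fx=.75,fy=.75))"
```

```text
t 21.35 G [0.6006 0.0992 0.2145] tilt 4.6 zaz 113.8 jawaz 23.2 F [0.7 0.4 0.1] w 0.0853 j [ 0.07  0.32  1.17  0.08  1.68 -0.33]
n=8 (need 5.8) shift [-0.109, 0.333, -0.327] rot [-0.0259, -0.0111, -0.0001] | total mm [ -43.6  133.2 -130.9] deg [-37.3 -16.   -0.2]
[340. 204.] [300. 213.] 0.07 [0.452  0.0857] 20.505553757320897 0.45
[340. 204.] [300. 213.] 0.1 [0.4512 0.084 ] 18.34387603201749 0.161
[279. 233.] [357. 197.] 0.07 [0.6159 0.0941] 22.88525225072615 0.133
[279. 233.] [357. 197.] 0.1 [0.616  0.0944] 22.698612763167603 0.55
[array([3.5657e+02, 1.9660e+02, 6.2000e-01, 9.0000e-02]), array([3.0029e+02, 2.1305e+02, 4.6000e-01, 1.0000e-01]), array([ 3.7595e+02,  3.4290e+02,  4.6000e-01, -3.0000e-01])]
```

Call:
{"fn": "carry_out", "kwargs": {"moves": [[[-0.109,0.333,-0.327,-0.0259,-0.0111,0,0],[-0.109,0.333,-0.327,-0.0259,-0.0111,0,0],[-0.109,0.333,-0.327,-0.0259,-0.0111,0,0],[-0.109,0.333,-0.327,-0.0259,-0.0111,0,0],[-0.109,0.333,-0.327,-0.0259,-0.0111,0,0],[-0.109,0.333,-0.327,-0.0259,-0.0111,0,0],[-0.109,0.333,-0.327,-0.0259,-0.0111,0,0],[-0.109,0.333,-0.327,-0.0259,-0.0111,0,0],[0,0,0,0,0,0,0],[0,0,0,0,0,0,0]]]}}

```text
time_s: 22.38
tool_pos: [0.5613, 0.2208, 0.2397]
tcp_rot: [0.931, 0.193, 0.062, 0.303]
wrist_force: [-1.2, -0.7, 0.9]
grip_width: 0.0855
```

Run:
```python
from cyc import *
G=np.array([.616,.094,.048]); pp=-67
A=pose(G,pp,36,1)
chain((*A,3))
im,m=snap('wrist','w14'); print(proj(m,[.616,.094,.07]),proj(m,[.616,.094,0]))
```

```text
t 22.3833 G [0.5973 0.1372 0.1143] tilt 36.0 zaz -66.7 jawaz 23.4 F [-1.2 -0.7  0.9] w 0.0855 j [ 0.42  0.4   1.37 -0.64  1.41  0.13]
n=3 (need 2.1) shift [0.128, -0.287, -0.442] rot [0.0, -0.0001, -0.0007] | total mm [ 19.1 -43.  -66.3] deg [ 0.  -0.1 -0.4]
[316.05706798 241.79467866] [316.63673509 160.95949602]
```

Call:
{"fn": "carry_out", "kwargs": {"moves": [[[0.128,-0.287,-0.442,0,0,-0.0007,0],[0.128,-0.287,-0.442,0,0,-0.0007,0],[0.128,-0.287,-0.442,0,0,-0.0007,0],[0,0,0,0,0,0,0],[0,0,0,0,0,0,1],[0,0,0,0,0,0,1],[0,0,0,0,0,0,1],[0,0,0,0,0,0,1],[0,0,0,0,0,0,1],[0,0,0,0,0,0,1]]], "newtons": 45}}

```text
time_s: 23.27
tool_pos: [0.5816, 0.1784, 0.177]
tcp_rot: [0.932, 0.189, 0.064, 0.304]
wrist_force: [-1.0, -0.5, 6.2]
grip_width: 0.0596
```

Run:
```python
from cyc import *
st,P0,R0=cur(); L=pose([.41,.34,.0335],122,54,-1)
seq=[(P0+[0,0,.08],R0,3),(L[0]+[0,0,.07],L[1],18)]
run(np.array(st['joint_positions']),[('x',s[:2]) for s in seq])
chain(*seq)
snap('wrist','w15')
```

```text
x ok margin 0.40 [ 0.34  0.39  1.36 -0.64  1.39  0.06] maxstep 0.01
x ok margin 0.50 [ 0.23  0.35  1.59  0.87  1.6  -0.49] maxstep 0.08
t 23.2667 G [0.618  0.0944 0.0519] tilt 36.2 zaz -66.6 jawaz 23.0 F [-1.  -0.5  6.2] w 0.0596 j [ 0.34  0.49  1.4  -0.66  1.28  0.15]
n=3 (need 2.1) shift [0.0, 0.0, 0.533] rot [0.0, 0.0, 0.0] | total mm [ 0.  0. 80.] deg [0. 0. 0.]
n=18 (need 12.9) shift [-0.117, 0.061, -0.069] rot [0.0247, 0.0129, 0.0022] | total mm [-105.2   55.3  -62.4] deg [79.9 41.9  7.3]
```

Run:
```python
from cyc import *
st,P0,R0=cur(); L=pose([.41,.34,.0335],122,54,-1)
seq=[(P0+[0,0,.13],R0,4),(L[0]+[0,0,.12],L[1],16),(*L,4)]
run(np.array(st['joint_positions']),[('x',s[:2]) for s in seq])
chain(*seq)
```

```text
x ok margin 0.40 [ 0.34  0.34  1.31 -0.63  1.47  0.  ] maxstep 0.01
x ok margin 0.51 [ 0.23  0.28  1.57  0.88  1.66 -0.42] maxstep 0.08
x ok margin 0.77 [ 0.23  0.48  1.6   0.87  1.52 -0.59] maxstep 0.01
t 23.3167 G [0.618  0.0944 0.0519] tilt 36.2 zaz -66.6 jawaz 23.0 F [-0.6  0.   7. ] w 0.0596 j [ 0.34  0.49  1.4  -0.66  1.28  0.15]
n=4 (need 3.4) shift [0.0, 0.0, 0.65] rot [0.0, 0.0, 0.0] | total mm [  0.   0. 130.] deg [0. 0. 0.]
n=16 (need 12.9) shift [-0.131, 0.069, -0.078] rot [0.0278, 0.0145, 0.0025] | total mm [-105.2   55.3  -62.4] deg [79.9 41.9  7.3]
n=4 (need 3.2) shift [0.0, 0.0, -0.6] rot [0.0, 0.0, 0.0] | total mm [   0.    0. -120.] deg [0. 0. 0.]
```

Call:
{"fn": "carry_out", "kwargs": {"moves": [[[0,0,0.65,0,0,0,1],[0,0,0.65,0,0,0,1],[0,0,0.65,0,0,0,1],[0,0,0.65,0,0,0,1],[-0.131,0.069,-0.078,0.0278,0.0145,0.0025,1],[-0.131,0.069,-0.078,0.0278,0.0145,0.0025,1],[-0.131,0.069,-0.078,0.0278,0.0145,0.0025,1],[-0.131,0.069,-0.078,0.0278,0.0145,0.0025,1],[-0.131,0.069,-0.078,0.0278,0.0145,0.0025,1],[-0.131,0.069,-0.078,0.0278,0.0145,0.0025,1]]]}}

```text
time_s: 24.15
tool_pos: [0.5411, 0.1991, 0.2816]
tcp_rot: [0.973, 0.228, -0.01, 0.02]
wrist_force: [0.7, -0.9, -0.9]
grip_width: 0.0592
```

Call:
{"fn": "carry_out", "kwargs": {"moves": [[[-0.131,0.069,-0.078,0.0278,0.0145,0.0025,1],[-0.131,0.069,-0.078,0.0278,0.0145,0.0025,1],[-0.131,0.069,-0.078,0.0278,0.0145,0.0025,1],[-0.131,0.069,-0.078,0.0278,0.0145,0.0025,1],[-0.131,0.069,-0.078,0.0278,0.0145,0.0025,1],[-0.131,0.069,-0.078,0.0278,0.0145,0.0025,1],[-0.131,0.069,-0.078,0.0278,0.0145,0.0025,1],[-0.131,0.069,-0.078,0.0278,0.0145,0.0025,1],[-0.131,0.069,-0.078,0.0278,0.0145,0.0025,1],[-0.131,0.069,-0.078,0.0278,0.0145,0.0025,1]]]}}

```text
time_s: 24.98
tool_pos: [0.4758, 0.2333, 0.2425]
tcp_rot: [0.855, 0.247, -0.125, -0.439]
wrist_force: [-0.7, 0.1, -1.0]
grip_width: 0.0592
```

Call:
{"fn": "carry_out", "kwargs": {"moves": [[[0,0,-0.5,0,0,0,1],[0,0,-0.5,0,0,0,1],[0,0,-0.5,0,0,0,1],[0,0,0,0,0,0,1],[0,0,0,0,0,0,1]]]}}

```text
time_s: 25.4
tool_pos: [0.4759, 0.2331, 0.1667]
tcp_rot: [0.856, 0.246, -0.127, -0.437]
wrist_force: [-0.3, 0.2, -0.6]
grip_width: 0.0589
```

Run:
```python
from cyc import *
L=pose([.41,.34,.0335],122,54,-1)
chain((*L,3))
snap('wrist','w16')
```

```text
t 25.4 G [0.4089 0.3395 0.076 ] tilt 54.2 zaz 122.2 jawaz 32.1 F [-0.3  0.2 -0.6] w 0.0589 j [ 0.23  0.4   1.6   0.87  1.57 -0.53]
n=3 (need 1.1) shift [0.004, 0.003, -0.281] rot [-0.0002, -0.0003, -0.0002] | total mm [  0.6   0.5 -42.1] deg [-0.1 -0.2 -0.1]
```

Call:
{"fn": "carry_out", "kwargs": {"moves": [[[0,0,-0.27,0,0,0,1],[0,0,-0.27,0,0,0,1],[0,0,-0.24,0,0,0,1],[0,0,0,0,0,0,1],[0,0,-0.02,0,0,0,1],[0,0,-0.02,0,0,0,1],[0,0,0,0,0,0,1]]]}}

```text
time_s: 26.03
tool_pos: [0.4764, 0.2329, 0.1262]
tcp_rot: [0.856, 0.246, -0.125, -0.437]
wrist_force: [0.4, -0.8, -1.9]
grip_width: 0.0596
```

Call:
{"fn": "carry_out", "kwargs": {"moves": [[[0,0,-0.02,0,0,0,1],[0,0,-0.02,0,0,0,1],[0,0,0,0,0,0,1]]]}}

```text
time_s: 26.28
tool_pos: [0.4762, 0.2329, 0.1241]
tcp_rot: [0.856, 0.246, -0.125, -0.437]
wrist_force: [0.3, 0.0, -0.9]
grip_width: 0.0595
```

Run:
```python
from cyc import *
chain()
```

```text
t 26.2833 G [0.4096 0.3393 0.0332] tilt 54.1 zaz 122.1 jawaz 32.1 F [ 0.3  0.  -0.9] w 0.0595 j [ 0.23  0.48  1.6   0.87  1.52 -0.59]
```

Call:
{"fn": "carry_out", "kwargs": {"moves": [[[0,0,-0.03,0,0,0,1],[0,0,-0.03,0,0,0,1],[0,0,0,0,0,0,1]]]}}

```text
time_s: 26.53
tool_pos: [0.4761, 0.2329, 0.1206]
tcp_rot: [0.856, 0.246, -0.126, -0.437]
wrist_force: [-0.2, 0.4, -0.3]
grip_width: 0.0598
```

Call:
{"fn": "carry_out", "kwargs": {"moves": [[[0,0,-0.02,0,0,0,1],[0,0,-0.01,0,0,0,1],[0,0,0,0,0,0,1]]]}}

```text
time_s: 26.78
tool_pos: [0.4763, 0.2329, 0.1198]
tcp_rot: [0.856, 0.246, -0.126, -0.438]
wrist_force: [-1.4, -1.3, 1.9]
grip_width: 0.0599
```

Call:
{"fn": "carry_out", "kwargs": {"moves": [[[0,0,0,0,0,0,0],[0,0,0,0,0,0,0],[0,0,0,0,0,0,0],[0,0,0,0,0,0,0]]]}}

```text
time_s: 27.12
tool_pos: [0.4762, 0.2329, 0.1194]
tcp_rot: [0.856, 0.246, -0.126, -0.437]
wrist_force: [0.1, -0.5, -1.1]
grip_width: 0.0854
```

Run:
```python
from cyc import *
st,p,Rm=cur(); a=Rm[:,2]
L=p+.155*a; print(L)
G2=np.array([*(L[:2]+(.052-.024)*eaz(122)[:2]),.031]); C=pose(G2,302,54,1)
r1=(p-.07*a,Rm,2); r2=(p-.07*a+[0,0,.11],Rm,3)
run(np.array(st['joint_positions']),[('r1',r1[:2]),('r2',r2[:2]),('over',(C[0]+[0,0,.12],C[1])),('pre',(C[0]-.06*C[1][:,2],C[1])),('pick',C)])
chain(r1,r2,(C[0]+[0,0,.12],C[1],18),(C[0]-.05*C[1][:,2],C[1],3),(*C,2))
```

```text
[0.40952417 0.3393389  0.02857512]
r1 ok margin 0.77 [ 0.13  0.45  1.54  0.83  1.63 -0.59] maxstep 0.01
r2 ok margin 0.83 [ 0.13  0.29  1.5   0.85  1.77 -0.43] maxstep 0.01
over ok margin 0.23 [ 1.03  0.45  1.36 -0.83  1.79  0.48] maxstep 0.10
pre ok margin 0.23 [ 1.1   0.63  1.29 -0.78  1.76  0.61] maxstep 0.01
pick ok margin 0.25 [ 1.03  0.63  1.38 -0.81  1.65  0.63] maxstep 0.01
t 27.1167 G [0.4095 0.3393 0.0286] tilt 54.1 zaz 122.1 jawaz 32.1 F [ 0.1 -0.5 -1.1] w 0.0854 j [ 0.23  0.49  1.6   0.88  1.51 -0.6 ]
n=2 (need 1.8) shift [0.301, -0.481, 0.41] rot [0.0, 0.0, 0.0] | total mm [ 30.1 -48.1  41. ] deg [0. 0. 0.]
n=3 (need 2.9) shift [0.0, 0.0, 0.733] rot [0.0, 0.0, 0.0] | total mm [  0.   0. 110.] deg [0. 0. 0.]
n=18 (need 15.4) shift [-0.198, 0.316, -0.031] rot [-0.0283, -0.0177, -0.0] | total mm [-178.1  284.6  -28.3] deg [-91.7 -57.3  -0.1]
n=3 (need 2.6) shift [-0.143, 0.229, -0.604] rot [0.0, 0.0, 0.0] | total mm [-21.4  34.3 -90.6] deg [0. 0. 0.]
n=2 (need 1.3) shift [0.214, -0.343, -0.294] rot [0.0, 0.0, 0.0] | total mm [ 21.4 -34.3 -29.4] deg [0. 0. 0.]
```

Call:
{"fn": "carry_out", "kwargs": {"moves": [[[0.3,-0.48,0.41,0,0,0,0],[0.3,-0.48,0.41,0,0,0,0],[0,0,0.733,0,0,0,0],[0,0,0.733,0,0,0,0],[0,0,0.733,0,0,0,0],[-0.198,0.316,-0.031,-0.0283,-0.0177,0,0],[-0.198,0.316,-0.031,-0.0283,-0.0177,0,0],[-0.198,0.316,-0.031,-0.0283,-0.0177,0,0],[-0.198,0.316,-0.031,-0.0283,-0.0177,0,0],[-0.198,0.316,-0.031,-0.0283,-0.0177,0,0]]]}}

```text
time_s: 27.95
tool_pos: [0.4562, 0.2644, 0.2629]
tcp_rot: [0.94, 0.27, -0.056, -0.198]
wrist_force: [-0.9, 0.4, -0.4]
grip_width: 0.0853
```

Call:
{"fn": "carry_out", "kwargs": {"moves": [[[-0.198,0.316,-0.031,-0.0283,-0.0177,0,0],[-0.198,0.316,-0.031,-0.0283,-0.0177,0,0],[-0.198,0.316,-0.031,-0.0283,-0.0177,0,0],[-0.198,0.316,-0.031,-0.0283,-0.0177,0,0],[-0.198,0.316,-0.031,-0.0283,-0.0177,0,0],[-0.198,0.316,-0.031,-0.0283,-0.0177,0,0],[-0.198,0.316,-0.031,-0.0283,-0.0177,0,0],[-0.198,0.316,-0.031,-0.0283,-0.0177,0,0],[-0.198,0.316,-0.031,-0.0283,-0.0177,0,0],[-0.198,0.316,-0.031,-0.0283,-0.0177,0,0]]]}}

```text
time_s: 28.78
tool_pos: [0.357, 0.4227, 0.2473]
tcp_rot: [0.913, 0.262, 0.086, 0.299]
wrist_force: [-0.2, -0.9, -0.0]
grip_width: 0.085
```

Call:
{"fn": "carry_out", "kwargs": {"moves": [[[-0.198,0.316,-0.031,-0.0283,-0.0177,0,0],[-0.198,0.316,-0.031,-0.0283,-0.0177,0,0],[-0.198,0.316,-0.031,-0.0283,-0.0177,0,0],[0,0,0,0,0,0,0],[0,0,0,0,0,0,0]]]}}

```text
time_s: 29.2
tool_pos: [0.3274, 0.4698, 0.2416]
tcp_rot: [0.856, 0.247, 0.125, 0.436]
wrist_force: [-0.1, 0.7, 0.3]
grip_width: 0.0852
```

Run:
```python
from cyc import *
L=np.array([.4095,.3393,0]);G2=np.array([*(L[:2]+.028*eaz(122)[:2]),.031]); C=pose(G2,302,54,1)
chain((C[0]-.05*C[1][:,2],C[1],3),(*C,2))
im,m=snap('wrist','w17')
foot=L+.052*eaz(122); mouth=foot-.07*eaz(122)
for n,q in (('foot',foot+[0,0,.03]),('mouth',mouth+[0,0,.03])): print(n,proj(m,q))
```

```text
t 29.2 G [0.3939 0.3636 0.1504] tilt 53.9 zaz -58.0 jawaz 32.1 F [-0.1  0.7  0.3] w 0.0852 j [ 1.03  0.45  1.36 -0.83  1.79  0.48]
n=3 (need 2.6) shift [-0.137, 0.226, -0.601] rot [0.0001, -0.0003, -0.0002] | total mm [-20.6  33.9 -90.1] deg [ 0.  -0.1 -0.1]
n=2 (need 1.3) shift [0.214, -0.343, -0.294] rot [0.0, 0.0, 0.0] | total mm [ 21.4 -34.3 -29.4] deg [0. 0. 0.]
foot [316.76101014  22.89062122]
mouth [317.12597652 106.13095499]
```

Call:
{"fn": "carry_out", "kwargs": {"moves": [[[-0.137,0.226,-0.6,0,-0.0003,0,0],[-0.137,0.226,-0.6,0,0,0,0],[-0.137,0.226,-0.6,0,0,0,0],[0.214,-0.343,-0.294,0,0,0,0],[0.214,-0.343,-0.294,0,0,0,0],[0,0,0,0,0,0,0],[0,0,0,0,0,0,0]]]}}

```text
time_s: 29.83
tool_pos: [0.3299, 0.4675, 0.123]
tcp_rot: [0.857, 0.245, 0.124, 0.437]
wrist_force: [-0.1, 0.2, 0.5]
grip_width: 0.0853
```

Call:
{"fn": "carry_out", "kwargs": {"moves": [[[0,0,0,0,0,0,1],[0,0,0,0,0,0,1],[0,0,0,0,0,0,1],[0,0,0,0,0,0,1],[0,0,0,0,0,0,1],[0,0,0,0,0,0,1]]], "newtons": 45}}

```text
time_s: 30.33
tool_pos: [0.3289, 0.4697, 0.1247]
tcp_rot: [0.856, 0.245, 0.127, 0.436]
wrist_force: [-0.4, 1.5, 6.1]
grip_width: 0.0595
```

Run:
```python
from cyc import *
st,P0,R0=cur(); G2=P0+.155*R0[:,2]; S=bw(.055,.055,.062); tgt=-55
M=(G2*[1,1,0]+S*[1,1,0])/2+[-.03,0,.24]; dy=tgt-122
seq=[(P0+[0,0,.1],R0,3),(*pose(G2*[1,1,0]+[0,0,.22],122,36,-1),16),(*pose(M,122+dy/2,36,-1),15),(*pose(S+[0,0,.13],122+dy,36,-1),15),(*pose(S+[0,0,.0],122+dy,36,-1),6)]
run(np.array(st['joint_positions']),[('x',s[:2]) for s in seq])
chain(*seq)
snap('wrist','w18')
```

```text
x ok margin 0.23 [ 1.03  0.47  1.37 -0.83  1.77  0.5 ] maxstep 0.01
x ok margin 0.29 [ 0.39  0.11  1.5   0.62  1.64 -0.16] maxstep 0.08
x ok margin 0.36 [-0.19 -0.54  2.01  0.45  1.22  0.74] maxstep 0.05
x ok margin 0.37 [-0.31  0.04  1.64 -0.44  0.99  2.37] maxstep 0.09
x ok margin 0.39 [-0.31  0.2   1.74 -0.55  0.75  2.54] maxstep 0.01
t 30.3333 G [0.3957 0.3635 0.0336] tilt 54.0 zaz -57.8 jawaz 32.1 F [-0.4  1.5  6.1] w 0.0595 j [ 1.03  0.62  1.38 -0.81  1.65  0.63]
n=3 (need 2.6) shift [0.0, 0.0, 0.667] rot [0.0, 0.0, 0.0] | total mm [  0.   0. 100.] deg [0. 0. 0.]
n=16 (need 12.9) shift [0.144, -0.229, 0.151] rot [0.0265, 0.0166, 0.0] | total mm [ 115.1 -183.4  120.7] deg [76.3 47.8  0.1]
n=15 (need 12.6) shift [-0.089, -0.368, 0.027] rot [-0.0, 0.0, -0.0328] | total mm [ -66.4 -276.3   20. ] deg [ -0.    0.  -88.5]
n=15 (need 12.6) shift [0.189, -0.238, -0.064] rot [-0.0, -0.0, -0.0328] | total mm [ 141.6 -178.4  -48. ] deg [ -0.   -0.  -88.5]
n=6 (need 3.4) shift [0.0, 0.0, -0.433] rot [0.0, 0.0, 0.0] | total mm [   0.    0. -130.] deg [0. 0. 0.]
```

Call:
{"fn": "carry_out", "kwargs": {"moves": [[[0,0,0.667,0,0,0,1],[0,0,0.667,0,0,0,1],[0,0,0.667,0,0,0,1],[0.144,-0.229,0.151,0.0265,0.0166,0,1],[0.144,-0.229,0.151,0.0265,0.0166,0,1],[0.144,-0.229,0.151,0.0265,0.0166,0,1],[0.144,-0.229,0.151,0.0265,0.0166,0,1],[0.144,-0.229,0.151,0.0265,0.0166,0,1],[0.144,-0.229,0.151,0.0265,0.0166,0,1],[0.144,-0.229,0.151,0.0265,0.0166,0,1]]]}}

```text
time_s: 31.22
tool_pos: [0.3792, 0.3884, 0.2765]
tcp_rot: [0.954, 0.274, 0.035, 0.12]
wrist_force: [0.3, -0.9, -0.6]
grip_width: 0.0594
```

Call:
{"fn": "carry_out", "kwargs": {"moves": [[[0.144,-0.229,0.151,0.0265,0.0166,0,1],[0.144,-0.229,0.151,0.0265,0.0166,0,1],[0.144,-0.229,0.151,0.0265,0.0166,0,1],[0.144,-0.229,0.151,0.0265,0.0166,0,1],[0.144,-0.229,0.151,0.0265,0.0166,0,1],[0.144,-0.229,0.151,0.0265,0.0166,0,1],[0.144,-0.229,0.151,0.0265,0.0166,0,1],[0.144,-0.229,0.151,0.0265,0.0166,0,1],[0.144,-0.229,0.151,0.0265,0.0166,0,1]]]}}

```text
time_s: 31.97
tool_pos: [0.4442, 0.2852, 0.3445]
tcp_rot: [0.913, 0.263, -0.086, -0.299]
wrist_force: [0.5, -0.4, -1.0]
grip_width: 0.0592
```

Call:
{"fn": "carry_out", "kwargs": {"moves": [[[-0.089,-0.368,0.027,0,0,-0.0328,1],[-0.089,-0.368,0.027,0,0,-0.0328,1],[-0.089,-0.368,0.027,0,0,-0.0328,1],[-0.089,-0.368,0.027,0,0,-0.0328,1],[-0.089,-0.368,0.027,0,0,-0.0328,1],[-0.089,-0.368,0.027,0,0,-0.0328,1],[-0.089,-0.368,0.027,0,0,-0.0328,1],[-0.089,-0.368,0.027,0,0,-0.0328,1],[-0.089,-0.368,0.027,0,0,-0.0328,1],[-0.089,-0.368,0.027,0,0,-0.0328,1]]]}}

```text
time_s: 32.8
tool_pos: [0.399, 0.101, 0.3574]
tcp_rot: [0.924, -0.224, 0.072, -0.301]
wrist_force: [0.0, 0.3, 0.1]
grip_width: 0.0596
```

Call:
{"fn": "carry_out", "kwargs": {"moves": [[[-0.089,-0.368,0.027,0,0,-0.0328,1],[-0.089,-0.368,0.027,0,0,-0.0328,1],[-0.089,-0.368,0.027,0,0,-0.0328,1],[-0.089,-0.368,0.027,0,0,-0.0328,1],[-0.089,-0.368,0.027,0,0,-0.0328,1],[0.189,-0.238,-0.064,0,0,-0.0328,1],[0.189,-0.238,-0.064,0,0,-0.0328,1],[0.189,-0.238,-0.064,0,0,-0.0328,1],[0.189,-0.238,-0.064,0,0,-0.0328,1],[0.189,-0.238,-0.064,0,0,-0.0328,1]]]}}

```text
time_s: 33.63
tool_pos: [0.4247, -0.0502, 0.348]
tcp_rot: [0.694, -0.65, 0.211, -0.226]
wrist_force: [0.1, 0.3, -1.5]
grip_width: 0.0594
```

Call:
{"fn": "carry_out", "kwargs": {"moves": [[[0.189,-0.238,-0.064,0,0,-0.0328,1],[0.189,-0.238,-0.064,0,0,-0.0328,1],[0.189,-0.238,-0.064,0,0,-0.0328,1],[0.189,-0.238,-0.064,0,0,-0.0328,1],[0.189,-0.238,-0.064,0,0,-0.0328,1],[0.189,-0.238,-0.064,0,0,-0.0328,1],[0.189,-0.238,-0.064,0,0,-0.0328,1],[0.189,-0.238,-0.064,0,0,-0.0328,1],[0.189,-0.238,-0.064,0,0,-0.0328,1],[0.189,-0.238,-0.064,0,0,-0.0328,1]]]}}

```text
time_s: 34.47
tool_pos: [0.5194, -0.169, 0.3158]
tcp_rot: [-0.283, 0.908, -0.295, 0.092]
wrist_force: [0.2, 0.2, -1.7]
grip_width: 0.0597
```

Call:
{"fn": "carry_out", "kwargs": {"moves": [[[0,0,0,0,0,0,1],[0,0,0,0,0,0,1]]]}}

```text
time_s: 34.63
tool_pos: [0.5192, -0.1687, 0.3155]
tcp_rot: [-0.286, 0.907, -0.294, 0.093]
wrist_force: [-0.1, 1.0, -0.9]
grip_width: 0.0591
```

```bash
python3 - <<'E'
from cyc import *
S=bw(.055,.055,.062); tgt=-55
chain((*pose(S,tgt,36,-1),6))
snap('wrist','w19');snap('side','s19')
E
cd pics; python3 -c "
import cv2,numpy as np
a=cv2.imread('w19.png');b=cv2.imread('s19.png');cv2.imwrite('p19.png',cv2.resize(np.vstack([a,b]),None,fx=.75,fy=.75))"
```

```text
t 34.6333 G [ 0.5714 -0.2431  0.1899] tilt 35.9 zaz -55.0 jawaz -145.0 F [-0.1  1.  -0.9] w 0.0591 j [-0.31  0.04  1.64 -0.44  0.99  2.37]
n=6 (need 3.4) shift [-0.0, 0.001, -0.427] rot [-0.0001, -0.0, -0.0] | total mm [-1.000e-01  2.000e-01 -1.281e+02] deg [-0.1 -0.1 -0. ]
```

Call:
{"fn": "carry_out", "kwargs": {"moves": [[[0,0,-0.43,0,0,0,1],[0,0,-0.43,0,0,0,1],[0,0,-0.43,0,0,0,1],[0,0,-0.43,0,0,0,1],[0,0,-0.43,0,0,0,1],[0,0,-0.37,0,0,0,1],[0,0,-0.06,0,0,0,1],[0,0,-0.03,0,0,0,1],[0,0,0,0,0,0,1]]]}}

```text
time_s: 35.48
tool_pos: [0.5193, -0.1687, 0.1869]
tcp_rot: [-0.286, 0.907, -0.295, 0.094]
wrist_force: [-0.4, -1.0, -0.4]
grip_width: 0.0594
```

Call:
{"fn": "carry_out", "kwargs": {"moves": [[[0,0,-0.02,0,0,0,1],[0,0,-0.02,0,0,0,1],[0,0,0,0,0,0,1]]]}}

```text
time_s: 35.73
tool_pos: [0.5193, -0.1689, 0.1847]
tcp_rot: [-0.285, 0.907, -0.295, 0.094]
wrist_force: [-0.5, 0.4, -0.8]
grip_width: 0.0594
```

Run:
```python
from cyc import *
chain()
```

```text
t 35.7333 G [ 0.5718 -0.2436  0.0594] tilt 36.1 zaz -54.9 jawaz -145.0 F [-0.5  0.4 -0.8] w 0.0594 j [-0.31  0.21  1.74 -0.55  0.75  2.54]
```

Call:
{"fn": "carry_out", "kwargs": {"moves": [[[0,0,-0.02,0,0,0,1],[0,0,-0.02,0,0,0,1],[0,0,0,0,0,0,1]]]}}

```text
time_s: 35.98
tool_pos: [0.5195, -0.169, 0.1831]
tcp_rot: [-0.285, 0.907, -0.296, 0.094]
wrist_force: [-1.9, 1.9, 4.8]
grip_width: 0.0595
```

Call:
{"fn": "carry_out", "kwargs": {"moves": [[[0,0,-0.02,0,0,0,1],[0,0,0,0,0,0,1]]]}}

```text
time_s: 36.15
tool_pos: [0.5198, -0.1691, 0.1829]
tcp_rot: [-0.285, 0.907, -0.296, 0.094]
wrist_force: [-4.0, 2.0, 9.2]
grip_width: 0.0594
```

Call:
{"fn": "carry_out", "kwargs": {"moves": [[[0,0,0,0,0,0,0.1],[0,0,0,0,0,0,0.1],[0,0,0,0,0,0,0.1],[-0.12,0.16,0.27,0,0,0,0.1],[-0.24,0.32,0.54,0,0,0,0.1],[-0.24,0.32,0.54,0,0,0,0.1],[0,0,0.7,0,0,0,0.1],[0,0,0.7,0,0,0,0.1],[0,0,0.7,0,0,0,0],[0,0,0,0,0,0,0]]]}}

```text
time_s: 36.98
tool_pos: [0.4898, -0.1289, 0.3619]
tcp_rot: [-0.284, 0.906, -0.298, 0.099]
wrist_force: [1.4, 0.2, 1.9]
grip_width: 0.0853
```

Run:
```python
from cyc import *
st,P0,R0=cur(); j0=np.array(st['joint_positions'])
snap('side','s20')
G=np.array([.4515,.0845,.065])
for pp in (-72,-60,-80):
  for L0 in ((.41,.34),(.38,.31)):
    print(pp,L0)
    A=pose(G,pp,36,1); a=A[1][:,2]; L=pose([*L0,.0325],122,54,-1)
    V1=pose([.46,-.08,.25],-55+70,20,-1); V3=pose([.45,.08,.26],pp+180,5,-1)
    run(j0,[('v1',V1),('v3',V3),('pre',(A[0]-.09*a,A[1])),('pick',A),('lift',(A[0]+[0,0,.14],A[1])),('lay+',(L[0]+[0,0,.13],L[1])),('lay',L)])
```

```text
-72 (0.41, 0.34)
v1 ok margin 0.56 [-0.36 -0.35  1.79  0.2   1.41  0.94] maxstep 0.08
v3 ok margin 0.57 [ 0.05 -0.13  1.56  0.09  1.73 -0.25] maxstep 0.06
pre ok margin 0.45 [ 0.55  0.04  1.74 -0.61  1.53  0.32] maxstep 0.04
pick ok margin 0.42 [ 0.44  0.12  1.83 -0.64  1.34  0.32] maxstep 0.01
lift ok margin 0.42 [ 0.44 -0.07  1.71 -0.62  1.59  0.14] maxstep 0.01
lay+ ok margin 0.51 [ 0.23  0.27  1.56  0.88  1.67 -0.4 ] maxstep 0.08
lay ok margin 0.77 [ 0.23  0.48  1.6   0.87  1.51 -0.59] maxstep 0.01
-72 (0.38, 0.31)
v1 ok margin 0.56 [-0.36 -0.35  1.79  0.2   1.41  0.94] maxstep 0.08
v3 ok margin 0.57 [ 0.05 -0.13  1.56  0.09  1.73 -0.25] maxstep 0.06
pre ok margin 0.45 [ 0.55  0.04  1.74 -0.61  1.53  0.32] maxstep 0.04
pick ok margin 0.42 [ 0.44  0.12  1.83 -0.64  1.34  0.32] maxstep 0.01
lift ok margin 0.42 [ 0.44 -0.07  1.71 -0.62  1.59  0.14] maxstep 0.01
lay+ ok margin 0.51 [ 0.19  0.17  1.68  0.86  1.69 -0.44] maxstep 0.08
lay ok margin 0.66 [ 0.19  0.4   1.71  0.86  1.52 -0.64] maxstep 0.01
-60 (0.41, 0.34)
v1 ok margin 0.56 [-0.36 -0.35  1.79  0.2   1.41  0.94] maxstep 0.0
[... 1247 characters left out ...]
 [ 0.43 -0.01  1.65 -0.61  1.66  0.25] maxstep 0.01
lay+ ok margin 0.53 [ 0.23  0.27  1.56  0.88  1.67 -0.4 ] maxstep 0.08
lay ok margin 0.77 [ 0.23  0.48  1.6   0.87  1.51 -0.59] maxstep 0.01
-80 (0.38, 0.31)
v1 ok margin 0.56 [-0.36 -0.35  1.79  0.2   1.41  0.94] maxstep 0.08
v3 ok margin 0.57 [ 0.05 -0.14  1.57  0.09  1.72 -0.12] maxstep 0.05
pre ok margin 0.48 [ 0.53  0.12  1.66 -0.58  1.6   0.41] maxstep 0.04
pick ok margin 0.45 [ 0.43  0.17  1.77 -0.61  1.42  0.42] maxstep 0.01
lift ok margin 0.45 [ 0.43 -0.01  1.65 -0.61  1.66  0.25] maxstep 0.01
lay+ ok margin 0.53 [ 0.19  0.17  1.68  0.86  1.69 -0.44] maxstep 0.08
lay ok margin 0.66 [ 0.19  0.4   1.71  0.86  1.52 -0.64] maxstep 0.01
```

Run:
```python
from cyc import *
G=np.array([.4515,.0845,.065]); pp=-72
A=pose(G,pp,36,1); a=A[1][:,2]
V1=pose([.48,-.06,.23],-55+70,20,-1); V3=pose([.45,.08,.26],pp+180,5,-1)
chain((*V1,11),(*V3,14),(A[0]-.09*a,A[1],7),(*A,3))
```

```text
t 37.0333 G [ 0.5429 -0.2038  0.2333] tilt 36.4 zaz -54.5 jawaz -145.0 F [-0.1  0.6 -0.6] w 0.0856 j [-0.25 -0.1   1.69 -0.45  1.09  2.4 ]
n=11 (need 10.2) shift [-0.11, 0.1, 0.032] rot [0.0028, 0.0084, 0.0351] | total mm [-60.7  55.2  17.6] deg [ 5.6 16.6 69.6]
n=14 (need 13.4) shift [0.036, 0.201, 0.055] rot [-0.0058, 0.0032, 0.0367] | total mm [ 25.4 140.9  38.8] deg [-14.7   8.   92.4]
n=7 (need 5.9) shift [-0.135, 0.441, -0.432] rot [-0.0309, -0.0101, 0.0] | total mm [ -47.2  154.3 -151.2] deg [-39.  -12.7   0. ]
n=3 (need 2.4) shift [0.109, -0.335, -0.485] rot [0.0, 0.0, 0.0] | total mm [ 16.3 -50.3 -72.8] deg [0. 0. 0.]
```

Call:
{"fn": "carry_out", "kwargs": {"moves": [[[-0.11,0.1,0.032,0.0028,0.0084,0.0351,0],[-0.11,0.1,0.032,0.0028,0.0084,0.0351,0],[-0.11,0.1,0.032,0.0028,0.0084,0.0351,0],[-0.11,0.1,0.032,0.0028,0.0084,0.0351,0],[-0.11,0.1,0.032,0.0028,0.0084,0.0351,0],[-0.11,0.1,0.032,0.0028,0.0084,0.0351,0],[-0.11,0.1,0.032,0.0028,0.0084,0.0351,0],[-0.11,0.1,0.032,0.0028,0.0084,0.0351,0],[-0.11,0.1,0.032,0.0028,0.0084,0.0351,0],[-0.11,0.1,0.032,0.0028,0.0084,0.0351,0]]]}}

```text
time_s: 37.87
tool_pos: [0.4337, -0.0786, 0.3679]
tcp_rot: [0.749, -0.638, 0.124, -0.131]
wrist_force: [0.4, -0.4, -0.5]
grip_width: 0.0856
```

Call:
{"fn": "carry_out", "kwargs": {"moves": [[[-0.11,0.1,0.032,0.0028,0.0084,0.0351,0],[0.036,0.201,0.055,-0.0058,0.0032,0.0367,0],[0.036,0.201,0.055,-0.0058,0.0032,0.0367,0],[0.036,0.201,0.055,-0.0058,0.0032,0.0367,0],[0.036,0.201,0.055,-0.0058,0.0032,0.0367,0],[0.036,0.201,0.055,-0.0058,0.0032,0.0367,0],[0.036,0.201,0.055,-0.0058,0.0032,0.0367,0],[0.036,0.201,0.055,-0.0058,0.0032,0.0367,0],[0.036,0.201,0.055,-0.0058,0.0032,0.0367,0],[0.036,0.201,0.055,-0.0058,0.0032,0.0367,0]]]}}

```text
time_s: 38.7
tool_pos: [0.4449, 0.017, 0.3942]
tcp_rot: [0.988, -0.126, 0.038, -0.08]
wrist_force: [0.6, 0.2, -0.1]
grip_width: 0.0854
```

Call:
{"fn": "carry_out", "kwargs": {"moves": [[[0.036,0.201,0.055,-0.0058,0.0032,0.0367,0],[0.036,0.201,0.055,-0.0058,0.0032,0.0367,0],[0.036,0.201,0.055,-0.0058,0.0032,0.0367,0],[0.036,0.201,0.055,-0.0058,0.0032,0.0367,0],[0.036,0.201,0.055,-0.0058,0.0032,0.0367,0],[0,0,0,0,0,0,0]]]}}

```text
time_s: 39.2
tool_pos: [0.454, 0.068, 0.4084]
tcp_rot: [0.986, 0.16, -0.005, -0.04]
wrist_force: [-0.0, -0.1, 1.0]
grip_width: 0.0852
```

Call:
{"fn": "carry_out", "kwargs": {"moves": [[[-0.135,0.441,-0.432,-0.0309,-0.0101,0,0],[-0.135,0.441,-0.432,-0.0309,-0.0101,0,0],[-0.135,0.441,-0.432,-0.0309,-0.0101,0,0],[-0.135,0.441,-0.432,-0.0309,-0.0101,0,0],[-0.135,0.441,-0.432,-0.0309,-0.0101,0,0],[-0.135,0.441,-0.432,-0.0309,-0.0101,0,0],[-0.135,0.441,-0.432,-0.0309,-0.0101,0,0],[0,0,0,0,0,0,0],[0,0,0,0,0,0,0]]]}}

```text
time_s: 39.95
tool_pos: [0.4059, 0.2214, 0.2561]
tcp_rot: [0.938, 0.152, 0.05, 0.308]
wrist_force: [0.7, -0.1, -0.6]
grip_width: 0.0853
```

Run:
```python
from cyc import *
G=np.array([.4515,.0845,.065]); pp=-72
A=pose(G,pp,36,1); a=A[1][:,2]
chain((*A,3))
im,m=snap('wrist','w21'); print(proj(m,[.4515,.0845,.1]),proj(m,[.4515,.0845,0]))
```

```text
t 39.95 G [0.4348 0.1343 0.1311] tilt 36.3 zaz -71.7 jawaz 18.4 F [ 0.7 -0.1 -0.6] w 0.0853 j [ 0.55  0.05  1.75 -0.61  1.52  0.32]
n=3 (need 2.2) shift [0.116, -0.335, -0.438] rot [0.0005, 0.0001, -0.0007] | total mm [ 17.5 -50.3 -65.7] deg [ 0.3  0.1 -0.4]
[316.1756603  264.04496213] [316.81040805 149.51099219]
```

Tall rim centre at (320,264), matching the prediction of (316,264). Closing in.

Call:
{"fn": "carry_out", "kwargs": {"moves": [[[0.116,-0.335,-0.438,0.0005,0,-0.0007,0],[0.116,-0.335,-0.438,0.0005,0,-0.0007,0],[0.116,-0.335,-0.438,0.0005,0,-0.0007,0],[0,0,0,0,0,0,0],[0,0,0,0,0,0,1],[0,0,0,0,0,0,1],[0,0,0,0,0,0,1],[0,0,0,0,0,0,1],[0,0,0,0,0,0,1],[0,0,0,0,0,0,1]]], "newtons": 50}}

```text
time_s: 40.83
tool_pos: [0.4247, 0.1715, 0.1948]
tcp_rot: [0.939, 0.147, 0.053, 0.306]
wrist_force: [-0.6, -1.2, 7.0]
grip_width: 0.0628
```

Run:
```python
from cyc import *
st,P0,R0=cur(); L=pose([.42,.325,.035],122,54,-1)
seq=[(P0+[0,0,.15],R0,5),(L[0]+[0,0,.15],L[1],16),(L[0]+[0,0,.05],L[1],4)]
run(np.array(st['joint_positions']),[('x',s[:2]) for s in seq])
chain(*seq)
snap('wrist','w22')
```

```text
x ok margin 0.42 [ 0.44 -0.08  1.69 -0.63  1.6   0.13] maxstep 0.01
x ok margin 0.51 [ 0.2   0.25  1.53  0.87  1.72 -0.39] maxstep 0.08
x ok margin 0.79 [ 0.2   0.4   1.58  0.86  1.6  -0.53] maxstep 0.01
t 40.8333 G [0.454  0.0849 0.0696] tilt 36.1 zaz -71.3 jawaz 18.0 F [-0.6 -1.2  7. ] w 0.0628 j [ 0.44  0.11  1.83 -0.65  1.34  0.32]
n=5 (need 3.9) shift [0.0, 0.0, 0.6] rot [0.0, 0.0, 0.0] | total mm [  0.   0. 150.] deg [0. 0. 0.]
n=16 (need 13.0) shift [0.077, 0.059, -0.086] rot [0.0284, 0.0134, 0.004] | total mm [ 61.8  47.1 -68.7] deg [81.7 38.5 11.4]
n=4 (need 2.6) shift [0.0, 0.0, -0.5] rot [0.0, 0.0, 0.0] | total mm [   0.    0. -100.] deg [0. 0. 0.]
```

Run:
```python
from fit import *
# recompute wrist camera model at w21: tool pose then
m=manip.camera_model('wrist'); st=manip.read_state()
Rt=R.from_quat(st['tcp_rot']).as_matrix(); Rc=rot(m); off=Rt.T@(np.array(m['position'])-st['tool_pos']); Rr=Rt.T@Rc
p=np.array([0.4059,0.2214,0.2561]); q=R.from_quat([0.938,0.152,0.05,0.308]).as_matrix()
m2=dict(m); m2['position']=p+q@off; m2['rotation']=q@Rr
im=cv2.cvtColor(cv2.imread('pics/w21.png'),cv2.COLOR_BGR2RGB)
c=comps(im); c=[x for x in c if 100<x[2][1]<290 and 250<x[2][0]<390]; print([x[2] for x in c],[x[1] for x in c])
mask=c[0][0]
import numpy as np
def cost(pv):
    s=sil(m2,prism(*pv,.1)); M=cv2.resize(mask,None,fx=S,fy=S,interpolation=cv2.INTER_NEAREST)
    return 1-np.sum(s&M)/np.sum(s|M)
for y0 in range(0,45,3):
    r=minimize(lambda v:cost([v[0],v[1],np.radians(y0)]),[.4515,.0845],method='Nelder-Mead',options=dict(xatol=2e-4,fatol=1e-4,initial_simplex=[[.4515,.0845],[.458,.0845],[.4515,.09]])); print(y0,r.x.round(4),round(r.fun,4))
```

```text
[array([320.14873987, 208.84848485])] [array([  269,   122,   103,   164, 13332], dtype=int32)]
0 [0.4556 0.0803] 0.0265
3 [0.4554 0.0804] 0.0249
6 [0.4548 0.081 ] 0.0241
9 [0.4545 0.0816] 0.0267
12 [0.4549 0.0813] 0.0277
15 [0.4552 0.081 ] 0.0291
18 [0.4557 0.081 ] 0.031
21 [0.456  0.0813] 0.0322
24 [0.4564 0.0816] 0.0334
27 [0.4565 0.0821] 0.035
30 [0.4566 0.0817] 0.0333
33 [0.4566 0.081 ] 0.0321
36 [0.4563 0.0809] 0.0317
39 [0.4561 0.0804] 0.0309
42 [0.4557 0.0805] 0.0289
```

Run:
```python
from cyc import *
st,P0,R0=cur(); A=pose([.4545,.083,.066],-84,36,1)
run(np.array(st['joint_positions']),[('x',A)])
chain((*A,3))
```

```text
x ok margin 0.42 [ 0.42  0.2   1.73 -0.6   1.46  0.46] maxstep 0.01
t 40.8833 G [0.454  0.0849 0.0696] tilt 36.1 zaz -71.3 jawaz 18.0 F [ 0.7 -2.   6.8] w 0.0627 j [ 0.44  0.11  1.83 -0.65  1.34  0.32]
n=3 (need 1.7) shift [0.135, 0.014, -0.023] rot [0.0001, 0.001, -0.0222] | total mm [20.3  2.1 -3.4] deg [  0.    0.5 -12. ]
```

Call:
{"fn": "carry_out", "kwargs": {"moves": [[[0,0,0,0,0,0,0],[0,0,0,0,0,0,0],[0,0,0,0,0,0,0],[0.135,0.014,0,0,0,-0.0222,0],[0.135,0.014,0,0,0,-0.0222,0],[0.135,0.014,0,0,0,-0.0222,0],[0,0,0,0,0,0,0],[0,0,0,0,0,0,0]]]}}

```text
time_s: 41.55
tool_pos: [0.4442, 0.1731, 0.1922]
tcp_rot: [0.95, 0.05, 0.018, 0.309]
wrist_force: [0.2, -0.3, -0.6]
grip_width: 0.0855
```

Call:
{"fn": "carry_out", "kwargs": {"moves": [[[0,0,0,0,0,0,1],[0,0,0,0,0,0,1],[0,0,0,0,0,0,1],[0,0,0,0,0,0,1],[0,0,0,0,0,0,1],[0,0,0,0,0,0,1]]]}}

```text
time_s: 42.05
tool_pos: [0.4441, 0.1731, 0.1927]
tcp_rot: [0.95, 0.049, 0.018, 0.309]
wrist_force: [-3.0, 0.8, 4.5]
grip_width: 0.0598
```

Run:
```python
from cyc import *
st,P0,R0=cur(); L=pose([.42,.325,.035],122,54,-1)
seq=[(P0+[0,0,.15],R0,5),(L[0]+[0,0,.15],L[1],16),(L[0]+[0,0,.03],L[1],4)]
run(np.array(st['joint_positions']),[('x',s[:2]) for s in seq])
chain(*seq)
snap('wrist','w23')
```

```text
x ok margin 0.46 [ 0.42  0.01  1.61 -0.6   1.71  0.29] maxstep 0.01
x ok margin 0.53 [ 0.2   0.25  1.53  0.87  1.72 -0.39] maxstep 0.08
x ok margin 0.79 [ 0.2   0.43  1.58  0.86  1.58 -0.56] maxstep 0.01
t 42.05 G [0.4541 0.0823 0.0675] tilt 36.1 zaz -83.7 jawaz 6.0 F [-3.   0.8  4.5] w 0.0598 j [ 0.42  0.19  1.74 -0.6   1.46  0.46]
n=5 (need 3.9) shift [0.0, 0.0, 0.6] rot [0.0, 0.0, 0.0] | total mm [  0.   0. 150.] deg [0. 0. 0.]
n=16 (need 13.3) shift [0.053, 0.057, -0.083] rot [0.0298, 0.0103, 0.0072] | total mm [ 42.4  45.6 -66.6] deg [85.7 29.7 20.6]
n=4 (need 3.2) shift [0.0, 0.0, -0.6] rot [0.0, 0.0, 0.0] | total mm [   0.    0. -120.] deg [0. 0. 0.]
```

Call:
{"fn": "carry_out", "kwargs": {"moves": [[[0,0,0.6,0,0,0,1],[0,0,0.6,0,0,0,1],[0,0,0.6,0,0,0,1],[0,0,0.6,0,0,0,1],[0,0,0.6,0,0,0,1],[0.053,0.057,-0.083,0.0298,0.0103,0.0072,1],[0.053,0.057,-0.083,0.0298,0.0103,0.0072,1],[0.053,0.057,-0.083,0.0298,0.0103,0.0072,1],[0.053,0.057,-0.083,0.0298,0.0103,0.0072,1],[0.053,0.057,-0.083,0.0298,0.0103,0.0072,1]]]}}

```text
time_s: 42.93
tool_pos: [0.4575, 0.1875, 0.3212]
tcp_rot: [0.99, 0.122, -0.03, 0.072]
wrist_force: [-0.5, 0.0, -1.2]
grip_width: 0.0598
```

Call:
{"fn": "carry_out", "kwargs": {"moves": [[[0.053,0.057,-0.083,0.0298,0.0103,0.0072,1],[0.053,0.057,-0.083,0.0298,0.0103,0.0072,1],[0.053,0.057,-0.083,0.0298,0.0103,0.0072,1],[0.053,0.057,-0.083,0.0298,0.0103,0.0072,1],[0.053,0.057,-0.083,0.0298,0.0103,0.0072,1],[0.053,0.057,-0.083,0.0298,0.0103,0.0072,1],[0.053,0.057,-0.083,0.0298,0.0103,0.0072,1],[0.053,0.057,-0.083,0.0298,0.0103,0.0072,1],[0.053,0.057,-0.083,0.0298,0.0103,0.0072,1],[0.053,0.057,-0.083,0.0298,0.0103,0.0072,1]]]}}

```text
time_s: 43.77
tool_pos: [0.4841, 0.2158, 0.2795]
tcp_rot: [0.879, 0.238, -0.117, -0.396]
wrist_force: [0.6, 1.0, -0.7]
grip_width: 0.0596
```

Call:
{"fn": "carry_out", "kwargs": {"moves": [[[0.053,0.057,-0.083,0.0298,0.0103,0.0072,1],[0,0,-0.6,0,0,0,1],[0,0,-0.6,0,0,0,1],[0,0,-0.6,0,0,0,1],[0,0,-0.4,0,0,0,1],[0,0,0,0,0,0,1],[0,0,0,0,0,0,1]]]}}

```text
time_s: 44.35
tool_pos: [0.4863, 0.2186, 0.1652]
tcp_rot: [0.856, 0.245, -0.125, -0.437]
wrist_force: [-0.0, -0.2, 0.3]
grip_width: 0.0597
```

Run:
```python
from cyc import *
L=pose([.42,.325,.0335],122,54,-1)
chain((*L,3))
snap('wrist','w24')
```

```text
t 44.35 G [0.4198 0.3251 0.0743] tilt 54.1 zaz 122.0 jawaz 32.0 F [-0.  -0.2  0.3] w 0.0597 j [ 0.2   0.42  1.58  0.86  1.59 -0.55]
n=3 (need 1.1) shift [0.001, 0.0, -0.271] rot [-0.0002, -0.0001, -0.0] | total mm [  0.1   0.  -40.6] deg [-0.1 -0.1 -0. ]
```

Call:
{"fn": "carry_out", "kwargs": {"moves": [[[0,0,-0.27,0,0,0,1],[0,0,-0.27,0,0,0,1],[0,0,-0.25,0,0,0,1],[0,0,-0.02,0,0,0,1],[0,0,-0.02,0,0,0,1],[0,0,0,0,0,0,1]]]}}

```text
time_s: 44.9
tool_pos: [0.4866, 0.2187, 0.1243]
tcp_rot: [0.856, 0.246, -0.125, -0.437]
wrist_force: [-0.2, 0.3, -0.3]
grip_width: 0.0597
```

Call:
{"fn": "carry_out", "kwargs": {"moves": [[[0,0,-0.02,0,0,0,1],[0,0,-0.01,0,0,0,1],[0,0,0,0,0,0,1]]]}}

```text
time_s: 45.15
tool_pos: [0.4867, 0.2187, 0.1234]
tcp_rot: [0.856, 0.246, -0.124, -0.437]
wrist_force: [-0.2, -0.7, -0.6]
grip_width: 0.0596
```

Run:
```python
from cyc import *
chain()
```

```text
t 45.15 G [0.4204 0.3252 0.0324] tilt 54.1 zaz 121.9 jawaz 32.0 F [-0.2 -0.7 -0.6] w 0.0596 j [ 0.2   0.49  1.58  0.86  1.54 -0.61]
```

Call:
{"fn": "carry_out", "kwargs": {"moves": [[[0,0,-0.03,0,0,0,1],[0,0,-0.02,0,0,0,1],[0,0,0,0,0,0,1]]]}}

```text
time_s: 45.4
tool_pos: [0.4865, 0.2187, 0.1203]
tcp_rot: [0.856, 0.246, -0.124, -0.437]
wrist_force: [0.5, -0.2, -0.9]
grip_width: 0.0598
```

Call:
{"fn": "carry_out", "kwargs": {"moves": [[[0,0,-0.02,0,0,0,1],[0,0,0,0,0,0,1]]]}}

```text
time_s: 45.57
tool_pos: [0.4865, 0.2187, 0.1194]
tcp_rot: [0.856, 0.246, -0.124, -0.437]
wrist_force: [-1.3, -0.4, -1.2]
grip_width: 0.0599
```

Call:
{"fn": "carry_out", "kwargs": {"moves": [[[0,0,-0.02,0,0,0,1],[0,0,0,0,0,0,1]]]}}

```text
time_s: 45.73
tool_pos: [0.4865, 0.2187, 0.1184]
tcp_rot: [0.856, 0.246, -0.124, -0.437]
wrist_force: [0.8, 0.9, -2.2]
grip_width: 0.0599
```

Call:
{"fn": "carry_out", "kwargs": {"moves": [[[0,0,-0.02,0,0,0,1],[0,0,0,0,0,0,1]]]}}

```text
time_s: 45.9
tool_pos: [0.4866, 0.2187, 0.118]
tcp_rot: [0.856, 0.247, -0.125, -0.438]
wrist_force: [-2.1, -1.2, 3.2]
grip_width: 0.0602
```

Contact. Release.

Call:
{"fn": "carry_out", "kwargs": {"moves": [[[0,0,0,0,0,0,0],[0,0,0,0,0,0,0],[0,0,0,0,0,0,0],[0,0,0,0,0,0,0]]]}}

```text
time_s: 46.23
tool_pos: [0.4865, 0.2187, 0.1174]
tcp_rot: [0.856, 0.246, -0.124, -0.437]
wrist_force: [0.7, 0.3, -0.1]
grip_width: 0.0853
```

Run:
```python
from cyc import *
st,p,Rm=cur(); a=Rm[:,2]
L=p+.155*a; print(L)
G2=np.array([*(L[:2]+(.0675-.026)*eaz(122)[:2]),.031]); C=pose(G2,302,54,1)
r1=(p-.07*a,Rm,2); r2=(p-.07*a+[0,0,.115],Rm,3)
run(np.array(st['joint_positions']),[('r1',r1[:2]),('r2',r2[:2]),('over',(C[0]+[0,0,.12],C[1])),('pre',(C[0]-.06*C[1][:,2],C[1])),('pick',C)])
chain(r1,r2,(C[0]+[0,0,.12],C[1],18),(C[0]-.05*C[1][:,2],C[1],3),(*C,2))
```

```text
[0.42017617 0.32520097 0.02647024]
r1 ok margin 0.79 [ 0.11  0.47  1.52  0.82  1.65 -0.6 ] maxstep 0.01
r2 ok margin 0.85 [ 0.11  0.31  1.47  0.84  1.8  -0.45] maxstep 0.01
over ok margin 0.23 [ 1.02  0.45  1.36 -0.83  1.79  0.47] maxstep 0.10
pre ok margin 0.23 [ 1.09  0.63  1.3  -0.79  1.75  0.61] maxstep 0.01
pick ok margin 0.25 [ 1.02  0.63  1.39 -0.81  1.65  0.63] maxstep 0.01
t 46.2333 G [0.4202 0.3252 0.0265] tilt 54.1 zaz 121.9 jawaz 32.0 F [ 0.7  0.3 -0.1] w 0.0853 j [ 0.2   0.5   1.58  0.86  1.53 -0.62]
n=2 (need 1.8) shift [0.3, -0.481, 0.411] rot [0.0, 0.0, 0.0] | total mm [ 30.  -48.1  41.1] deg [0. 0. 0.]
n=3 (need 3.0) shift [0.0, 0.0, 0.767] rot [0.0, 0.0, 0.0] | total mm [  0.   0. 115.] deg [0. 0. 0.]
n=18 (need 15.4) shift [-0.205, 0.329, -0.035] rot [-0.0283, -0.0177, -0.0] | total mm [-184.8  296.1  -31.4] deg [-91.7 -57.2  -0.1]
n=3 (need 2.6) shift [-0.143, 0.229, -0.604] rot [0.0, 0.0, 0.0] | total mm [-21.4  34.3 -90.6] deg [0. 0. 0.]
n=2 (need 1.3) shift [0.214, -0.343, -0.294] rot [0.0, 0.0, 0.0] | total mm [ 21.4 -34.3 -29.4] deg [0. 0. 0.]
```

Call:
{"fn": "carry_out", "kwargs": {"moves": [[[0.3,-0.48,0.41,0,0,0,0],[0.3,-0.48,0.41,0,0,0,0],[0,0,0.767,0,0,0,0],[0,0,0.767,0,0,0,0],[0,0,0.767,0,0,0,0],[-0.205,0.329,-0.035,-0.0283,-0.0177,0,0],[-0.205,0.329,-0.035,-0.0283,-0.0177,0,0],[-0.205,0.329,-0.035,-0.0283,-0.0177,0,0],[-0.205,0.329,-0.035,-0.0283,-0.0177,0,0],[-0.205,0.329,-0.035,-0.0283,-0.0177,0,0]]]}}

```text
time_s: 47.07
tool_pos: [0.4648, 0.2535, 0.265]
tcp_rot: [0.94, 0.271, -0.055, -0.198]
wrist_force: [0.3, 0.2, 0.4]
grip_width: 0.0852
```

Call:
{"fn": "carry_out", "kwargs": {"moves": [[[-0.205,0.329,-0.035,-0.0283,-0.0177,0,0],[-0.205,0.329,-0.035,-0.0283,-0.0177,0,0],[-0.205,0.329,-0.035,-0.0283,-0.0177,0,0],[-0.205,0.329,-0.035,-0.0283,-0.0177,0,0],[-0.205,0.329,-0.035,-0.0283,-0.0177,0,0],[-0.205,0.329,-0.035,-0.0283,-0.0177,0,0],[-0.205,0.329,-0.035,-0.0283,-0.0177,0,0],[-0.205,0.329,-0.035,-0.0283,-0.0177,0,0],[-0.205,0.329,-0.035,-0.0283,-0.0177,0,0],[-0.205,0.329,-0.035,-0.0283,-0.0177,0,0]]]}}

```text
time_s: 47.9
tool_pos: [0.3621, 0.4183, 0.2474]
tcp_rot: [0.913, 0.263, 0.087, 0.299]
wrist_force: [0.0, -0.5, 0.2]
grip_width: 0.0854
```

Call:
{"fn": "carry_out", "kwargs": {"moves": [[[-0.205,0.329,-0.035,-0.0283,-0.0177,0,0],[-0.205,0.329,-0.035,-0.0283,-0.0177,0,0],[-0.205,0.329,-0.035,-0.0283,-0.0177,0,0],[0,0,0,0,0,0,0],[0,0,0,0,0,0,0]]]}}

```text
time_s: 48.32
tool_pos: [0.3314, 0.4673, 0.2411]
tcp_rot: [0.856, 0.248, 0.125, 0.437]
wrist_force: [0.2, 0.9, 1.3]
grip_width: 0.0852
```

Run:
```python
from cyc import *
L=np.array([.4202,.3252,0]);G2=np.array([*(L[:2]+.0415*eaz(122)[:2]),.031]); C=pose(G2,302,54,1)
chain((C[0]-.05*C[1][:,2],C[1],3),(*C,2))
im,m=snap('wrist','w25')
foot=L+.0675*eaz(122); mouth=foot-.1*eaz(122)
for n,q in (('foot',foot+[0,0,.03]),('mouth',mouth+[0,0,.03])): print(n,proj(m,q))
```

```text
t 48.3167 G [0.3982 0.3612 0.1501] tilt 54.0 zaz -57.8 jawaz 32.3 F [0.2 0.9 1.3] w 0.0852 j [ 1.02  0.45  1.36 -0.83  1.79  0.47]
n=3 (need 2.6) shift [-0.141, 0.225, -0.598] rot [0.0002, -0.0002, -0.0005] | total mm [-21.1  33.7 -89.6] deg [ 0.1 -0.1 -0.3]
n=2 (need 1.3) shift [0.214, -0.343, -0.294] rot [0.0, 0.0, 0.0] | total mm [ 21.4 -34.3 -29.4] deg [0. 0. 0.]
foot [315.25095473  19.41376823]
mouth [315.9900671  127.08492819]
```

Call:
{"fn": "carry_out", "kwargs": {"moves": [[[-0.141,0.225,-0.598,0,0,0,0],[-0.141,0.225,-0.598,0,0,0,0],[-0.141,0.225,-0.598,0,0,-0.0005,0],[0.214,-0.343,-0.294,0,0,0,0],[0.214,-0.343,-0.294,0,0,0,0],[0,0,0,0,0,0,0],[0,0,0,0,0,0,0]]]}}

```text
time_s: 48.95
tool_pos: [0.3334, 0.4648, 0.1228]
tcp_rot: [0.856, 0.245, 0.124, 0.437]
wrist_force: [0.2, -0.2, 0.8]
grip_width: 0.0855
```

Call:
{"fn": "carry_out", "kwargs": {"moves": [[[0,0,0,0,0,0,1],[0,0,0,0,0,0,1],[0,0,0,0,0,0,1],[0,0,0,0,0,0,1],[0,0,0,0,0,0,1],[0,0,0,0,0,0,1]]], "newtons": 50}}

```text
time_s: 49.45
tool_pos: [0.3323, 0.467, 0.1246]
tcp_rot: [0.856, 0.246, 0.126, 0.437]
wrist_force: [-1.0, 1.2, 6.0]
grip_width: 0.0594
```

Run:
```python
from cyc import *
st,P0,R0=cur(); G2=P0+.155*R0[:,2]; S=bw(-.048,.0,.092); tgt=-55
M=(G2*[1,1,0]+S*[1,1,0])/2+[-.03,0,.25]; dy=tgt-122
seq=[(P0+[0,0,.12],R0,3),(*pose(G2*[1,1,0]+[0,0,.24],122,36,-1),16),(*pose(M,122+dy/2,36,-1),15),(*pose(S+[0,0,.10],122+dy,36,-1),15),(*pose(S+[0,0,.0],122+dy,36,-1),6)]
run(np.array(st['joint_positions']),[('x',s[:2]) for s in seq])
chain(*seq)
snap('wrist','w26')
```

```text
x ok margin 0.22 [ 1.02  0.45  1.36 -0.84  1.79  0.47] maxstep 0.01
x ok margin 0.28 [ 0.38  0.1   1.47  0.62  1.68 -0.15] maxstep 0.08
x ok margin 0.22 [-0.08 -0.69  2.08  0.39  1.26  0.88] maxstep 0.05
x ok margin 0.22 [-0.19 -0.26  1.9  -0.49  1.07  2.49] maxstep 0.09
x ok margin 0.30 [-0.19 -0.12  2.   -0.57  0.86  2.63] maxstep 0.01
t 49.45 G [0.3992 0.3608 0.0336] tilt 54.1 zaz -57.8 jawaz 32.1 F [-1.   1.2  6. ] w 0.0594 j [ 1.02  0.62  1.39 -0.81  1.65  0.62]
n=3 (need 3.2) shift [0.0, 0.0, 0.8] rot [0.0, 0.0, 0.0] | total mm [  0.   0. 120.] deg [0. 0. 0.]
n=16 (need 12.9) shift [0.144, -0.229, 0.151] rot [0.0265, 0.0166, 0.0] | total mm [ 115.1 -183.5  120.8] deg [76.3 47.9  0. ]
n=15 (need 12.6) shift [-0.149, -0.314, 0.013] rot [-0.0, 0.0, -0.0328] | total mm [-111.5 -235.8   10. ] deg [ -0.    0.  -88.5]
n=15 (need 12.6) shift [0.129, -0.184, -0.077] rot [-0.0, -0.0, -0.0328] | total mm [  96.5 -137.9  -58. ] deg [ -0.   -0.  -88.5]
n=6 (need 2.6) shift [0.0, 0.0, -0.333] rot [0.0, 0.0, 0.0] | total mm [   0.    0. -100.] deg [0. 0. 0.]
```

Call:
{"fn": "carry_out", "kwargs": {"moves": [[[0,0,0.8,0,0,0,1],[0,0,0.8,0,0,0,1],[0,0,0.8,0,0,0,1],[0.144,-0.229,0.151,0.0265,0.0166,0,1],[0.144,-0.229,0.151,0.0265,0.0166,0,1],[0.144,-0.229,0.151,0.0265,0.0166,0,1],[0.144,-0.229,0.151,0.0265,0.0166,0,1],[0.144,-0.229,0.151,0.0265,0.0166,0,1],[0.144,-0.229,0.151,0.0265,0.0166,0,1],[0.144,-0.229,0.151,0.0265,0.0166,0,1]]]}}

```text
time_s: 50.33
tool_pos: [0.3827, 0.3858, 0.2965]
tcp_rot: [0.953, 0.275, 0.035, 0.12]
wrist_force: [0.5, -0.3, -1.6]
grip_width: 0.0593
```

Call:
{"fn": "carry_out", "kwargs": {"moves": [[[0.144,-0.229,0.151,0.0265,0.0166,0,1],[0.144,-0.229,0.151,0.0265,0.0166,0,1],[0.144,-0.229,0.151,0.0265,0.0166,0,1],[0.144,-0.229,0.151,0.0265,0.0166,0,1],[0.144,-0.229,0.151,0.0265,0.0166,0,1],[0.144,-0.229,0.151,0.0265,0.0166,0,1],[0.144,-0.229,0.151,0.0265,0.0166,0,1],[0.144,-0.229,0.151,0.0265,0.0166,0,1],[0.144,-0.229,0.151,0.0265,0.0166,0,1]]]}}

```text
time_s: 51.08
tool_pos: [0.4476, 0.2825, 0.3644]
tcp_rot: [0.913, 0.263, -0.086, -0.299]
wrist_force: [-0.1, -0.1, -1.9]
grip_width: 0.0596
```

Call:
{"fn": "carry_out", "kwargs": {"moves": [[[-0.149,-0.314,0.013,0,0,-0.0328,1],[-0.149,-0.314,0.013,0,0,-0.0328,1],[-0.149,-0.314,0.013,0,0,-0.0328,1],[-0.149,-0.314,0.013,0,0,-0.0328,1],[-0.149,-0.314,0.013,0,0,-0.0328,1],[-0.149,-0.314,0.013,0,0,-0.0328,1],[-0.149,-0.314,0.013,0,0,-0.0328,1],[-0.149,-0.314,0.013,0,0,-0.0328,1],[-0.149,-0.314,0.013,0,0,-0.0328,1],[-0.149,-0.314,0.013,0,0,-0.0328,1]]]}}

```text
time_s: 51.92
tool_pos: [0.3724, 0.1255, 0.3703]
tcp_rot: [0.924, -0.223, 0.073, -0.3]
wrist_force: [-0.2, -0.2, -0.2]
grip_width: 0.0595
```

Call:
{"fn": "carry_out", "kwargs": {"moves": [[[-0.149,-0.314,0.013,0,0,-0.0328,1],[-0.149,-0.314,0.013,0,0,-0.0328,1],[-0.149,-0.314,0.013,0,0,-0.0328,1],[-0.149,-0.314,0.013,0,0,-0.0328,1],[-0.149,-0.314,0.013,0,0,-0.0328,1],[0.129,-0.184,-0.077,0,0,-0.0328,1],[0.129,-0.184,-0.077,0,0,-0.0328,1],[0.129,-0.184,-0.077,0,0,-0.0328,1],[0.129,-0.184,-0.077,0,0,-0.0328,1],[0.129,-0.184,-0.077,0,0,-0.0328,1]]]}}

```text
time_s: 52.75
tool_pos: [0.368, 0.0012, 0.3542]
tcp_rot: [0.694, -0.65, 0.211, -0.226]
wrist_force: [0.2, 0.4, -1.0]
grip_width: 0.0594
```

Call:
{"fn": "carry_out", "kwargs": {"moves": [[[0.129,-0.184,-0.077,0,0,-0.0328,1],[0.129,-0.184,-0.077,0,0,-0.0328,1],[0.129,-0.184,-0.077,0,0,-0.0328,1],[0.129,-0.184,-0.077,0,0,-0.0328,1],[0.129,-0.184,-0.077,0,0,-0.0328,1],[0.129,-0.184,-0.077,0,0,-0.0328,1],[0.129,-0.184,-0.077,0,0,-0.0328,1],[0.129,-0.184,-0.077,0,0,-0.0328,1],[0.129,-0.184,-0.077,0,0,-0.0328,1],[0.129,-0.184,-0.077,0,0,-0.0328,1]]]}}

```text
time_s: 53.58
tool_pos: [0.4327, -0.0906, 0.3156]
tcp_rot: [-0.284, 0.908, -0.295, 0.092]
wrist_force: [0.5, 0.5, -0.5]
grip_width: 0.0598
```

Call:
{"fn": "carry_out", "kwargs": {"moves": [[[0,0,0,0,0,0,1],[0,0,0,0,0,0,1]]]}}

```text
time_s: 53.75
tool_pos: [0.4326, -0.0903, 0.3154]
tcp_rot: [-0.287, 0.907, -0.294, 0.093]
wrist_force: [-0.5, 1.1, -1.1]
grip_width: 0.0593
```

```bash
python3 - <<'E'
from cyc import *
S=bw(-.048,.0,.092); tgt=-55
chain((*pose(S,tgt,36,-1),6))
snap('wrist','w27');snap('side','s27')
E
cd pics; python3 -c "
import cv2,numpy as np
a=cv2.imread('w27.png');b=cv2.imread('s27.png');cv2.imwrite('p27.png',cv2.resize(np.vstack([a,b]),None,fx=.75,fy=.75))"
```

```text
t 53.75 G [ 0.4848 -0.1646  0.1898] tilt 35.9 zaz -54.9 jawaz -144.9 F [-0.5  1.1 -1.1] w 0.0593 j [-0.19 -0.26  1.91 -0.48  1.06  2.48]
n=6 (need 2.6) shift [-0.0, 0.0, -0.327] rot [-0.0001, -0.0001, -0.0001] | total mm [ -0.1   0.  -98. ] deg [-0.1 -0.1 -0.1]
```

Call:
{"fn": "carry_out", "kwargs": {"moves": [[[0,0,-0.4,0,0,0,1],[0,0,-0.4,0,0,0,1],[0,0,-0.4,0,0,0,1],[0,0,-0.4,0,0,0,1],[0,0,-0.36,0,0,0,1],[0,0,-0.06,0,0,0,1],[0,0,-0.02,0,0,0,1],[0,0,0,0,0,0,1]]]}}

```text
time_s: 54.52
tool_pos: [0.4327, -0.0903, 0.2148]
tcp_rot: [-0.286, 0.907, -0.295, 0.094]
wrist_force: [-0.3, 0.5, -0.3]
grip_width: 0.0592
```

Call:
{"fn": "carry_out", "kwargs": {"moves": [[[0,0,-0.02,0,0,0,1],[0,0,-0.02,0,0,0,1],[0,0,0,0,0,0,1]]]}}

```text
time_s: 54.77
tool_pos: [0.4327, -0.0905, 0.2125]
tcp_rot: [-0.286, 0.907, -0.295, 0.093]
wrist_force: [-0.4, 0.4, -1.0]
grip_width: 0.0595
```

Run:
```python
from cyc import *
chain()
```

```text
t 54.7667 G [ 0.4851 -0.1651  0.0871] tilt 36.0 zaz -54.9 jawaz -145.0 F [-0.4  0.4 -1. ] w 0.0595 j [-0.19 -0.11  2.01 -0.57  0.85  2.64]
```

Call:
{"fn": "carry_out", "kwargs": {"moves": [[[0,0,-0.02,0,0,0,1],[0,0,-0.02,0,0,0,1],[0,0,0,0,0,0,1]]]}}

```text
time_s: 55.02
tool_pos: [0.4331, -0.0906, 0.2116]
tcp_rot: [-0.286, 0.907, -0.296, 0.094]
wrist_force: [-4.5, 2.5, 9.2]
grip_width: 0.0594
```

Call:
{"fn": "carry_out", "kwargs": {"moves": [[[0,0,-0.02,0,0,0,1],[0,0,0,0,0,0,1]]]}}

```text
time_s: 55.18
tool_pos: [0.4334, -0.0908, 0.2114]
tcp_rot: [-0.286, 0.906, -0.296, 0.094]
wrist_force: [-5.4, 2.7, 13.3]
grip_width: 0.0592
```

Call:
{"fn": "carry_out", "kwargs": {"moves": [[[0,0,0.02,0,0,0,1],[0,0,0,0,0,0,0.1],[0,0,0,0,0,0,0.1],[0,0,0,0,0,0,0.1],[-0.12,0.16,0.27,0,0,0,0.1],[-0.24,0.32,0.54,0,0,0,0.1],[-0.24,0.32,0.54,0,0,0,0.1],[0,0,0.7,0,0,0,0.1],[0,0,0.7,0,0,0,0.1],[0,0,0,0,0,0,0.1]]]}}

```text
time_s: 56.02
tool_pos: [0.4032, -0.0503, 0.3549]
tcp_rot: [-0.285, 0.906, -0.297, 0.098]
wrist_force: [1.1, 0.1, 0.8]
grip_width: 0.0765
```

Run:
```python
from cyc import *
chain()
snap('side','s28'); im,m=snap('scene','c28')
im=cv2.imread('pics/c28.png'); cv2.imwrite('pics/c28c.png',cv2.resize(im[30:220,140:360],None,fx=3.1,fy=3.1))
```

```text
t 56.0167 G [ 0.4571 -0.1251  0.2303] tilt 36.5 zaz -54.2 jawaz -144.9 F [1.1 0.1 0.8] w 0.0765 j [-0.1  -0.39  1.93 -0.5   1.19  2.53]
```

```bash
cat > hood.py <<'E'
from sim import *
def handle(th,y=0):
    c,s=np.cos(th),np.sin(th); return bw(.118-.276*c+.052*s,y,.06+.276*s+.052*c)
ex=np.array([np.cos(by),np.sin(by),0]); ey=np.array([-np.sin(by),np.cos(by),0])
def hp(P,tau,off=.155,sg=1):
    t=np.radians(tau); a=np.sin(t)*ex-np.cos(t)*np.array([0,0,1.]); x=np.cos(t)*ex+np.sin(t)*np.array([0,0,1.]); x=x*sg; y=np.cross(a,x)
    return np.array(P)-off*a,np.column_stack([x,y,a])
E
python3 - <<'E'
from hood import *
for n in ('side','scene'):
    m=manip.camera_model(n)
    for th in (1.65,1.7,1.75,1.8,1.85): print(n,th,proj(m,handle(th,-.05)).round(1),proj(m,handle(th,.05)).round(1))
d=cv2.imread('pics/s28.png'); cv2.imwrite('pics/h1.png',cv2.resize(d[230:340,450:570],None,fx=5,fy=5,interpolation=cv2.INTER_CUBIC))
d=cv2.imread('pics/c28.png'); cv2.imwrite('pics/h2.png',cv2.resize(d[30:110,170:260],None,fx=6,fy=6,interpolation=cv2.INTER_CUBIC))
E
```

```text
side 1.65 [466.7 287.2] [504.1 248.1]
side 1.7 [474.6 294.8] [511.6 254.9]
side 1.75 [482.3 302.7] [519.  261.9]
side 1.8 [489.9 310.8] [526.2 269.2]
side 1.85 [497.3 319.2] [533.2 276.8]
scene 1.65 [231.3  40.4] [201.2  48.3]
scene 1.7 [228.5  41. ] [198.6  49. ]
scene 1.75 [225.8  41.9] [196.   49.9]
scene 1.8 [223.3  43.1] [193.6  51. ]
scene 1.85 [220.9  44.5] [191.4  52.4]
```

Run:
```python
from hood import *
ms=manip.camera_model('scene');md=manip.camera_model('side')
p1,d1=ray(md,511.5,290.5);p2,d2=ray(ms,208.5,47.5)
A=np.column_stack([d1,-d2]); t=np.linalg.lstsq(A,p2-p1,rcond=None)[0]; a=p1+t[0]*d1;b=p2+t[1]*d2; print(a,b,np.linalg.norm(a-b)); 
for th in (1.75,1.8): print(th,handle(th))
st,P0,R0=cur(); j0=np.array(st['joint_positions'])
H0=handle(1.8); 
for sg in (1,-1):
  for te in (40,25):
    print('sg',sg,te)
    seq=[('a',hp([.50,-.15,.42],0,sg=sg)),('b',hp(H0+[0,0,.08],0,sg=sg)),('g',hp(H0,0,sg=sg))]
    for k in range(1,10):
        th=1.8*(1-k/9); seq.append(('%.2f'%th,hp(handle(th),te*k/9,sg=sg)))
    run(j0,seq)
```

```text
[ 0.5819471  -0.43053781  0.31605062] [ 0.58011865 -0.42982741  0.3150227 ] 0.002214612360729695
1.75 [ 0.57496789 -0.41545372  0.32231133]
1.8 [ 0.57936629 -0.42767075  0.31696744]
sg 1 40
a ok margin 0.46 [-0.36  0.08  1.03  0.    2.03  0.86] maxstep 0.11
b ok margin -0.01 [-0.69  0.82  0.11  0.    2.21  0.54] maxstep 0.11
g ok margin 0.02 [-0.69  0.68  0.49  0.    1.97  0.54] maxstep 0.03
1.60 ok margin 0.39 [-0.63  0.46  0.76 -0.05  1.86  0.58] maxstep 0.02
1.40 ok margin 0.65 [-0.56  0.27  0.98 -0.1   1.76  0.64] maxstep 0.01
1.20 ok margin 0.87 [-0.47  0.11  1.18 -0.16  1.68  0.72] maxstep 0.01
1.00 ok margin 0.83 [-0.37 -0.02  1.36 -0.23  1.59  0.82] maxstep 0.01
0.80 ok margin 0.74 [-0.26 -0.13  1.53 -0.32  1.52  0.95] maxstep 0.01
0.60 ok margin 0.65 [-0.14 -0.2   1.68 -0.41  1.45  1.09] maxstep 0.01
0.40 ok margin 0.55 [-0.02 -0.23  1.81 -0.51  1.38  1.25] maxstep 0.01
0.20 ok margin 0.44 [ 0.08 -0.2   1.91 -0.62  1.3   1.43] maxstep 0.01
0.00 ok margin 0.33 [ 0.15 -0.13  1.99 -0.73  1.23  1.62] maxstep 0.01
sg 1 25
a ok margin 0.46 [-0.36  0.08  1.03  0.    2.03  0.86] max
[... 245 characters left out ...]
 0.31  0.93 -0.06  1.82  0.63] maxstep 0.01
1.20 ok margin 0.82 [-0.5   0.16  1.12 -0.1   1.75  0.7 ] maxstep 0.01
1.00 ok margin 0.92 [-0.41  0.03  1.3  -0.14  1.68  0.79] maxstep 0.01
0.80 ok margin 0.83 [-0.32 -0.08  1.46 -0.19  1.61  0.88] maxstep 0.01
0.60 ok margin 0.76 [-0.22 -0.15  1.6  -0.24  1.53  0.99] maxstep 0.01
0.40 ok margin 0.64 [-0.13 -0.19  1.73 -0.3   1.45  1.11] maxstep 0.01
0.20 ok margin 0.53 [-0.05 -0.2   1.84 -0.37  1.35  1.23] maxstep 0.01
0.00 ok margin 0.44 [ 0.02 -0.15  1.93 -0.44  1.24  1.36] maxstep 0.01
sg -1 40
a FAIL margin -0.50 [-0.4   0.1   1.   -0.18  2.1   3.43] maxstep 0.07
sg -1 25
a FAIL margin -0.50 [-0.4   0.1   1.   -0.18  2.1   3.43] maxstep 0.07
```

Run:
```python
from hood import *
st,P0,R0=cur(); j0=np.array(st['joint_positions'])
H0=np.array([.5805,-.4297,.3155])
A=hp([.50,-.18,.40],12); pre=hp(H0,12,off=.155+.06); g=hp(H0,12)
run(j0,[('a',A),('pre',pre),('g',g)])
chain((*A,12),(*pre,9),(*g,4))
```

```text
a ok margin 0.46 [-0.33 -0.    1.17 -0.17  1.84  0.83] maxstep 0.10
pre ok margin 0.50 [-0.64  0.51  0.62 -0.12  1.84  0.55] maxstep 0.04
g ok margin 0.51 [-0.65  0.51  0.74 -0.12  1.72  0.55] maxstep 0.01
t 56.1167 G [ 0.4552 -0.125   0.2232] tilt 36.1 zaz -54.8 jawaz -145.0 F [-0.5  0.5 -1.3] w 0.077 j [-0.1  -0.39  1.94 -0.5   1.19  2.53]
n=12 (need 11.3) shift [0.144, -0.165, 0.339] rot [-0.0002, 0.0186, 0.0316] | total mm [ 86.5 -99.3 203.1] deg [-0.3 40.3 68.2]
n=9 (need 6.6) shift [0.169, -0.529, -0.057] rot [0.0, 0.0, 0.0] | total mm [  76.3 -238.   -25.8] deg [0. 0. 0.]
n=4 (need 1.6) shift [0.021, -0.059, -0.293] rot [0.0, 0.0, 0.0] | total mm [  4.2 -11.7 -58.7] deg [0. 0. 0.]
```

Call:
{"fn": "carry_out", "kwargs": {"moves": [[[0.144,-0.165,0.339,0,0.0186,0.0316,0.5],[0.144,-0.165,0.339,0,0.0186,0.0316,0.5],[0.144,-0.165,0.339,0,0.0186,0.0316,0.5],[0.144,-0.165,0.339,0,0.0186,0.0316,0.5],[0.144,-0.165,0.339,0,0.0186,0.0316,0.5],[0.144,-0.165,0.339,0,0.0186,0.0316,0.5],[0.144,-0.165,0.339,0,0.0186,0.0316,0.5],[0.144,-0.165,0.339,0,0.0186,0.0316,0.5],[0.144,-0.165,0.339,0,0.0186,0.0316,0.5],[0.144,-0.165,0.339,0,0.0186,0.0316,0.5]]]}}

```text
time_s: 56.95
tool_pos: [0.4753, -0.1338, 0.5151]
tcp_rot: [0.749, -0.651, 0.121, 0.036]
wrist_force: [0.6, 0.6, -0.4]
grip_width: 0.0428
```

Call:
{"fn": "carry_out", "kwargs": {"moves": [[[0.144,-0.165,0.339,0,0.0186,0.0316,0.5],[0.144,-0.165,0.339,0,0.0186,0.0316,0.5],[0.169,-0.529,-0.057,0,0,0,0.5],[0.169,-0.529,-0.057,0,0,0,0.5],[0.169,-0.529,-0.057,0,0,0,0.5],[0.169,-0.529,-0.057,0,0,0,0.5],[0.169,-0.529,-0.057,0,0,0,0.5],[0.169,-0.529,-0.057,0,0,0,0.5]]]}}

```text
time_s: 57.62
tool_pos: [0.5405, -0.3101, 0.5304]
tcp_rot: [0.814, -0.572, 0.081, 0.06]
wrist_force: [1.1, 0.4, -0.5]
grip_width: 0.0426
```

Call:
{"fn": "carry_out", "kwargs": {"moves": [[[0.169,-0.529,-0.057,0,0,0,0.5],[0.169,-0.529,-0.057,0,0,0,0.5],[0.169,-0.529,-0.057,0,0,0,0.5],[0,0,0,0,0,0,0.5],[0,0,0,0,0,0,0.5]]]}}

```text
time_s: 58.03
tool_pos: [0.566, -0.3898, 0.5197]
tcp_rot: [0.814, -0.573, 0.08, 0.06]
wrist_force: [-0.8, 0.4, 0.0]
grip_width: 0.0427
```

```bash
python3 - <<'E'
from hood import *
H0=np.array([.5805,-.4297,.3155]); g=hp(H0,12)
chain((*g,4))
im,m=snap('wrist','w30'); snap('side','s30')
print(proj(m,H0),proj(m,H0+.05*ey),proj(m,H0-.05*ey))
E
cd pics; python3 -c "
import cv2,numpy as np
a=cv2.imread('w30.png');b=cv2.imread('s30.png');cv2.imwrite('p30.png',cv2.resize(np.vstack([a,b]),None,fx=.75,fy=.75))"
```

```text
t 58.0333 G [ 0.5754 -0.419   0.3678] tilt 11.4 zaz -72.1 jawaz -70.3 F [-0.8  0.4  0. ] w 0.0427 j [-0.64  0.52  0.62 -0.12  1.84  0.55]
n=4 (need 1.4) shift [0.018, -0.048, -0.263] rot [-0.0006, -0.0007, 0.0002] | total mm [  3.6  -9.6 -52.6] deg [-0.4 -0.5  0.1]
[319.85506066 233.14319705] [319.92994276 150.6421852 ] [319.79143242 303.24531003]
```

Call:
{"fn": "carry_out", "kwargs": {"moves": [[[0.018,-0.048,-0.263,0,0,0,0.5],[0.018,-0.048,-0.263,0,0,0,0.5],[0.018,-0.048,-0.263,0,0,0,0.5],[0.018,-0.048,-0.263,0,0,0,0.5],[0,0,0,0,0,0,0.5],[0,0,0,0,0,0,1],[0,0,0,0,0,0,1],[0,0,0,0,0,0,1],[0,0,0,0,0,0,1],[0,0,0,0,0,0,1]]], "newtons": 30}}

```text
time_s: 58.97
tool_pos: [0.5683, -0.3968, 0.4753]
tcp_rot: [0.814, -0.572, 0.086, 0.06]
wrist_force: [1.4, -2.4, 6.1]
grip_width: 0.0109
```

Run:
```python
from hood import *
chain()
snap('wrist','w31')
```

```text
t 58.9667 G [ 0.5794 -0.4273  0.3237] tilt 12.1 zaz -70.0 jawaz -70.2 F [ 1.4 -2.4  6.1] w 0.0109 j [-0.65  0.5   0.73 -0.12  1.73  0.55]
```

```bash
cat > arc.py <<'E'
from hood import *
import sys
def th_of(P):
    h=bw(.118,0,.06); d=P-h; x=d@ex; z=d[2]; y=d@ey
    # v=(-276c+52s, 276s+52c): angle
    return np.arctan2(z,-x)-np.arctan2(.052,.276), np.hypot(x,z), y
def steps(th0,th1,tau0,tau1,n):
    ths=np.linspace(th0,th1,n+1); taus=np.linspace(tau0,tau1,n+1); out=[]
    for k in range(n):
        p0,R0=hp(handle(ths[k]),taus[k]); p1,R1=hp(handle(ths[k+1]),taus[k+1])
        out.append([*((p1-p0)/.05).round(3).tolist(),*(R.from_matrix(R1@R0.T).as_rotvec()/np.pi).round(4).tolist(),1])
    return out
if __name__=='__main__':
    st,P,Rm=cur(); G=P+.155*Rm[:,2]; th,r,y=th_of(G); tau=np.degrees(np.arcsin(Rm[:,2]@ex)); print('th %.3f r %.4f y %.4f tau %.1f'%(th,r,y,tau),'F',np.round(st['wrist_force'],1),'w',round(st['grip_width'],4),'handle-G',((handle(th)-G)*1e3).round(1))
    if len(sys.argv)>1:
        a=[float(v) for v in sys.argv[1:]]
        for l in steps(a[0],a[1],a[2],a[3],int(a[4])): print(l)
E
python3 arc.py 1.79 1.5 12 17 10
```

```text
th 1.789 r 0.2869 y 0.0001 tau 12.1 F [ 1.  -1.7  6.4] w 0.0107 handle-G [-0.9  2.2 -5.5]
[-0.06, 0.167, 0.056, -0.0026, -0.0009, 0.0, 1]
[-0.061, 0.168, 0.052, -0.0026, -0.0009, 0.0, 1]
[-0.061, 0.17, 0.047, -0.0026, -0.0009, -0.0, 1]
[-0.062, 0.171, 0.042, -0.0026, -0.0009, -0.0, 1]
[-0.062, 0.172, 0.038, -0.0026, -0.0009, 0.0, 1]
[-0.062, 0.173, 0.033, -0.0026, -0.0009, -0.0, 1]
[-0.063, 0.174, 0.028, -0.0026, -0.0009, -0.0, 1]
[-0.063, 0.175, 0.023, -0.0026, -0.0009, 0.0, 1]
[-0.063, 0.176, 0.018, -0.0026, -0.0009, -0.0, 1]
[-0.063, 0.176, 0.013, -0.0026, -0.0009, -0.0, 1]
```

Call:
{"fn": "carry_out", "kwargs": {"moves": [[[-0.06,0.167,0.056,-0.0026,-0.0009,0,1],[-0.061,0.168,0.052,-0.0026,-0.0009,0,1],[-0.061,0.17,0.047,-0.0026,-0.0009,0,1],[-0.062,0.171,0.042,-0.0026,-0.0009,0,1],[-0.062,0.172,0.038,-0.0026,-0.0009,0,1],[-0.062,0.173,0.033,-0.0026,-0.0009,0,1]]]}}

```text
time_s: 59.52
tool_pos: [0.5498, -0.3459, 0.4893]
tcp_rot: [0.811, -0.57, 0.109, 0.076]
wrist_force: [4.7, -5.6, 8.5]
grip_width: 0.0107
```

```bash
python3 arc.py 1.616 1.35 15 19 10; python3 -c "
from h import *
snap('side','s32')"
```

```text
th 1.620 r 0.2877 y 0.0001 tau 15.2 F [ 4.7 -5.6  8.5] w 0.0107 handle-G [-0.6  1.5 -6.7]
[-0.056, 0.157, 0.027, -0.0021, -0.0008, 0.0, 1]
[-0.057, 0.158, 0.023, -0.0021, -0.0008, -0.0, 1]
[-0.057, 0.158, 0.019, -0.0021, -0.0008, 0.0, 1]
[-0.057, 0.159, 0.014, -0.0021, -0.0008, -0.0, 1]
[-0.057, 0.159, 0.01, -0.0021, -0.0008, -0.0, 1]
[-0.057, 0.16, 0.006, -0.0021, -0.0008, 0.0, 1]
[-0.058, 0.16, 0.002, -0.0021, -0.0008, -0.0, 1]
[-0.058, 0.16, -0.002, -0.0021, -0.0008, -0.0, 1]
[-0.058, 0.16, -0.006, -0.0021, -0.0008, 0.0, 1]
[-0.058, 0.16, -0.01, -0.0021, -0.0008, 0.0, 1]
```

```bash
python3 arc.py 1.616 1.25 15 20 10 | tail -10; echo; python3 arc.py 1.25 .9 20 26 10 | tail -10
```

```text
[-0.077, 0.214, 0.036, -0.0026, -0.0009, -0.0, 1]
[-0.077, 0.215, 0.029, -0.0026, -0.0009, 0.0, 1]
[-0.078, 0.216, 0.021, -0.0026, -0.0009, -0.0, 1]
[-0.078, 0.217, 0.013, -0.0026, -0.0009, -0.0, 1]
[-0.078, 0.217, 0.006, -0.0026, -0.0009, 0.0, 1]
[-0.078, 0.218, -0.002, -0.0026, -0.0009, 0.0, 1]
[-0.078, 0.218, -0.01, -0.0026, -0.0009, -0.0, 1]
[-0.078, 0.217, -0.018, -0.0026, -0.0009, 0.0, 1]
[-0.078, 0.217, -0.025, -0.0026, -0.0009, -0.0, 1]
[-0.078, 0.216, -0.033, -0.0026, -0.0009, 0.0, 1]

[-0.076, 0.211, -0.041, -0.0031, -0.0011, -0.0, 1]
[-0.076, 0.21, -0.048, -0.0031, -0.0011, 0.0, 1]
[-0.075, 0.209, -0.055, -0.0031, -0.0011, -0.0, 1]
[-0.075, 0.207, -0.062, -0.0031, -0.0011, 0.0, 1]
[-0.074, 0.205, -0.069, -0.0031, -0.0011, -0.0, 1]
[-0.073, 0.203, -0.076, -0.0031, -0.0011, 0.0, 1]
[-0.072, 0.201, -0.083, -0.0031, -0.0011, 0.0, 1]
[-0.071, 0.198, -0.089, -0.0031, -0.0011, -0.0, 1]
[-0.07, 0.196, -0.096, -0.0031, -0.0011, -0.0, 1]
[-0.069, 0.193, -0.103, -0.0031, -0.0011, -0.0, 1]
```

Call:
{"fn": "carry_out", "kwargs": {"moves": [[[-0.077,0.214,0.046,-0.0026,-0.0009,0,1],[-0.077,0.215,0.039,-0.0026,-0.0009,0,1],[-0.078,0.216,0.031,-0.0026,-0.0009,0,1],[-0.078,0.217,0.023,-0.0026,-0.0009,0,1],[-0.078,0.217,0.016,-0.0026,-0.0009,0,1],[-0.078,0.218,0.008,-0.0026,-0.0009,0,1],[-0.078,0.218,-0.005,-0.0026,-0.0009,0,1],[-0.078,0.217,-0.015,-0.0026,-0.0009,0,1],[-0.078,0.217,-0.025,-0.0026,-0.0009,0,1],[-0.078,0.216,-0.033,-0.0026,-0.0009,0,1]]]}}

```text
time_s: 60.4
tool_pos: [0.5109, -0.2375, 0.4928]
tcp_rot: [0.806, -0.566, 0.142, 0.1]
wrist_force: [3.7, -1.4, 2.2]
grip_width: 0.0108
```

```bash
python3 arc.py
```

```text
th 1.261 r 0.2894 y 0.0000 tau 20.0 F [ 3.7 -1.4  2.2] w 0.0108 handle-G [ 0.3 -1.  -8.5]
```

Call:
{"fn": "carry_out", "kwargs": {"moves": [[[-0.076,0.211,-0.041,-0.0031,-0.0011,0,1],[-0.076,0.21,-0.048,-0.0031,-0.0011,0,1],[-0.075,0.209,-0.055,-0.0031,-0.0011,0,1],[-0.075,0.207,-0.062,-0.0031,-0.0011,0,1],[-0.074,0.205,-0.069,-0.0031,-0.0011,0,1],[-0.073,0.203,-0.076,-0.0031,-0.0011,0,1],[-0.072,0.201,-0.083,-0.0031,-0.0011,0,1],[-0.071,0.198,-0.089,-0.0031,-0.0011,0,1],[-0.07,0.196,-0.096,-0.0031,-0.0011,0,1],[-0.069,0.193,-0.103,-0.0031,-0.0011,0,1]]]}}

```text
time_s: 61.23
tool_pos: [0.4744, -0.1356, 0.4569]
tcp_rot: [0.797, -0.561, 0.183, 0.129]
wrist_force: [-0.7, 1.9, 10.1]
grip_width: 0.0108
```

```bash
python3 arc.py .9 .55 26 32 10;python3 arc.py .55 .25 32 37 10|tail -10
```

```text
th 0.919 r 0.2881 y 0.0001 tau 25.9 F [-0.7  1.9 10.1] w 0.0108 handle-G [ 1.  -3.1 -6.5]
[-0.068, 0.19, -0.109, -0.0031, -0.0011, 0.0, 1]
[-0.067, 0.186, -0.115, -0.0031, -0.0011, -0.0, 1]
[-0.066, 0.183, -0.121, -0.0031, -0.0011, -0.0, 1]
[-0.064, 0.179, -0.127, -0.0031, -0.0011, -0.0, 1]
[-0.063, 0.175, -0.133, -0.0031, -0.0011, 0.0, 1]
[-0.061, 0.171, -0.139, -0.0031, -0.0011, -0.0, 1]
[-0.06, 0.166, -0.145, -0.0031, -0.0011, -0.0, 1]
[-0.058, 0.162, -0.15, -0.0031, -0.0011, -0.0, 1]
[-0.057, 0.157, -0.155, -0.0031, -0.0011, 0.0, 1]
[-0.055, 0.153, -0.16, -0.0031, -0.0011, -0.0, 1]
[-0.045, 0.126, -0.141, -0.0026, -0.0009, -0.0, 1]
[-0.044, 0.122, -0.144, -0.0026, -0.0009, 0.0, 1]
[-0.043, 0.119, -0.148, -0.0026, -0.0009, -0.0, 1]
[-0.041, 0.115, -0.151, -0.0026, -0.0009, -0.0, 1]
[-0.04, 0.111, -0.154, -0.0026, -0.0009, 0.0, 1]
[-0.038, 0.107, -0.157, -0.0026, -0.0009, -0.0, 1]
[-0.037, 0.102, -0.16, -0.0026, -0.0009, -0.0, 1]
[-0.035, 0.098, -0.163, -0.0026, -0.0009, 0.0, 1]
[-0.034, 0.094, -0.165, -0.0026, -0.0009, -0.0, 1]
[-0.032, 0.09, -0.168, -0.0026, -0.0009, -0.0, 1]
```

Call:
{"fn": "carry_out", "kwargs": {"moves": [[[-0.068,0.19,-0.109,-0.0031,-0.0011,0,1],[-0.067,0.186,-0.115,-0.0031,-0.0011,0,1],[-0.066,0.183,-0.121,-0.0031,-0.0011,0,1],[-0.064,0.179,-0.127,-0.0031,-0.0011,0,1],[-0.063,0.175,-0.133,-0.0031,-0.0011,0,1],[-0.061,0.171,-0.139,-0.0031,-0.0011,0,1],[-0.06,0.166,-0.145,-0.0031,-0.0011,0,1],[-0.058,0.162,-0.15,-0.0031,-0.0011,0,1],[-0.057,0.157,-0.155,-0.0031,-0.0011,0,1],[-0.055,0.153,-0.16,-0.0031,-0.0011,0,1]]]}}

```text
time_s: 62.07
tool_pos: [0.4434, -0.0491, 0.3892]
tcp_rot: [0.787, -0.554, 0.223, 0.157]
wrist_force: [-4.9, 6.6, 10.8]
grip_width: 0.011
```

```bash
python3 arc.py; python3 -c "
from h import *
snap('scene','s33')"
```

```text
th 0.574 r 0.2863 y 0.0001 tau 31.7 F [-4.9  6.6 10.8] w 0.011 handle-G [ 1.2 -3.8 -3.8]
```

Call:
{"fn": "carry_out", "kwargs": {"moves": [[[-0.048,0.134,-0.141,-0.0026,-0.0009,0,1],[-0.047,0.13,-0.144,-0.0026,-0.0009,0,1],[-0.046,0.127,-0.148,-0.0026,-0.0009,0,1],[-0.044,0.123,-0.151,-0.0026,-0.0009,0,1],[-0.042,0.117,-0.154,-0.0026,-0.0009,0,1],[-0.04,0.111,-0.157,-0.0026,-0.0009,0,1],[-0.037,0.102,-0.16,-0.0026,-0.0009,0,1],[-0.035,0.098,-0.163,-0.0026,-0.0009,0,1],[-0.034,0.094,-0.165,-0.0026,-0.0009,0,1],[-0.032,0.09,-0.168,-0.0026,-0.0009,0,1]]]}}

```text
time_s: 62.95
tool_pos: [0.4236, 0.007, 0.3089]
tcp_rot: [0.777, -0.546, 0.255, 0.182]
wrist_force: [-1.0, 6.2, 5.6]
grip_width: 0.0108
```

```bash
python3 arc.py .25 .05 37 40 10
```

```text
th 0.266 r 0.2848 y 0.0000 tau 36.5 F [-1.   6.2  5.6] w 0.0108 handle-G [ 1.1 -3.3 -1.7]
[-0.02, 0.056, -0.112, -0.0016, -0.0006, 0.0, 1]
[-0.019, 0.054, -0.113, -0.0016, -0.0006, -0.0, 1]
[-0.019, 0.052, -0.114, -0.0016, -0.0006, 0.0, 1]
[-0.018, 0.05, -0.115, -0.0016, -0.0006, -0.0, 1]
[-0.017, 0.048, -0.116, -0.0016, -0.0006, -0.0, 1]
[-0.016, 0.046, -0.117, -0.0016, -0.0006, 0.0, 1]
[-0.016, 0.044, -0.117, -0.0016, -0.0006, -0.0, 1]
[-0.015, 0.042, -0.118, -0.0016, -0.0006, 0.0, 1]
[-0.014, 0.04, -0.119, -0.0016, -0.0006, 0.0, 1]
[-0.013, 0.037, -0.119, -0.0016, -0.0006, 0.0, 1]
```

Call:
{"fn": "carry_out", "kwargs": {"moves": [[[-0.021,0.059,-0.112,-0.0016,-0.0006,0,1],[-0.02,0.057,-0.113,-0.0016,-0.0006,0,1],[-0.02,0.055,-0.114,-0.0016,-0.0006,0,1],[-0.019,0.053,-0.115,-0.0016,-0.0006,0,1],[-0.018,0.05,-0.116,-0.0016,-0.0006,0,1],[-0.017,0.048,-0.117,-0.0016,-0.0006,0,1],[-0.016,0.045,-0.117,-0.0016,-0.0006,0,1],[-0.015,0.042,-0.118,-0.0016,-0.0006,0,1],[-0.014,0.04,-0.119,-0.0016,-0.0006,0,1],[0,0,0,0,0,0,1]]]}}

```text
time_s: 63.78
tool_pos: [0.4155, 0.029, 0.2554]
tcp_rot: [0.771, -0.541, 0.274, 0.195]
wrist_force: [9.3, -0.0, -4.4]
grip_width: 0.0108
```

```bash
python3 arc.py .07 0 40 40 8
```

```text
th 0.083 r 0.2839 y -0.0001 tau 39.3 F [ 9.3 -0.  -4.4] w 0.0108 handle-G [ 1.  -2.7 -0.8]
[-0.004, 0.012, -0.048, 0.0, 0.0, 0.0, 1]
[-0.004, 0.011, -0.048, 0.0, 0.0, 0.0, 1]
[-0.004, 0.011, -0.048, 0.0, 0.0, 0.0, 1]
[-0.004, 0.01, -0.048, 0.0, 0.0, 0.0, 1]
[-0.004, 0.01, -0.048, 0.0, 0.0, 0.0, 1]
[-0.003, 0.01, -0.048, 0.0, 0.0, 0.0, 1]
[-0.003, 0.009, -0.048, 0.0, 0.0, 0.0, 1]
[-0.003, 0.009, -0.048, 0.0, 0.0, 0.0, 1]
```

```bash
cat arc.py | head -40; python3 arc.py 0.083 0 39.3 39.3 8
```

```text
from hood import *
import sys
def th_of(P):
    h=bw(.118,0,.06); d=P-h; x=d@ex; z=d[2]; y=d@ey
    # v=(-276c+52s, 276s+52c): angle
    return np.arctan2(z,-x)-np.arctan2(.052,.276), np.hypot(x,z), y
def steps(th0,th1,tau0,tau1,n):
    ths=np.linspace(th0,th1,n+1); taus=np.linspace(tau0,tau1,n+1); out=[]
    for k in range(n):
        p0,R0=hp(handle(ths[k]),taus[k]); p1,R1=hp(handle(ths[k+1]),taus[k+1])
        out.append([*((p1-p0)/.05).round(3).tolist(),*(R.from_matrix(R1@R0.T).as_rotvec()/np.pi).round(4).tolist(),1])
    return out
if __name__=='__main__':
    st,P,Rm=cur(); G=P+.155*Rm[:,2]; th,r,y=th_of(G); tau=np.degrees(np.arcsin(Rm[:,2]@ex)); print('th %.3f r %.4f y %.4f tau %.1f'%(th,r,y,tau),'F',np.round(st['wrist_force'],1),'w',round(st['grip_width'],4),'handle-G',((handle(th)-G)*1e3).round(1))
    if len(sys.argv)>1:
        a=[float(v) for v in sys.argv[1:]]
        for l in steps(a[0],a[1],a[2],a[3],int(a[4])): print(l)
th 0.083 r 0.2839 y -0.0001 tau 39.3 F [ 9.3 -0.  -4.4] w 0.0108 handle-G [ 1.  -2.7 -0.8]
[-0.005, 0.014, -0.056, 0.0, 0.0, 0.0, 1]
[-0.005, 0.014, -0.056, 0.0, 0.0, 0.0, 1]
[-0.005, 0.013, -0.057, 0.0, 0.0, 0.0, 1]
[-0.005, 0.013, -0.057, 0.0, 0.0, 0.0, 1]
[-0.004, 0.012, -0.057, 0.0, 0.0, 0.0, 1]
[-0.004, 0.012, -0.057, 0.0, 0.0, 0.0, 1]
[-0.004, 0.011, -0.057, 0.0, 0.0, 0.0, 1]
[-0.004, 0.01, -0.057, 0.0, 0.0, 0.0, 1]
```

Call:
{"fn": "carry_out", "kwargs": {"moves": [[[-0.004,0.01,-0.048,0,0,0,1],[-0.004,0.01,-0.048,0,0,0,1],[-0.004,0.01,-0.048,0,0,0,1],[-0.004,0.01,-0.048,0,0,0,1],[0,0,0,0,0,0,1],[0,0,0,0,0,0,1]]]}}

```text
time_s: 64.28
tool_pos: [0.4149, 0.0308, 0.2466]
tcp_rot: [0.771, -0.541, 0.274, 0.195]
wrist_force: [6.5, 2.7, -1.1]
grip_width: 0.0109
```

Call:
{"fn": "carry_out", "kwargs": {"moves": [[[-0.004,0.01,-0.048,0,0,0,1],[-0.004,0.01,-0.048,0,0,0,1],[-0.004,0.01,-0.048,0,0,0,1],[0,0,0,0,0,0,1],[0,0,0,0,0,0,1]]]}}

```text
time_s: 64.7
tool_pos: [0.4143, 0.0323, 0.2394]
tcp_rot: [0.771, -0.541, 0.274, 0.195]
wrist_force: [6.0, 2.9, -1.1]
grip_width: 0.0106
```

```bash
python3 arc.py
```

```text
th 0.025 r 0.2835 y -0.0001 tau 39.3 F [ 6.   2.9 -1.1] w 0.0106 handle-G [ 0.9 -2.4 -0.6]
```

Call:
{"fn": "carry_out", "kwargs": {"moves": [[[-0.002,0.008,-0.048,0,0,0,1],[-0.002,0.008,-0.048,0,0,0,1],[0,0,0,0,0,0,1],[0,0,0,0,0,0,1]]]}}

```text
time_s: 65.03
tool_pos: [0.4141, 0.0331, 0.2347]
tcp_rot: [0.771, -0.541, 0.274, 0.195]
wrist_force: [5.4, 2.1, -0.8]
grip_width: 0.0106
```

```bash
python3 arc.py
```

```text
th 0.008 r 0.2833 y -0.0000 tau 39.3 F [ 5.4  2.1 -0.8] w 0.0106 handle-G [ 0.8 -2.3 -0.5]
```

Call:
{"fn": "carry_out", "kwargs": {"moves": [[[-0.002,0.008,-0.04,0,0,0,1],[0,0,0,0,0,0,1],[0,0,0,0,0,0,1]]]}}

```text
time_s: 65.28
tool_pos: [0.4142, 0.0334, 0.2343]
tcp_rot: [0.77, -0.542, 0.275, 0.196]
wrist_force: [-2.1, 4.5, 11.6]
grip_width: 0.0105
```

Call:
{"fn": "carry_out", "kwargs": {"moves": [[[-0.001,0.004,-0.03,0,0,0,1],[0,0,0,0,0,0,1],[0,0,0,0,0,0,1]]]}}

```text
time_s: 65.53
tool_pos: [0.4142, 0.0336, 0.234]
tcp_rot: [0.769, -0.542, 0.275, 0.196]
wrist_force: [-9.7, 6.8, 21.2]
grip_width: 0.0108
```

```bash
python3 arc.py
```

```text
th 0.007 r 0.2832 y 0.0001 tau 39.5 F [-9.7  6.8 21.2] w 0.0108 handle-G [ 0.7 -2.2 -0.5]
```

The force jumped by about 22 N with almost no motion, so the hood is on its stop. Next I'll release partially and retreat.

Call:
{"fn": "carry_out", "kwargs": {"moves": [[[0,0,0,0,0,0,0.65],[0,0,0,0,0,0,0.65],[0,0,0,0,0,0,0.65],[0,0,0,0,0,0,0.65],[0,0,0,0,0,0,0.65],[0,0,0,0,0,0,0.65]]]}}

```text
time_s: 66.03
tool_pos: [0.4136, 0.0335, 0.2311]
tcp_rot: [0.771, -0.542, 0.273, 0.196]
wrist_force: [0.4, 0.5, 0.7]
grip_width: 0.03
```

```bash
python3 arc.py; python3 -c "
from h import *
snap('side','s40')"
```

```text
th -0.005 r 0.2832 y -0.0007 tau 39.3 F [0.4 0.5 0.7] w 0.03 handle-G [ 1.4 -2.  -0.4]
```

View pics/s40.png

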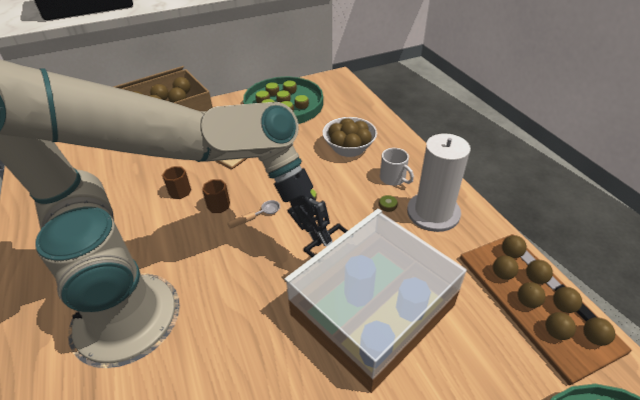

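The side view shows the hood closed on the base at about (375,290). Three tumblers stand inside, the fingers are open around the bar at (325,240), and the force is near zero. I'll back the gripper out along the tool axis.

Call:
{"fn": "carry_out", "kwargs": {"moves": [[[-0.06,0.18,0.23,0,0,0,0.65],[-0.06,0.18,0.23,0,0,0,0.65],[-0.06,0.18,0.23,0,0,0,0.65],[0,0,0,0,0,0,0.65]]]}}

```text
time_s: 66.42
tool_pos: [0.4051, 0.0615, 0.2681]
tcp_rot: [0.77, -0.542, 0.275, 0.194]
wrist_force: [0.6, -0.2, 0.5]
grip_width: 0.0299
```

Call:
{"fn": "carry_out", "kwargs": {"moves": [[[-0.11,0.3,0.38,0,0,0,0.65],[-0.11,0.3,0.38,0,0,0,0.65],[-0.11,0.3,0.38,0,0,0,0.65],[0,0.2,0.4,0,0,0,0.65],[0,0.2,0.4,0,0,0,0.65],[0,0,0,0,0,0,0.65]]]}}

```text
time_s: 66.92
tool_pos: [0.3888, 0.1265, 0.3665]
tcp_rot: [0.77, -0.542, 0.275, 0.193]
wrist_force: [0.3, -1.0, 1.2]
grip_width: 0.0298
```

Run:
```python
from h import *
from hood import *
from rig import manip
import cv2
st=manip.read_state(); print(st['time_s'],st['tool_pos'],st['wrist_force'])
for n in('side','scene'):
    im,m=snap(n,n+'41')
    for th in (0,.03):
        print(n,th,[np.round(proj(m,handle(th,y)),1).tolist() if True else 0 for y in(-.05,0,.05)])
    print(n,'edges front',[np.round(proj(m,bw(-.118,y,z)),1).tolist() for y in(-.138,.138) for z in (.06,.129)])
    c=cv2.resize(im[170:390,270:480] if n=='side' else im, None,fx=2.6 if n=='side' else 1,fy=2.6 if n=='side' else 1,interpolation=cv2.INTER_CUBIC)
    cv2.imwrite('pics/c41%s.png'%n,cv2.cvtColor(c,cv2.COLOR_RGB2BGR))
```

```text
66.9167 [0.38876935 0.12651614 0.36645623] [ 0.3030447  -0.98963416  1.17347362]
side 0 [[304.7, 249.5], [321.5, 237.3], [337.4, 225.7]]
side 0.03 [[305.0, 247.5], [321.9, 235.2], [338.0, 223.6]]
side edges front [[287.2, 299.0], [284.7, 279.2], [374.9, 230.3], [376.9, 210.0]]
scene 0 [[325.9, 147.7], [313.0, 154.9], [299.3, 162.4]]
scene 0.03 [[325.3, 144.8], [312.4, 151.8], [298.6, 159.3]]
scene edges front [[336.0, 148.3], [335.9, 126.4], [264.1, 189.0], [261.3, 165.1]]
```

View pics/c41side.png

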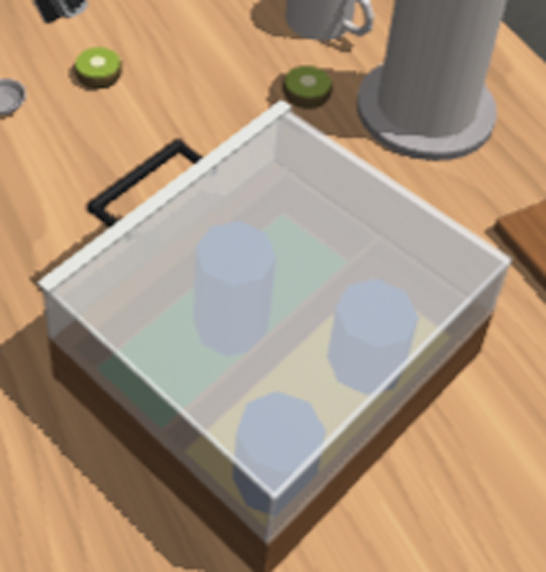

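View pics/c41scene.png

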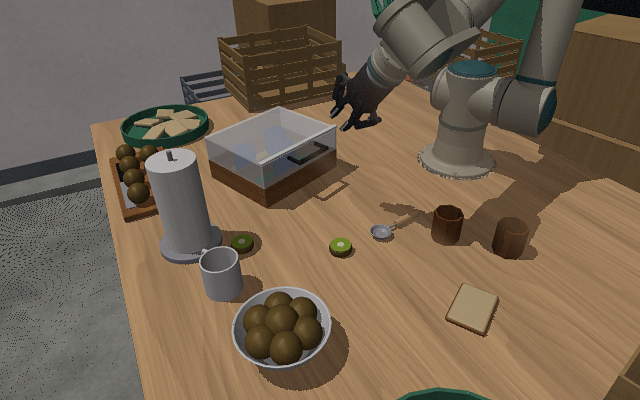

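In the side crop the bar's ends are at (306.5,249.6) and (339,225.8), matching the shut prediction of rows 249.5 and 225.7. All tumblers stand upright and the bystanders are in place. I'll check the seam in an enlarged scene crop.

Run:
```python
import cv2
im=cv2.imread('pics/scene41.png'); c=cv2.resize(im[95:210,195:350],None,fx=5,fy=5,interpolation=cv2.INTER_CUBIC); cv2.imwrite('pics/d41.png',c)
```

```text
(no output)
```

View pics/d41.png

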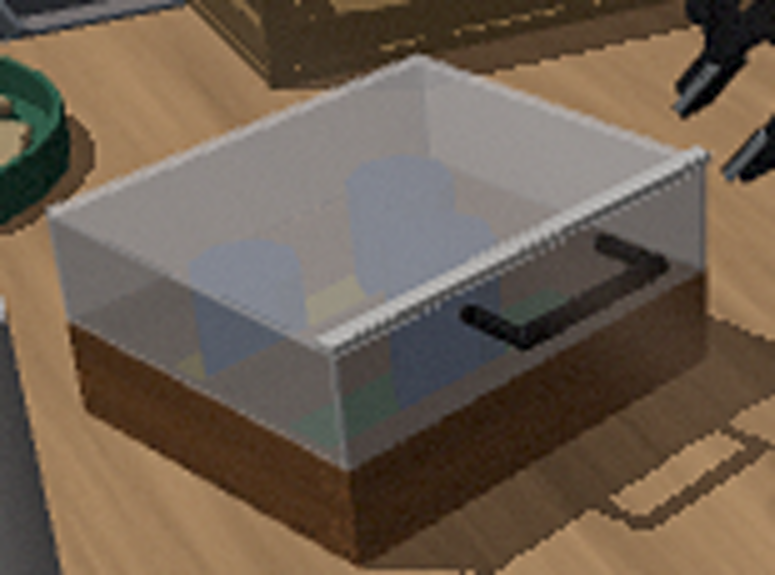

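The hood's lower edge sits on the wood all round with no gap, and the three tumblers are mouth-down on their lanes. The gripper is clear of everything, so I'm handing in.

```bash
python3 -c "
from rig import manip
print(manip.hand_in())"
```

```text
the job is handed in; nothing more can be done
None
```

I turned all three blue tumblers present (one tall, two short) mouth-down and stood them in the box, the tall one on the green lane and the two shorts on the yellow. I then lowered the hood by its handle, released it and backed the arm clear, and handed the job in at about 67 s.

- **Hood:** it met its stop, with the force rising about 22 N over almost no travel. After release the handle bar matches the predicted fully shut position to within about 2 px, and no gap shows at the seam.
- **Tumblers:** all three are upright inside the hood.
- **Bystanders:** the mug, fruit bowl, paper-roll stand, kiwis, spoon, bread and brown cups are where they were.
- **Arm:** it is touching nothing. No check failed or disagreed.

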